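Load the carousel sample changer

TASK

Load the sample changer: swing the red-gripped stay lever on its right side up and over, past dead centre onto its stop, so that the clear cover stays open by itself, let go, and then stand every sample tube from the blue rack upright and fully down in a cup of its own on the carousel. Then take the carousel round by its black knob, anticlockwise seen from above: bring the white mark up to the white pointer at the front and then one whole turn more, so that every tube passes the reader, and leave it with the mark at the pointer. Last, with everything else on the bench left where it is, swing the lever back to the front so that the cover is fully closed over the tubes.

Things in the scene. Friction and masses are not known exactly. Their poses are not given: they have to be found in the camera images.
- grip_mid (a point): Middle of the red grip of the stay lever on the right side of the sample changer. The grip is a round bar that turns freely on its pin, 18 mm thick, 64 mm long, level and square to the changer's side (along the changer's y axis). It is 130 mm from the pivot: with the cover closed in front of it (3 degrees below level, 58 mm above the bench), held open up and behind it (47 degrees above level).
- lever_pivot (a point): Point on the lever's pivot axis level with the middle of the grip, 65 mm above the bench. Its frame is the changer's: x to the rear of the changer, y to its left (seen from the front), z up; the lever turns about y. It lies 178 mm to the right of the carousel's axis and 25 mm in front of it.
- stay_lever (a joint): Angle of the stay lever, rad: 0 with the cover closed (lever to the front), growing as it swings up and over to the rear; a link makes it lift the sprung cover. Dead centre is at 2.13: beyond it the cover pushes the lever on to its stop at 2.37, where it holds alone; short of it the cover falls shut. Up to 6 N at the grip lift it, 2 N bring it back from its stop.
- cover (a joint): Angle of the clear cover, rad: 0 closed, about 1.73 held open. The cover is a clear hood 278 x 244 x 57 mm with a grey frame, hinged at the rear of the changer 110 mm above the bench; a spring closes it. Held open it stands behind the carousel, leaning 9 degrees back, its front edge 390 mm above the bench, its foot 150 mm behind the carousel's axis.
- carousel (a joint): Angle of the carousel in the changer, rad, growing anticlockwise seen from above and counted on over full turns. At 0 (and at each full turn, 6.28, 12.57 ..) the white mark on the carousel (a white line on its hub, and a white flag at its edge) is at the white pointer on the deck, at the changer's front. It starts at -1.2 to -0.25. It turns freely both ways and stays where it is left (1 to 3 N at the knob).
- knob_mid (a point): Middle of the black knob on the carousel's hub: upright, 19 to 21 mm thick, free 40 mm high (111 to 151 mm above the bench), it turns freely on its pin and goes round with the carousel 27 mm from its axis. Above the 82 mm hub disc, at 109 mm.
- axis_top (a point): Point on the carousel's upright axis at the height of the middle of the knob, 135 mm above the bench. Frame as for lever_pivot. The carousel lies in a round opening 226 mm wide in the changer's white deck, which is 105 mm above the bench; on the deck behind the carousel, 120 to 136 mm from the axis, stands the black reader post, 141 mm high.
- cup1 (a point): Cup 1 of 6 on the carousel, 85 mm from its axis, 60 degrees apart (numbered anticlockwise from above): the point where the middle of a tube lies that is fully down in this cup, 57.5 mm above the cup's floor. An open blue-grey socket, 49 mm deep, tapering from 45 mm clear width at its mouth to 36 mm at its floor, its floor 34 mm and its rim 83 mm above the bench.
- cup2 (a point): Cup 2 of 6 on the carousel, 85 mm from its axis, 60 degrees apart (numbered anticlockwise from above): the point where the middle of a tube lies that is fully down in this cup, 57.5 mm above the cup's floor. An open blue-grey socket, 49 mm deep, tapering from 45 mm clear width at its mouth to 36 mm at its floor, its floor 34 mm and its rim 83 mm above the bench.
- cup3 (a point): Cup 3 of 6 on the carousel, 85 mm from its axis, 60 degrees apart (numbered anticlockwise from above): the point where the middle of a tube lies that is fully down in this cup, 57.5 mm above the cup's floor. An open blue-grey socket, 49 mm deep, tapering from 45 mm clear width at its mouth to 36 mm at its floor, its floor 34 mm and its rim 83 mm above the bench.
- cup4 (a point): Cup 4 of 6 on the carousel, 85 mm from its axis, 60 degrees apart (numbered anticlockwise from above): the point where the middle of a tube lies that is fully down in this cup, 57.5 mm above the cup's floor. An open blue-grey socket, 49 mm deep, tapering from 45 mm clear width at its mouth to 36 mm at its floor, its floor 34 mm and its rim 83 mm above the bench.
- cup5 (a point): Cup 5 of 6 on the carousel, 85 mm from its axis, 60 degrees apart (numbered anticlockwise from above): the point where the middle of a tube lies that is fully down in this cup, 57.5 mm above the cup's floor. An open blue-grey socket, 49 mm deep, tapering from 45 mm clear width at its mouth to 36 mm at its floor, its floor 34 mm and its rim 83 mm above the bench.
- cup6 (a point): Cup 6 of 6 on the carousel, 85 mm from its axis, 60 degrees apart (numbered anticlockwise from above): the point where the middle of a tube lies that is fully down in this cup, 57.5 mm above the cup's floor. An open blue-grey socket, 49 mm deep, tapering from 45 mm clear width at its mouth to 36 mm at its floor, its floor 34 mm and its rim 83 mm above the bench.
- tube_blue_mid (a point): Centre of the sample tube with the blue cap (and blue band), half-way up; its z axis points up along the tube. A white self-standing tube 115 mm tall and 30 mm thick, with a ribbed cap 36 mm wide over its top 22 mm; 70 g. May be absent.
- tube_orange_mid (a point): Centre of the sample tube with the orange cap (and orange band), half-way up; its z axis points up along the tube. A white self-standing tube 115 mm tall and 30 mm thick, with a ribbed cap 36 mm wide over its top 22 mm; 70 g. May be absent.
- tube_green_mid (a point): Centre of the sample tube with the green cap (and green band), half-way up; its z axis points up along the tube. A white self-standing tube 115 mm tall and 30 mm thick, with a ribbed cap 36 mm wide over its top 22 mm; 70 g. May be absent.
- tube_violet_mid (a point): Centre of the sample tube with the violet cap (and violet band), half-way up; its z axis points up along the tube. A white self-standing tube 115 mm tall and 30 mm thick, with a ribbed cap 36 mm wide over its top 22 mm; 70 g. May be absent.
- tube_yellow_mid (a point): Centre of the sample tube with the yellow cap (and yellow band), half-way up; its z axis points up along the tube. A white self-standing tube 115 mm tall and 30 mm thick, with a ribbed cap 36 mm wide over its top 22 mm; 70 g. May be absent.
- rack: The loose blue tube rack, 220 x 150 mm, origin under its centre: a base plate 8 mm thick, on which the tubes stand, and a plate with 3 x 2 holes (36 mm wide, 70 mm apart; at x = -70, 0, 70 and y = -35, 35 mm in its frame) whose top is 56 mm above the bench. Lift a tube at least 70 mm to clear it. It may stay where it is.
- slides: A loose slide box, 91 x 100 x 35 mm, origin under its centre; on the left of the bench. To be left alone.
- tub: A loose black screw tub, 37 mm wide, 42 mm high, origin under its centre; on the left of the bench. To be left alone.
Mind the look-alikes: they are no part of the job. Leave any pink look-alike of the part that bears tube_blue_mid alone.

How it is judged:
By the outcome, as a careful person would: the job done as asked, in the order asked, and still so for the second after the job is handed in, with the robot touching nothing.
Of tube_blue, tube_orange, tube_green, tube_violet, tube_yellow only 3 to 5 are there at a start; the rules pass over those that are not, and their reading is None.
At some moment in a run one of rack may be knocked a few centimetres aside while the robot is not near it.
It also fails if it takes over 210 s, if anything falls off the work surface, if the arm or the gripper's body presses on something with over 40 N, if the wrist force passes 120 N, or if a joint passes its speed limit or range.

ROBOT

A 7-joint arm with a two-finger parallel gripper is mounted at the origin on a cart in front of the work surface, level with it; the furniture and walls round the work are solid. World frame = base frame: x ahead of the robot, y to its left, z up, the work surface at z = 0. Lengths are in m, angles in degrees, forces in N, time in s.
With the tool pointing down it reaches from about 0.4 to 0.9 m from the base axis. Payload 5.5 kg.
Tool frame: the origin (TCP) lies midway between the tips of the shut fingers; the grasp point (between the pads) lies 19 mm behind it; x points along the fingers, y is the direction in which the jaws open and shut, and the axes are right-handed (so a half turn about x gives the same grasp; the last joint's range is limited). The gripper opens to 85 mm and grips with 20 to 120 N. Pads are 22 mm wide; open, the fingers measure 114 mm over their backs; the gripper's body (76 mm by 85 mm) begins 54 mm behind the grasp point. The pads swing forward as they close: fully open they stand 13 mm farther back than shut.
Start: joints at [86.986, 28.699, -24.465, 88.831, 12.651, 65.22, -12.049], TCP at [0.202, -0.618, 0.21] pointing down, gripper open.
Joint ranges: [-164.97, 164.97], [-17.58, 116.51], [-87.97, 89.64], [11.32, 138.91], [-80.73, 260.73], [10.89, 115.49], [-147.41, 147.41]. Speed limits (degrees/s): [147.25, 147.25, 180, 180, 180, 180, 180].

INTERFACE

Orientations are given as a 3x3 rotation matrix whose columns are the frame's x, y, z axes.
In Python, from station import ctrl gives the robot as it stands.
- The arm moves only by the tool apply_moves, never from a script. Its argument "steps" is a list of rows, each an object with "offset": the shift along the tool's x, y, z scaled (see below), a list of three; "twist": the turn about the tool's x scaled (see below). In form: [{"offset": [x, y, z], "twist": twist}, ...]. A call has 1 to 12 rows; each row shifts and turns the commanded pose from where the row before left it, along the tool's axes as they then stand; what a row does not reach is not made up. The controller multiplies each number of a shift by 0.25 m and each number of a turn by pi rad. A row lasts 1/10 s, in which the tool goes at most 50 mm and 8.59 degrees, less where a joint would pass 70% of its speed; a pose out of reach is approached as far as the arm can. A call with a number of a shift or a turn outside -1 to 1 is refused whole. A call with a gripper value outside its range is refused whole. "hand" is the closure in counts, from 0 (fully open) to 255 (shut), set as the call begins (left out, the last holds). The fingers move at their own pace and stop on an object; the grip force is fixed at half the most. Time passes only in rows, so rows that do not move let the fingers close. It gives the time, the measured TCP pose, the force and the opening at its end, in the units of the state.
- ctrl.get_state(): the state, without advancing time (a new reading comes with each control period).
- ctrl.grab_frame(name): name is "scene" or "top" or "wrist"; returns the picture (400x640x3 uint8, blue, green, red); there is no depth.
- ctrl.camera_info(name): a dict with "fx", "fy", "cx", "cy" (pixels), "extrinsics" (4x4, takes a point from camera to world coordinates); the wrist camera has in their place "mount" (4x4, takes a point from camera to tool coordinates, whose origin is the TCP and whose axes are the tool frame's). Camera axes: x right, y down, z forward; pixel columns grow to the right and rows downward; lengths in m; the calibration is good to about 2 mm. A picture is of the moment at which its call begins: read the wrist's pose just before it. camera_info takes no time and is no camera call.
- ctrl.job_done(): hands the job in, once; it reports no verdict.
Trained networks look in the newest picture that a camera, given by its name, has taken for a name from the list of things; names that differ only in an ending like _2 or _b are one class to them, and where a whole thing is asked for, a point or a joint stands for the part that bears it (a point fixed in the world has none). Each returns a list of dicts, best first, with "confidence" (0 to 1); they miss things now and then, are a little off and sometimes report something else, mostly with a low value. They report only what shows in the picture. A call takes as long as a camera call. They do not tell look-alikes from the thing itself.
- ctrl.look_for(camera, name): "extent" ([left, top, width, height] in pixels, round what is visible of it).
- ctrl.outline_of(camera, name): "region" (400x640 bool, what is visible of it) and "extent" ([left, top, width, height] in pixels, round what is visible of it).
The state is a dict: "time": time; "qpos": joint angles; "joint_velocities": joint speeds; "joint_efforts": joint torques, N m; "tool_pos": TCP position; "tool_rot": TCP orientation; "wrist_force": force on the tool from outside, world axes, zero at the start; "moment": the same for the moment, N m; "grip_width": finger opening in m.
Only numpy, scipy, OpenCV 4.12 (cv2) and the standard library are available. Lean on these libraries where they do the work, as an engineer would, in place of code of your own. Each camera call takes 0.05 s, during which the arm holds its last target.

## Working session

There is one attempt and no reset: what is moved stays moved. The work goes in short steps, Python scripts to look and compute and a tool call to move; the robot and the scene stay as the last step left them, time stands still between calls to the robot, and variables do not carry over. Pictures are saved under pics/ and viewed, and the job is handed in when it is done.

Besides the shell and the picture viewer there is one more tool, called after "Request:" as name(argument=value, ...) on one line, values as JSON. apply_moves: Moves the arm, as the interface text tells. Shifts and turns lie within -1 to 1; 1 stands for 0.25 m of shift or pi rad of turn. Its arguments: {"type":"object","properties":{"steps":{"type":"array"},"hand":{"type":"number"}},"required":["steps"]}

```bash
ls; mkdir -p pics
python3 - <<'E'
from station import ctrl
import cv2,json
s=ctrl.get_state()
print({k:(v.tolist() if hasattr(v,'tolist') else v) for k,v in s.items()})
for c in("scene","top","wrist"):
    cv2.imwrite(f"pics/{c}0.png",ctrl.grab_frame(c)); print(c,ctrl.camera_info(c))
E
```

```text
pics
{'time': 0.0, 'qpos': [86.98520089320286, 28.75555664328733, -24.453306544270152, 88.89100426459405, 12.648904446922028, 65.21881416492008, -12.049404954667343], 'joint_velocities': [-0.0035637627852010186, 0.0037613066358750556, 0.05089938019367835, -0.023471231982224422, -0.0360043980233372, 0.059394901243021186, -0.06589407512371283], 'joint_efforts': [8.3557888501673e-05, -56.952552795410156, -5.8159781992435455, -28.09354305267334, 0.01066315860953182, 0.011874773190356791, -8.354970475465961e-06], 'tool_pos': [0.20163162673729035, -0.6171669603793566, 0.20874357889452433], 'tool_rot': [[-0.0005041177813887063, 0.3106281032841566, -0.9505313920725345], [0.001895604424096843, -0.9505295082332583, -0.3106284929971935], [-0.9999980762727146, -0.001958424858781564, -0.00010964917999915926]], 'wrist_force': [-0.1813288825324874, 0.8772781291446617, -0.39862938644686674], 'moment': [-0.020320250767467754, 0.00409394877900184, -0.046485782362747016], 'grip_width': 0.08544398150815037}
scene {'fx': 380.8041012747186, 'fy': 380.8041012747186, 'cx': 319.42473714065994, 'cy': 199.4354
[... 398 characters left out ...]
([[ 0.0171533 , -0.99754353,  0.06791669,  0.43243744],
       [-0.99975588, -0.01616589,  0.01506153,  0.08467354],
       [-0.0139266 , -0.06815847, -0.9975773 ,  1.45342679],
       [ 0.        ,  0.        ,  0.        ,  1.        ]])}
wrist {'fx': 343.5787906045723, 'fy': 343.5787906045723, 'cx': 319.59826862155126, 'cy': 198.72366570089503, 'mount': array([[ 3.80806134e-04, -3.13611751e-01,  9.49551223e-01,
        -1.62882189e-01],
       [ 9.99999846e-01, -2.62882703e-04, -4.87861181e-04,
        -1.10878597e-03],
       [ 4.02619591e-04,  9.49551263e-01,  3.13611603e-01,
        -8.04791849e-02],
       [ 0.00000000e+00,  0.00000000e+00,  0.00000000e+00,
         1.00000000e+00]])}
```

View pics/scene0.png

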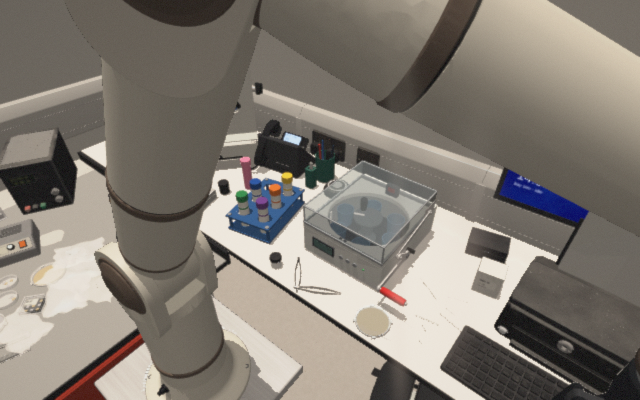

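View pics/top0.png

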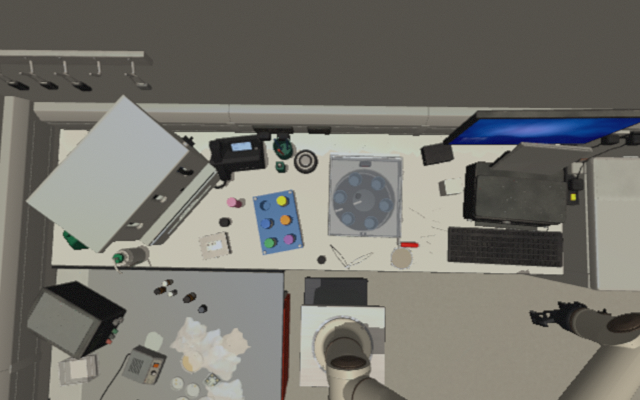

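View pics/wrist0.png

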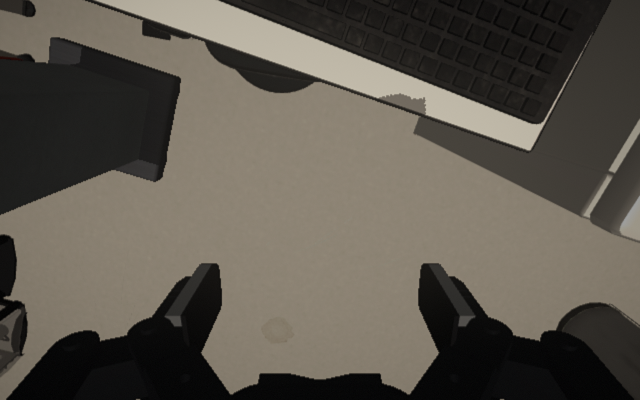

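```bash
cat > h.py <<'E'
from station import ctrl
import cv2,numpy as np
def pix(c,P):
    i=ctrl.camera_info(c); T=np.linalg.inv(i['extrinsics']); p=T[:3,:3]@np.array(P,float)+T[:3,3]
    return np.array([i['fx']*p[0]/p[2]+i['cx'],i['fy']*p[1]/p[2]+i['cy']])
def ray(c,u,v,st=None):
    i=ctrl.camera_info(c)
    if c=='wrist':
        T=np.eye(4);T[:3,:3]=st['tool_rot'];T[:3,3]=st['tool_pos'];T=T@i['mount']
    else: T=i['extrinsics']
    d=T[:3,:3]@np.array([(u-i['cx'])/i['fx'],(v-i['cy'])/i['fy'],1]); return T[:3,3],d
def atz(c,u,v,z,st=None):
    o,d=ray(c,u,v,st); return o+d*(z-o[2])/d[2]
def crop(img,x,y,w,h,s,name):
    cv2.imwrite('pics/'+name,cv2.resize(img[y:y+h,x:x+w],None,fx=s,fy=s,interpolation=cv2.INTER_CUBIC))
E
python3 - <<'E'
from h import *
im=cv2.imread('pics/top0.png')
crop(im,310,140,110,110,5,'t0a.png'); crop(im,190,180,150,90,5,'t0b.png')
im=cv2.imread('pics/scene0.png')
crop(im,210,140,240,200,3,'s0a.png')
E
python3 - <<'E'
from h import *
for c in ("top","scene"):
    ctrl.grab_frame(c)
    for n in ["grip_mid","stay_lever","cover","carousel","knob_mid","cup1","tube_blue_mid","tube_orange_mid","tube_green_mid","tube_violet_mid","tube_yellow_mid","rack","slides","tub"]:
        r=ctrl.look_for(c,n); print(c,n,[(round(a['confidence'],2),[int(q) for q in a['extent']]) for a in r[:6]])
E
```

```text
top grip_mid [(0.57, [398, 216, 23, 31])]
top stay_lever [(0.51, [395, 240, 23, 7]), (0.42, [281, 210, 7, 14])]
top cover [(0.76, [330, 155, 72, 82])]
top carousel []
top knob_mid []
top cup1 [(0.73, [327, 155, 91, 92])]
top tube_blue_mid [(0.48, [263, 221, 10, 5])]
top tube_orange_mid [(0.64, [283, 215, 8, 11])]
top tube_green_mid [(0.5, [263, 238, 13, 11])]
top tube_violet_mid [(0.62, [285, 235, 7, 10])]
top tube_yellow_mid [(0.4, [275, 200, 14, 8])]
top rack [(0.61, [252, 188, 51, 65])]
top slides [(0.57, [201, 233, 34, 27]), (0.52, [280, 214, 8, 10])]
top tub [(0.2, [254, 190, 48, 64])]
scene grip_mid [(0.76, [376, 210, 55, 96])]
scene stay_lever [(0.68, [376, 229, 39, 77])]
scene cover [(0.91, [301, 162, 134, 102])]
scene carousel []
scene knob_mid []
scene cup1 []
scene tube_blue_mid [(0.77, [238, 157, 12, 31]), (0.59, [249, 179, 14, 22])]
scene tube_orange_mid [(0.67, [267, 184, 14, 26])]
scene tube_green_mid [(0.53, [236, 192, 14, 31])]
scene tube_violet_mid [(0.51, [255, 196, 13, 35])]
scene tube_yellow_mid [(0.77, [279, 172, 12, 25])]
scene rack [(0.76, [226, 181, 78, 62])]
scene slides [(0.73, [302, 164, 135, 99])]
scene tub [(0.48, [216, 177, 12, 20])]
```

View pics/t0a.png

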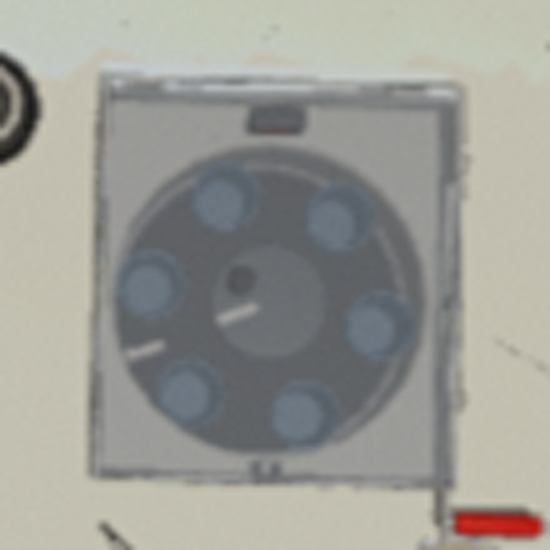

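View pics/t0b.png

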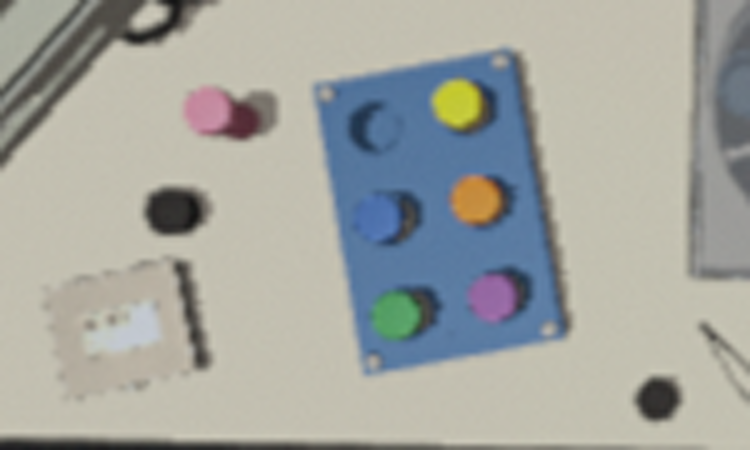

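View pics/s0a.png

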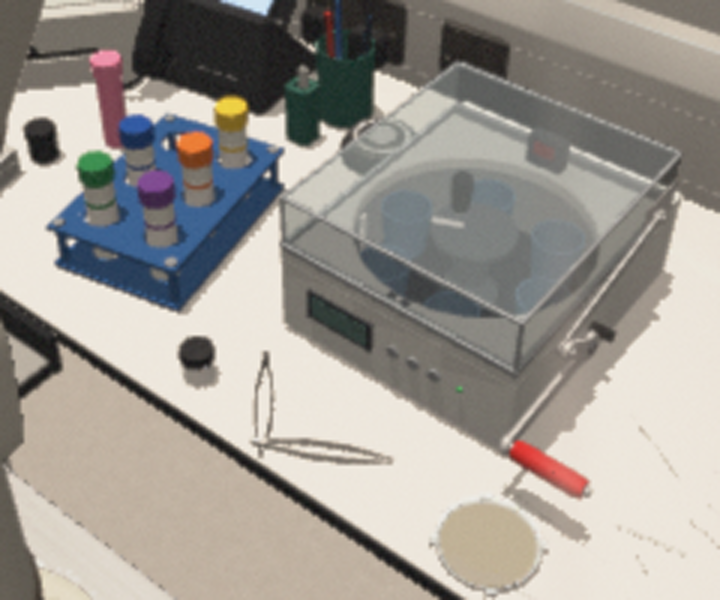

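Run:
```python
from h import *
im=cv2.imread('pics/top0.png')
hsv=cv2.cvtColor(im,cv2.COLOR_BGR2HSV)
m=((hsv[...,0]<8)|(hsv[...,0]>172))&(hsv[...,1]>150)&(hsv[...,2]>80)
m[:,:380]=0;m[:, 440:]=0;m[:200]=0
ys,xs=np.nonzero(m);print(len(xs),xs.min(),xs.max(),ys.min(),ys.max())
g=cv2.minAreaRect(np.c_[xs,ys].astype(np.float32));print(g)
print('grip',atz('top',*g[0],0.060))
def P(x,y,z): return atz('top',310+(x+.5)/5-.5,140+(y+.5)/5-.5,z)
c=P(270,300,.105);print('axis',c,P(270,298,.109), 'knob',P(240,279,.151))
for q in [(108,75),(460,85),(447,487),(93,477)]: print('cover corner?',P(*q,.11),P(*q,.167))
print('grip ends',P(455,520,.06),P(541,524,.06))
a,b=P(125,354,.1),P(163,345,.1);print('flag',a,b)
a,b=P(220,320,.11),P(257,307,.11);print('line',a,b)
for nm,q in dict(y=(458,104),o=(477,199),b=(379,217),g=(398,315),v=(494,297)).items():
    print(nm,atz('top',190+q[0]/5,180+q[1]/5,.123))
im=cv2.imread('pics/scene0.png')
for q in [(510,450),(588,490)]: print('scene grip end',atz('scene',210+q[0]/3,140+q[1]/3,.058))
print('scene front panel', )
```

```text
65 401 417 243 246
((409.0, 244.5), (3.0, 16.0), 90.0)
grip [ 0.38680642 -0.23763014  0.06      ]
axis [ 0.54559015 -0.06499878  0.105     ] [ 0.54668869 -0.0645425   0.109     ] knob [ 0.55599958 -0.03901298  0.151     ]
cover corner? [0.7060404  0.05353152 0.11      ] [0.69443175 0.05485284 0.167     ]
cover corner? [ 0.70239289 -0.19943618  0.11      ] [ 0.69093901 -0.18738175  0.167     ]
cover corner? [ 0.41426237 -0.19075456  0.11      ] [ 0.41503352 -0.17906847  0.167     ]
cover corner? [0.41698184 0.06001743 0.11      ] [0.4176376  0.06106356 0.167     ]
grip ends [ 0.38955072 -0.20691164  0.06      ] [ 0.38773957 -0.269785    0.06      ]
flag [0.50539842 0.03816062 0.1       ] [0.51232442 0.01095187 0.1       ]
line [ 0.53027487 -0.02893417  0.11      ] [ 0.54000742 -0.05522053  0.11      ]
y [0.53516187 0.2272417  0.123     ]
o [0.46805018 0.21222137 0.123     ]
b [0.45417389 0.28127258 0.123     ]
g [0.38548317 0.26605818 0.123     ]
v [0.39928883 0.19867146 0.123     ]
scene grip end [ 0.38466982 -0.20581205  0.058     ]
scene grip end [ 0.38891427 -0.27298719  0.058     ]
scene front panel
```

```bash
cat >> h.py <<'E'
AX=np.array([0.546,-0.065]); YAW=np.radians(-1.4)
XC=np.array([np.cos(YAW),np.sin(YAW)]); YC=np.array([-np.sin(YAW),np.cos(YAW)])
PIV=AX-0.025*XC-0.178*YC
def go(x,y,z,heading=None):
    "print units to move TCP to xyz at constant orientation; heading = desired tool z heading deg"
    s=ctrl.get_state(); R=np.array(s['tool_rot']); p=np.array(s['tool_pos'])
    d=R.T@(np.array([x,y,z])-p)/0.25
    h=np.degrees(np.arctan2(R[1,2],R[0,2]))
    print('t',round(s['time'],2),'pos',p.round(4),'hd',round(h,1),'q',np.round(s['qpos'],0),'F',np.round(s['wrist_force'],1),'w',round(s['grip_width'],4))
    n=np.linalg.norm(d)
    print('units total',d.round(3),'rows',n/0.2)
    if heading is not None:
        e=(h-heading+180)%360-180; print('twist total units',round(e/180,4))
        hh=np.radians(heading); z_=np.array([np.cos(hh),np.sin(hh),0]);x_=np.array([0,0,-1.]);y_=np.cross(z_,x_)
        print('units after twist',(np.c_[x_,y_,z_].T@(np.array([x,y,z])-p)/.25).round(3))
E
python3 - <<'E'
from h import *
print(PIV,PIV-.1298*XC)
go(0.387,-0.249,0.16,88.6)
E
```

```text
[ 0.51665854 -0.24233606] [ 0.38689728 -0.23916476]
t 1.65 pos [ 0.2019 -0.6179  0.2098] hd -161.9 q [ 87.  29. -24.  89.  13.  65. -12.] F [-0.2 -0.4 -0.9] w 0.0856
units total [ 0.199 -1.173 -1.162] rows 8.313369389703118
twist total units 0.6083
units after twist [ 0.199 -0.704  1.493]
```

Request:
apply_moves(steps=[{"offset": [0,-0.117,-0.116],"twist": 0},{"offset": [0,-0.117,-0.116],"twist": 0},{"offset": [0,-0.117,-0.116],"twist": 0},{"offset": [0,-0.117,-0.116],"twist": 0},{"offset": [0,-0.117,-0.116],"twist": 0},{"offset": [0,-0.117,-0.116],"twist": 0},{"offset": [0,-0.117,-0.116],"twist": 0},{"offset": [0,-0.117,-0.116],"twist": 0},{"offset": [0,-0.117,-0.116],"twist": 0},{"offset": [0,-0.117,-0.116],"twist": 0},{"offset": [0,0,0],"twist": 0}], hand=90)

```text
time: 2.75
tool_pos: [0.3897, -0.2441, 0.2105]
tool_rot: [[0.002, 0.319, -0.948], [0.001, -0.948, -0.319], [-1.0, -0.0, -0.002]]
wrist_force: [-0.3, -0.9, 1.0]
grip_width: 0.0549
```

Run:
```python
from h import *
go(0.387,-0.249,0.16,88.6)
```

```text
t 2.75 pos [ 0.3897 -0.2441  0.2105] hd -161.4 q [ 64.  10. -38. 115.   7.  58. -49.] F [-0.3 -0.9  1. ] w 0.0549
units total [0.202 0.015 0.017] rows 1.0162069898146426
twist total units 0.6112
units after twist [ 0.202  0.01  -0.02 ]
```

Request:
apply_moves(steps=[{"offset": [0,0,0],"twist": 0.047},{"offset": [0,0,0],"twist": 0.047},{"offset": [0,0,0],"twist": 0.047},{"offset": [0,0,0],"twist": 0.047},{"offset": [0,0,0],"twist": 0.047},{"offset": [0,0,0],"twist": 0.047},{"offset": [0,0,0],"twist": 0.047},{"offset": [0,0,0],"twist": 0.047},{"offset": [0,0,0],"twist": 0.047},{"offset": [0,0,0],"twist": 0.047},{"offset": [0,0,0],"twist": 0.047},{"offset": [0,0,0],"twist": 0.047}])

```text
time: 3.95
tool_pos: [0.3863, -0.2505, 0.2098]
tool_rot: [[0.0, -0.994, -0.111], [0.0, -0.111, 0.994], [-1.0, -0.0, 0.0]]
wrist_force: [-0.1, 0.0, -0.9]
grip_width: 0.0554
```

Request:
apply_moves(steps=[{"offset": [0,0,0],"twist": 0.047},{"offset": [0,0,0],"twist": 0},{"offset": [0,0,0],"twist": 0}])

```text
time: 4.25
tool_pos: [0.3854, -0.2487, 0.2058]
tool_rot: [[-0.01, -0.996, -0.087], [0.004, -0.087, 0.996], [-1.0, 0.009, 0.004]]
wrist_force: [0.6, 0.1, -0.2]
grip_width: 0.055
```

Run:
```python
from h import *
g=PIV-.1298*XC-.008*YC
go(g[0],g[1],0.12,88.6)
st=ctrl.get_state();cv2.imwrite('pics/w1.png',ctrl.grab_frame('wrist'))
```

```text
t 4.25 pos [ 0.3854 -0.2487  0.2058] hd 95.0 q [  39.    8.  -10.  115.    2.   57. -147.] F [ 0.6  0.1 -0.2] w 0.055
units total [ 0.343 -0.009  0.004] rows 1.7173822681832223
twist total units 0.0354
units after twist [ 0.343 -0.005  0.006]
```

View pics/w1.png

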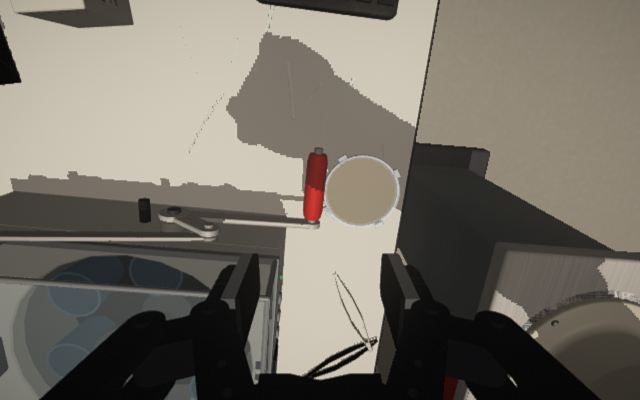

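Request:
apply_moves(steps=[{"offset": [0.1,0,0.005],"twist": -0.015},{"offset": [0.15,0,0],"twist": 0},{"offset": [0.1,0,0],"twist": 0},{"offset": [0,0,0],"twist": 0}])

```text
time: 4.7
tool_pos: [0.381, -0.2469, 0.1155]
tool_rot: [[-0.014, -0.992, -0.129], [0.008, -0.129, 0.992], [-1.0, 0.013, 0.01]]
wrist_force: [0.2, -0.8, 0.5]
grip_width: 0.0557
```

Run:
```python
from h import *
g=PIV-.1298*XC-.010*YC
go(g[0],g[1],0.039,88.6)
st=ctrl.get_state();cv2.imwrite('pics/w2.png',ctrl.grab_frame('wrist'))
```

```text
t 4.7 pos [ 0.381  -0.2469  0.1155] hd 97.4 q [  37.   15.   -8.  121.    3.   45. -146.] F [ 0.2 -0.8  0.5] w 0.0557
units total [ 0.306 -0.025 -0.015] rows 1.5354419426659112
twist total units 0.049
units after twist [ 0.306 -0.023 -0.009]
```

View pics/w2.png

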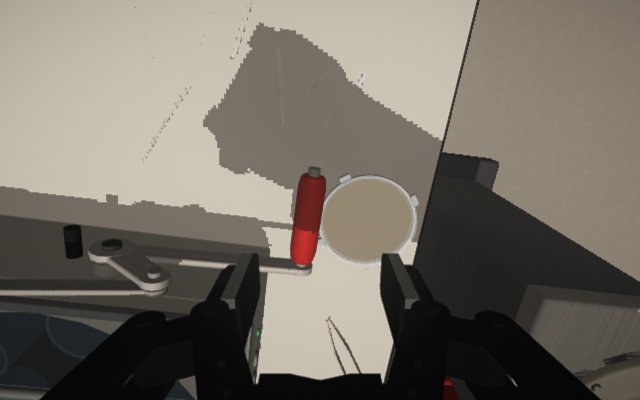

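Request:
apply_moves(steps=[{"offset": [0.1,-0.012,-0.008],"twist": -0.01},{"offset": [0.1,-0.012,-0.008],"twist": 0},{"offset": [0.1,0,0],"twist": 0},{"offset": [0,0,0],"twist": 0}])

```text
time: 5.15
tool_pos: [0.3887, -0.2505, 0.0424]
tool_rot: [[-0.012, -0.987, -0.161], [0.006, -0.161, 0.987], [-1.0, 0.01, 0.008]]
wrist_force: [0.3, 0.9, 0.7]
grip_width: 0.055
```

Run:
```python
from h import *
g=PIV-.1298*XC-.010*YC
go(g[0],g[1],0.039,88.6)
st=ctrl.get_state();cv2.imwrite('pics/w3.png',ctrl.grab_frame('wrist'))
```

```text
t 5.15 pos [ 0.3887 -0.2505  0.0424] hd 99.2 q [  35.   23.   -6.  122.    4.   35. -145.] F [0.3 0.9 0.7] w 0.055
units total [0.014 0.007 0.006] rows 0.08305395176614205
twist total units 0.0591
units after twist [0.013 0.008 0.005]
```

View pics/w3.png

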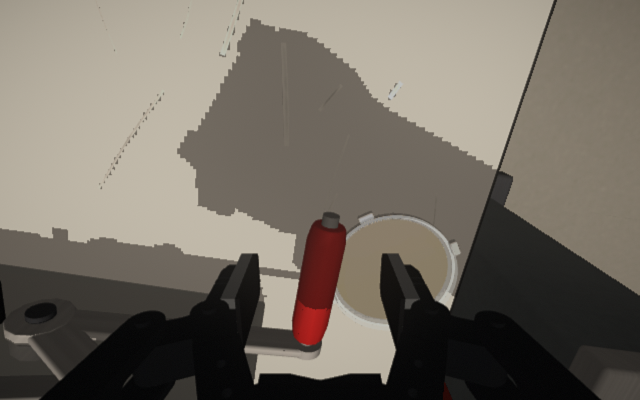

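Request:
apply_moves(steps=[{"offset": [0.014,0.006,0],"twist": 0},{"offset": [0,0,0],"twist": 0},{"offset": [0,0,0],"twist": 0},{"offset": [0,0,0],"twist": 0},{"offset": [0,0,0],"twist": 0},{"offset": [0,0,0],"twist": 0}], hand=255)

```text
time: 5.8
tool_pos: [0.3908, -0.2533, 0.0422]
tool_rot: [[-0.004, -0.987, -0.161], [0.0, -0.161, 0.987], [-1.0, 0.004, 0.001]]
wrist_force: [-1.0, -1.0, 12.4]
grip_width: -0.0
```

Run:
```python
from h import *
s=ctrl.get_state();print(s['moment'],s['time'])
R=np.array(s['tool_rot']);p=np.array(s['tool_pos'])
# arc plan from current
th0=np.radians(-3)
for d in range(0,137,8):
    a=np.radians(d-3)
    off=np.array([-0.13*np.cos(a),0,0.13*np.sin(a)])-np.array([-0.13*np.cos(th0),0,.13*np.sin(th0)])
    w=np.array([*(XC*off[0]),off[2]])
    print(d,(R.T@w/.25).round(3))
```

```text
[-0.32342118  0.15416035  0.04568863] 5.8
0 [0. 0. 0.]
8 [-0.073 -0.001 -0.   ]
16 [-0.144 -0.012 -0.002]
24 [-0.214 -0.032 -0.006]
32 [-0.28  -0.062 -0.012]
40 [-0.341 -0.101 -0.019]
48 [-0.396 -0.147 -0.028]
56 [-0.443 -0.201 -0.038]
64 [-0.483 -0.26  -0.049]
72 [-0.514 -0.325 -0.061]
80 [-0.536 -0.393 -0.074]
88 [-0.547 -0.463 -0.087]
96 [-0.549 -0.535 -0.101]
104 [-0.54  -0.605 -0.114]
112 [-0.522 -0.674 -0.127]
120 [-0.494 -0.74  -0.139]
128 [-0.457 -0.801 -0.151]
136 [-0.411 -0.857 -0.161]
```

Run:
```python
from h import *
cv2.imwrite('pics/w4.png',ctrl.grab_frame('wrist'))
crop(ctrl.grab_frame('scene'),330,190,140,130,5,'s4.png')
```

```text
(no output)
```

View pics/w4.png

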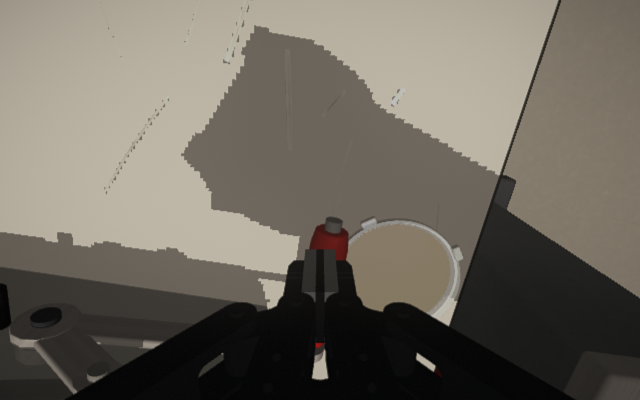

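View pics/s4.png

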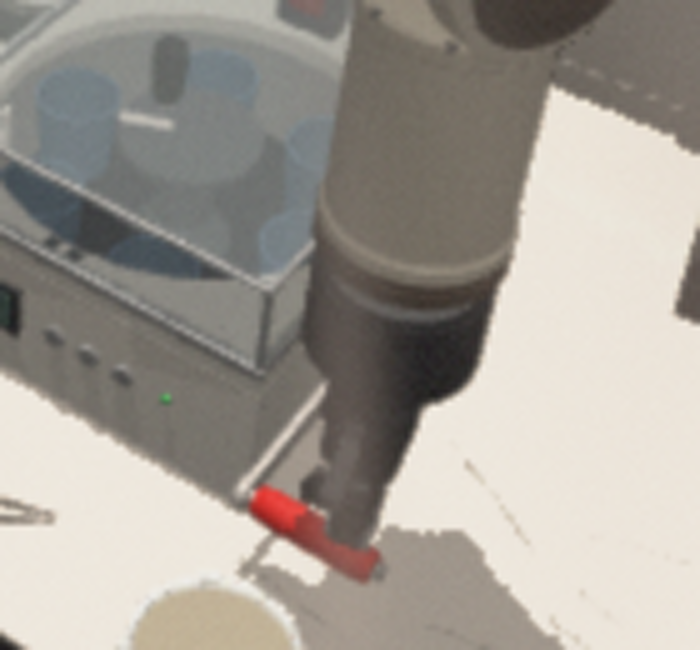

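```bash
cat >> h.py <<'E'
def wpix(P,s):
    i=ctrl.camera_info('wrist');T=np.eye(4);T[:3,:3]=s['tool_rot'];T[:3,3]=s['tool_pos'];T=np.linalg.inv(T@i['mount'])
    p=T[:3,:3]@np.array(P,float)+T[:3,3]; return np.array([i['fx']*p[0]/p[2]+i['cx'],i['fy']*p[1]/p[2]+i['cy']]).round(1)
E
python3 - <<'E'
from h import *
s=ctrl.get_state()
print('tcp pix',wpix(s['tool_pos'],s))
c=PIV-.1298*XC
for z in(.04,.058):
  print(z,[wpix([*(c+k*YC),z],s) for k in(-.032,.032)],[pix('scene',[*(c+k*YC),z]) for k in(-.032,.032)], [pix('scene',[*(c+k*YC),z])*5-[1650,950] for k in(-.032,.032)])
print(s['tool_pos'],s['qpos'],s['wrist_force'])
E
```

```text
tcp pix [319.5 245. ]
0.04 [array([334. , 213.2]), array([311.8, 316.5])] [array([403.63677978, 308.47522212]), array([380.39369166, 294.25908624])] [array([368.1838989 , 592.37611059]), array([251.9684583 , 521.29543119])]
0.058 [array([335.8, 226.9]), array([311.3, 338.6])] [array([404.70932864, 303.71343093]), array([381.14578071, 289.49237935])] [array([373.54664321, 568.56715467]), array([255.72890355, 497.46189673])]
[ 0.39077943 -0.25325293  0.0421983 ] [  34.84520748   23.45152031   -6.21103814  122.06747517    4.52595476
   34.91262544 -145.31676403] [-0.12291191 -1.89125191 12.68701255]
```

Run:
```python
from h import *
s=ctrl.get_state()
p=np.array(s['tool_pos'])
for dz in (0,.01,.02,.03): print(dz,pix('scene',p+[0,0,dz])*5-[1650,950])
# bench edge/flat points: match w3 picture? dish etc
```

```text
0 [339.82970078 563.27306978]
0.01 [342.56326472 550.07001113]
0.02 [345.33472289 536.68392412]
0.03 [348.14486876 523.11097631]
```

Run:
```python
from h import *
im=ctrl.grab_frame('scene')
crop(im,370,265,50,50,12,'s5.png')
im=ctrl.grab_frame('wrist')
crop(im,260,190,130,130,5,'w5.png')
```

```text
(no output)
```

View pics/s5.png

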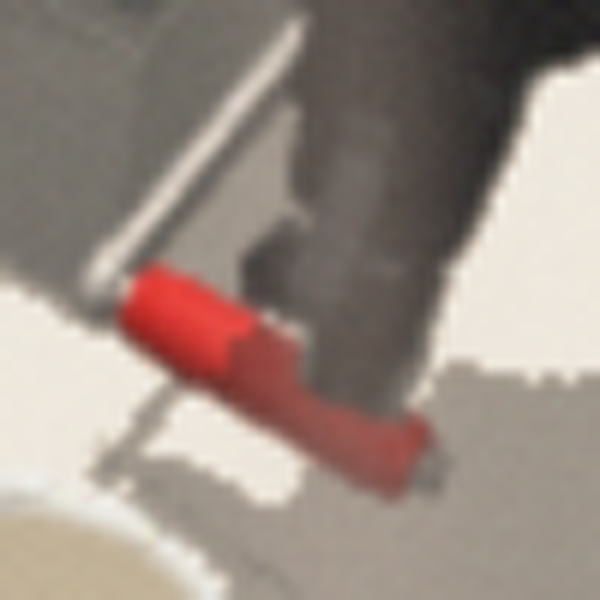

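View pics/w5.png

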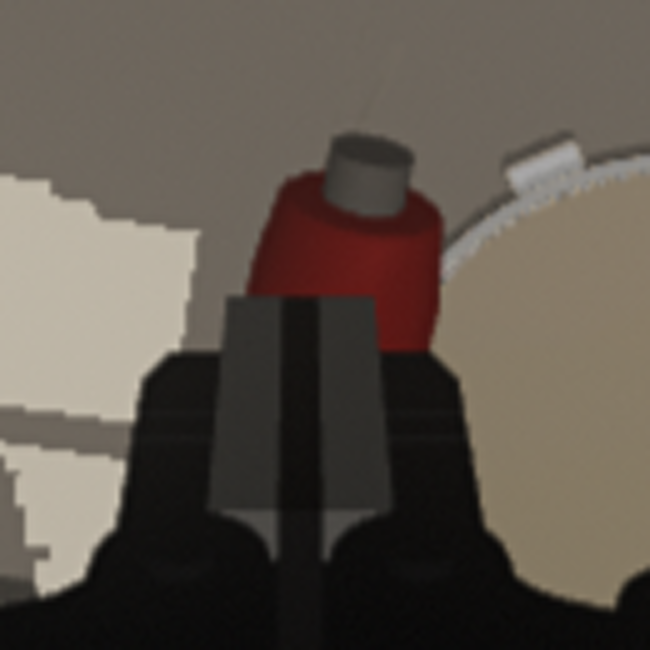

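Request:
apply_moves(steps=[{"offset": [0,0,0],"twist": 0},{"offset": [0,0,0],"twist": 0},{"offset": [0,0,0],"twist": 0},{"offset": [0,0,0],"twist": 0}], hand=90)

```text
time: 6.4
tool_pos: [0.388, -0.2511, 0.0398]
tool_rot: [[-0.01, -0.987, -0.161], [0.004, -0.161, 0.987], [-1.0, 0.009, 0.005]]
wrist_force: [-0.1, -0.1, -0.2]
grip_width: 0.0548
```

Run:
```python
from h import *
g=PIV-.1298*XC-.010*YC
go(g[0],g[1],0.034,88.6)
crop(ctrl.grab_frame('scene'),350,240,90,80,8,'s6.png')
cv2.imwrite('pics/w6.png',ctrl.grab_frame('wrist'))
```

```text
t 6.4 pos [ 0.388  -0.2511  0.0398] hd 99.3 q [  35.   24.   -6.  122.    5.   35. -145.] F [-0.1 -0.1 -0.2] w 0.0548
units total [0.023 0.004 0.008] rows 0.12545157228516943
twist total units 0.0593
units after twist [0.023 0.005 0.008]
```

View pics/s6.png

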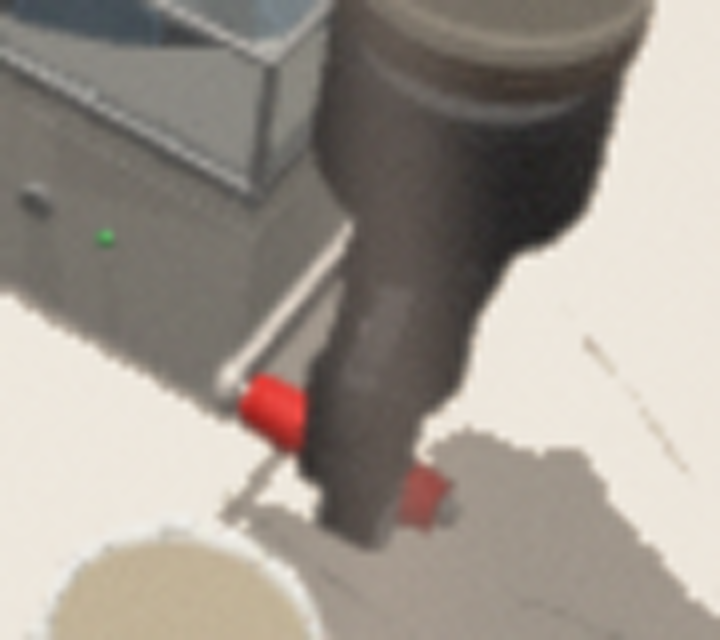

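View pics/w6.png

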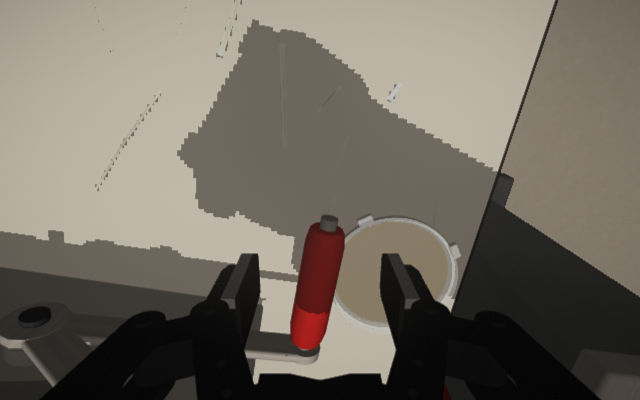

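Request:
apply_moves(steps=[{"offset": [0.023,0.005,0.008],"twist": 0},{"offset": [0,0,0],"twist": 0},{"offset": [0,0,0],"twist": 0},{"offset": [0,0,0],"twist": 0}], hand=180)

```text
time: 6.9
tool_pos: [0.3863, -0.2493, 0.0338]
tool_rot: [[-0.01, -0.987, -0.161], [0.004, -0.161, 0.987], [-1.0, 0.009, 0.006]]
wrist_force: [0.7, -0.2, 0.1]
grip_width: 0.025
```

Request:
apply_moves(steps=[{"offset": [0,0,0],"twist": 0},{"offset": [0,0,0],"twist": 0}], hand=195)

```text
time: 7.1
tool_pos: [0.3873, -0.2492, 0.0342]
tool_rot: [[-0.008, -0.987, -0.161], [0.004, -0.162, 0.987], [-1.0, 0.008, 0.005]]
wrist_force: [2.8, 1.0, -0.7]
grip_width: 0.0202
```

Request:
apply_moves(steps=[{"offset": [0,0,0],"twist": 0},{"offset": [0,0,0],"twist": 0}], hand=210)

```text
time: 7.3
tool_pos: [0.3876, -0.2493, 0.0343]
tool_rot: [[-0.008, -0.987, -0.16], [0.004, -0.16, 0.987], [-1.0, 0.007, 0.005]]
wrist_force: [5.0, 3.2, -0.3]
grip_width: 0.0166
```

Run:
```python
from h import *
cv2.imwrite('pics/w7.png',ctrl.grab_frame('wrist'))
crop(ctrl.grab_frame('scene'),350,240,90,80,8,'s7.png')
```

```text
(no output)
```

View pics/w7.png

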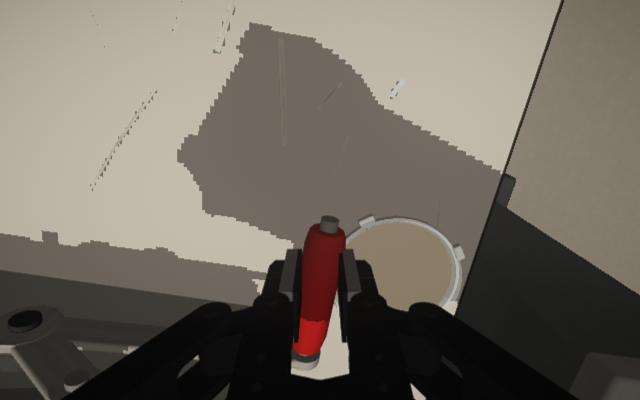

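View pics/s7.png

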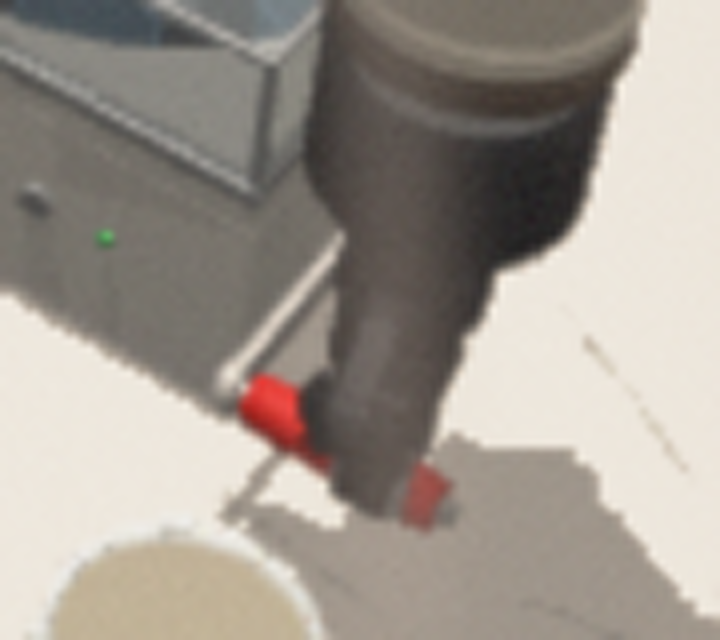

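Request:
apply_moves(steps=[{"offset": [-0.036,0,0],"twist": 0},{"offset": [-0.037,-0.001,0],"twist": 0},{"offset": [-0.036,-0.004,0],"twist": 0},{"offset": [-0.035,-0.007,-0.002],"twist": 0},{"offset": [-0.035,-0.009,-0.002],"twist": 0},{"offset": [-0.035,-0.011,-0.002],"twist": 0}], hand=214)

```text
time: 8.0
tool_pos: [0.3949, -0.2494, 0.087]
tool_rot: [[-0.01, -0.987, -0.16], [0.005, -0.16, 0.987], [-1.0, 0.009, 0.006]]
wrist_force: [5.0, 1.8, -8.9]
grip_width: 0.0167
```

```bash
cat >> h.py <<'E'
def lev():
    s=ctrl.get_state();R=np.array(s['tool_rot']);p=np.array(s['tool_pos'])
    g=p-R[:,0]*0.019
    d=g-np.array([*PIV,.065]); a=d[:2]@XC; 
    th=np.degrees(np.arctan2(d[2],-a)); print('t',s['time'],'p',p.round(4),'lev approx',th.round(1)+3,'r',np.hypot(a,d[2]).round(4),'lat',(d[:2]@YC).round(4),'w',s['grip_width'].__round__(4),'F',np.round(s['wrist_force'],1),'q7',round(s['qpos'][6],1),'hd',np.degrees(np.arctan2(R[1,2],R[0,2])).round(1))
    return R,th,p
def arc(dths,lat=None):
    R,th,p=lev(); a0=np.radians(th)
    for d in dths:
        a1=np.radians(d-3)
        tgt=np.array([*(PIV-XC*.13*np.cos(a1)-YC*(.010 if lat is None else lat)),.065+.13*np.sin(a1)-.024])
        print(d,(R.T@(tgt-p)/.25).round(3)); p=tgt
E
python3 - <<'E'
from h import *
lev(); arc(range(32,140,8))
crop(ctrl.grab_frame('scene'),280,100,180,220,3,'s8.png')
E
```

```text
t 8.0 p [ 0.3949 -0.2494  0.087 ] lev approx 21.7 r 0.1281 lat -0.0101 w 0.0167 F [ 5.   1.8 -8.9] q7 -144.9 hd 99.2
t 8.0 p [ 0.3949 -0.2494  0.087 ] lev approx 21.7 r 0.1281 lat -0.0101 w 0.0167 F [ 5.   1.8 -8.9] q7 -144.9 hd 99.2
32 [-0.068 -0.03  -0.005]
40 [-0.061 -0.038 -0.007]
48 [-0.055 -0.046 -0.008]
56 [-0.048 -0.053 -0.01 ]
64 [-0.04  -0.059 -0.011]
72 [-0.031 -0.064 -0.012]
80 [-0.022 -0.068 -0.013]
88 [-0.012 -0.07  -0.013]
96 [-0.002 -0.071 -0.013]
104 [ 0.008 -0.071 -0.013]
112 [ 0.018 -0.069 -0.013]
120 [ 0.028 -0.066 -0.012]
128 [ 0.037 -0.061 -0.012]
136 [ 0.045 -0.056 -0.011]
```

View pics/s8.png

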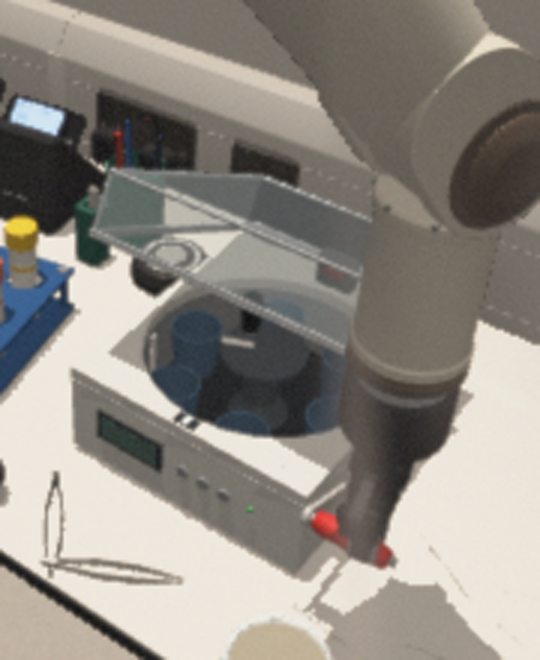

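Request:
apply_moves(steps=[{"offset": [-0.068,-0.03,-0.005],"twist": 0},{"offset": [-0.061,-0.038,-0.007],"twist": -0.004},{"offset": [-0.055,-0.046,-0.008],"twist": -0.004},{"offset": [-0.048,-0.053,-0.009],"twist": -0.004}])

```text
time: 8.45
tool_pos: [0.4355, -0.2498, 0.1438]
tool_rot: [[-0.014, -0.98, -0.196], [0.006, -0.196, 0.981], [-1.0, 0.013, 0.008]]
wrist_force: [0.7, 0.2, -9.7]
grip_width: 0.0167
```

Run:
```python
from h import *
arc(range(64,140,8))
crop(ctrl.grab_frame('scene'),280,100,180,200,3,'s9.png')
```

```text
t 8.45 p [ 0.4355 -0.2498  0.1438] lev approx 53.5 r 0.1268 lat -0.0096 w 0.0167 F [ 0.7  0.2 -9.7] q7 -144.6 hd 101.3
64 [-0.045 -0.069 -0.018]
72 [-0.032 -0.064 -0.014]
80 [-0.022 -0.067 -0.015]
88 [-0.012 -0.07  -0.016]
96 [-0.002 -0.071 -0.016]
104 [ 0.008 -0.07  -0.016]
112 [ 0.018 -0.069 -0.016]
120 [ 0.027 -0.066 -0.015]
128 [ 0.036 -0.061 -0.014]
136 [ 0.045 -0.056 -0.013]
```

View pics/s9.png

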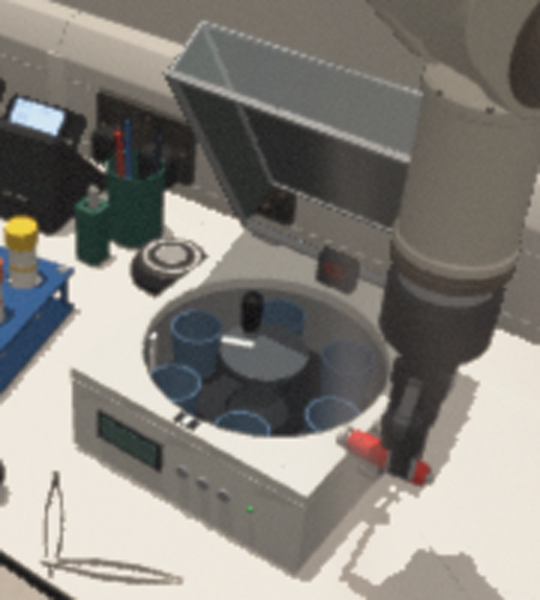

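Request:
apply_moves(steps=[{"offset": [-0.045,-0.069,-0.016],"twist": -0.004},{"offset": [-0.032,-0.064,-0.014],"twist": -0.004},{"offset": [-0.022,-0.067,-0.015],"twist": -0.004},{"offset": [-0.012,-0.07,-0.016],"twist": -0.004}])

```text
time: 8.9
tool_pos: [0.5046, -0.251, 0.1717]
tool_rot: [[-0.015, -0.97, -0.243], [0.005, -0.243, 0.97], [-1.0, 0.013, 0.008]]
wrist_force: [-4.0, 1.2, 2.4]
grip_width: 0.0165
```

Run:
```python
from h import *
arc(range(96,144,8))
crop(ctrl.grab_frame('scene'),280,100,180,200,3,'s10.png')
```

```text
t 8.9 p [ 0.5046 -0.251   0.1717] lev approx 87.8 r 0.1262 lat -0.009 w 0.0165 F [-4.   1.2  2.4] q7 -145.1 hd 104.1
96 [ 0.002 -0.071 -0.024]
104 [ 0.008 -0.07  -0.019]
112 [ 0.018 -0.068 -0.019]
120 [ 0.027 -0.065 -0.018]
128 [ 0.036 -0.06  -0.017]
136 [ 0.045 -0.055 -0.015]
```

View pics/s10.png

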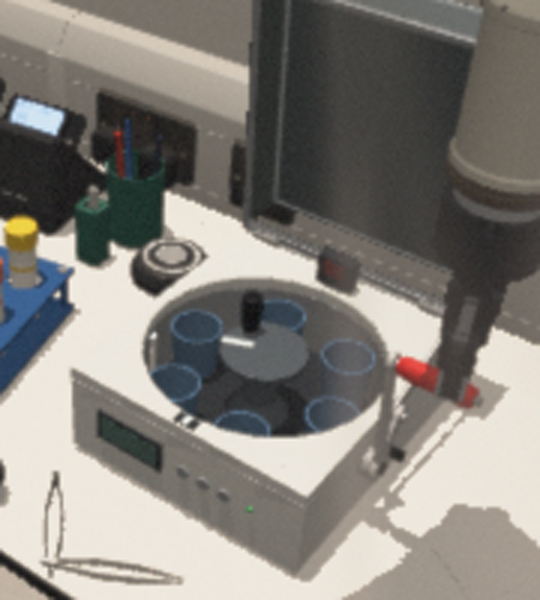

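Request:
apply_moves(steps=[{"offset": [0.002,-0.071,-0.022],"twist": -0.006},{"offset": [0.008,-0.07,-0.019],"twist": -0.006},{"offset": [0.018,-0.068,-0.019],"twist": -0.006},{"offset": [0.027,-0.065,-0.019],"twist": -0.006}])

```text
time: 9.35
tool_pos: [0.5786, -0.2518, 0.158]
tool_rot: [[-0.009, -0.949, -0.315], [0.003, -0.315, 0.949], [-1.0, 0.007, 0.006]]
wrist_force: [0.1, -1.0, 1.2]
grip_width: 0.0167
```

Run:
```python
from h import *
arc(range(128,144,4))
```

```text
t 9.35 p [ 0.5786 -0.2518  0.158 ] lev approx 122.1 r 0.1282 lat -0.008 w 0.0167 F [ 0.1 -1.   1.2] q7 -144.2 hd 108.4
128 [ 0.041 -0.044 -0.025]
132 [ 0.022 -0.027 -0.01 ]
136 [ 0.024 -0.026 -0.009]
140 [ 0.025 -0.024 -0.009]
```

Request:
apply_moves(steps=[{"offset": [0.038,-0.044,-0.02],"twist": -0.004},{"offset": [0.022,-0.027,-0.01],"twist": -0.004},{"offset": [0.024,-0.026,-0.009],"twist": -0.003},{"offset": [0.01,-0.011,-0.004],"twist": 0},{"offset": [0,0,0],"twist": 0}])

```text
time: 9.85
tool_pos: [0.6077, -0.2524, 0.1368]
tool_rot: [[-0.008, -0.938, -0.347], [0.004, -0.347, 0.938], [-1.0, 0.006, 0.006]]
wrist_force: [-4.5, 4.1, 19.8]
grip_width: 0.0165
```

Run:
```python
from h import *
lev()
```

```text
t 9.85 p [ 0.6077 -0.2524  0.1368] lev approx 138.2 r 0.1289 lat -0.0079 w 0.0165 F [-4.5  4.1 19.8] q7 -143.5 hd 110.3
```

Request:
apply_moves(steps=[{"offset": [-0.004,0,0],"twist": 0},{"offset": [0,0,0],"twist": 0},{"offset": [0,0,0],"twist": 0},{"offset": [-0.06,0,0],"twist": 0},{"offset": [-0.12,0,0],"twist": 0},{"offset": [-0.15,0,0],"twist": 0},{"offset": [-0.15,0,0],"twist": 0}], hand=90)

```text
time: 10.55
tool_pos: [0.6082, -0.252, 0.2563]
tool_rot: [[-0.011, -0.936, -0.353], [0.004, -0.353, 0.936], [-1.0, 0.008, 0.007]]
wrist_force: [-0.2, 1.3, -0.0]
grip_width: 0.0545
```

Run:
```python
from h import *
lev()
cv2.imwrite('pics/s11.png',ctrl.grab_frame('scene'))
im=ctrl.grab_frame('top');crop(im,190,130,260,140,3,'t11.png')
```

```text
t 10.55 p [ 0.6082 -0.252   0.2563] lev approx 116.6 r 0.2295 lat -0.0075 w 0.0545 F [-0.2  1.3 -0. ] q7 -142.3 hd 110.6
```

View pics/s11.png

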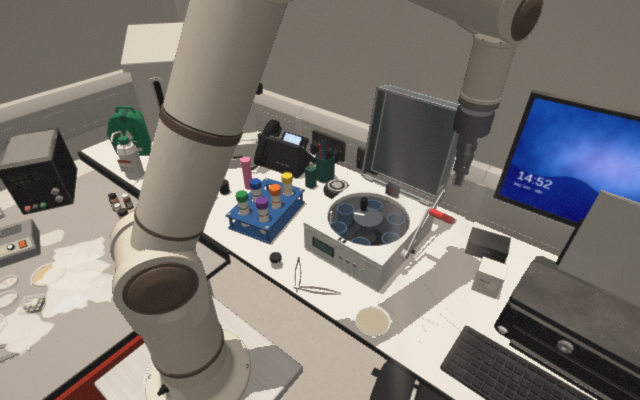

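View pics/t11.png

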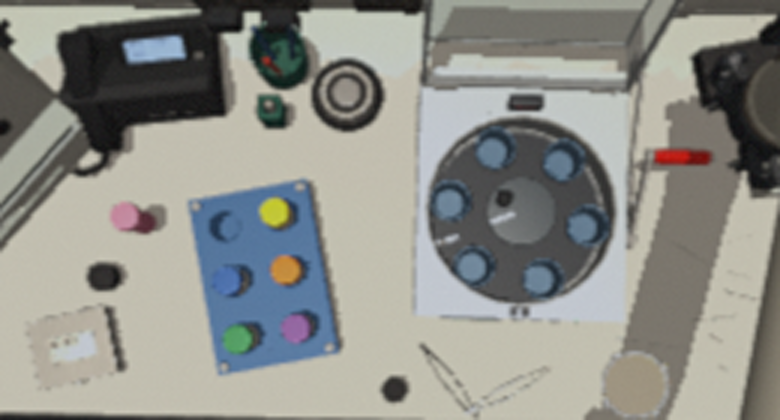

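Run:
```python
from h import *
P=lambda x,y,z: atz('top',190+(x+.5)/3-.5,130+(y+.5)/3-.5,z)[:2]
cups=[P(*q,.083) for q in [(494,148),(564,160),(588,225),(543,278),(474,266),(452,201)]]
cups=np.array(cups);c=cups.mean(0);print('mean',c,'AX',AX)
for q in cups: d=q-c; print(q.round(4),np.hypot(*d).round(4),np.degrees(np.arctan2(d[1],d[0])).round(1))
print('circ',P(522,210.5,.105))
for q,z in [((446,240),.1),((490,221),.11),((514,213),.11)]:
    d=P(*q,z)-AX;print(np.hypot(*d).round(4),np.degrees(np.arctan2(d[1],d[0])).round(1))
d=P(505,198,.151)-AX;print('knob',P(505,198,.151),np.hypot(*d),np.degrees(np.arctan2(d[1],d[0])))
print('ptr',P(519,312,.105), (P(519,312,.105)-AX)@XC,(P(519,312,.105)-AX)@YC)
```

```text
mean [ 0.54366307 -0.06424468] AX [ 0.546 -0.065]
[ 0.6225 -0.033 ] 0.0848 21.6
[ 0.6091 -0.1182] 0.0848 -39.5
[ 0.5302 -0.1477] 0.0845 -99.1
[ 0.4651 -0.0937] 0.0839 -159.4
[ 0.4782 -0.0103] 0.0848 140.5
[0.5568 0.0174] 0.0827 80.8
circ [ 0.54475497 -0.06524448]
0.0974 112.8
0.041 111.2
0.0109 116.1
knob [ 0.55509379 -0.04040581] 0.026221578713214698 69.70793721070262
ptr [ 0.42378447 -0.06272362] -0.12223466626073169 -0.0007102912507877852
```

```bash
sed -i 's/^AX=.*YAW/AX=np.array([0.545,-0.065]); YAW/' h.py
python3 - <<'E'
from h import *
go(0.40,-0.15,0.28,-91.4)
E
```

```text
t 10.65 pos [ 0.6122 -0.2534  0.2625] hd 110.6 q [  26.   26.   -9.   84.    4.   70. -142.] F [ 0.4 -0.8  0.3] w 0.0553
units total [-0.071  0.648  0.686] rows 4.733773923323321
twist total units -0.8775
units after twist [-0.07  -0.859 -0.393]
```

Request:
apply_moves(steps=[{"offset": [-0.02,0.108,0.114],"twist": 0},{"offset": [-0.02,0.108,0.114],"twist": 0},{"offset": [-0.01,0.108,0.114],"twist": 0},{"offset": [-0.01,0.108,0.114],"twist": 0},{"offset": [-0.01,0.108,0.114],"twist": 0},{"offset": [0,0.108,0.114],"twist": 0},{"offset": [0,0,0],"twist": -0.045},{"offset": [0,0,0],"twist": -0.045},{"offset": [0,0,0],"twist": -0.045},{"offset": [0,0,0],"twist": -0.045},{"offset": [0,0,0],"twist": -0.045},{"offset": [0,0,0],"twist": -0.045}])

```text
time: 11.85
tool_pos: [0.3968, -0.1492, 0.2752]
tool_rot: [[-0.009, -0.349, -0.937], [0.003, -0.937, 0.349], [-1.0, 0.0, 0.01]]
wrist_force: [0.5, -1.3, 0.2]
grip_width: 0.0555
```

Request:
apply_moves(steps=[{"offset": [0,0,0],"twist": -0.045},{"offset": [0,0,0],"twist": -0.045},{"offset": [0,0,0],"twist": -0.045},{"offset": [0,0,0],"twist": -0.045},{"offset": [0,0,0],"twist": -0.045},{"offset": [0,0,0],"twist": -0.045},{"offset": [0,0,0],"twist": -0.045},{"offset": [0,0,0],"twist": -0.045},{"offset": [0,0,0],"twist": -0.045},{"offset": [0,0,0],"twist": -0.045},{"offset": [0,0,0],"twist": -0.045},{"offset": [0,0,0],"twist": -0.045}])

```text
time: 13.05
tool_pos: [0.3968, -0.1492, 0.2751]
tool_rot: [[-0.009, 0.973, -0.229], [0.003, -0.229, -0.974], [-1.0, -0.01, -0.001]]
wrist_force: [0.6, 0.0, -0.3]
grip_width: 0.0553
```

Run:
```python
from h import *
go(0.47,0.14,0.26,-91.4)
```

```text
t 13.05 pos [ 0.3968 -0.1492  0.2751] hd -103.2 q [ 28.   0. -11. 114.   0.  66.   4.] F [ 0.6  0.  -0.3] w 0.0553
units total [ 0.062  0.021 -1.193] rows 5.973150101059926
twist total units -0.0656
units after twist [ 0.06   0.264 -1.163]
```

Request:
apply_moves(steps=[{"offset": [0,0,0],"twist": -0.033},{"offset": [0,0,0],"twist": -0.033},{"offset": [0.009,0.038,-0.166],"twist": 0},{"offset": [0.009,0.038,-0.166],"twist": 0},{"offset": [0.009,0.038,-0.166],"twist": 0},{"offset": [0.009,0.038,-0.166],"twist": 0},{"offset": [0.009,0.038,-0.166],"twist": 0},{"offset": [0.009,0.038,-0.166],"twist": 0},{"offset": [0.009,0.038,-0.166],"twist": 0},{"offset": [0,0,0],"twist": 0},{"offset": [0,0,0],"twist": 0}])

```text
time: 14.15
tool_pos: [0.4716, 0.1402, 0.2594]
tool_rot: [[-0.01, 1.0, -0.027], [0.004, -0.027, -1.0], [-1.0, -0.01, -0.003]]
wrist_force: [-0.3, -0.7, 0.1]
grip_width: 0.0553
```

Run:
```python
from h import *
s=ctrl.get_state();im=ctrl.grab_frame('wrist');cv2.imwrite('pics/w12.png',im)
go(0.468,0.212,0.093,-91.4)
for nm,q in dict(y=(.535,.227),o=(.468,.212),b=(.454,.281),g=(.385,.266),v=(.399,.199)).items(): print(nm,wpix([*q,.123],s))
im=ctrl.grab_frame('top');crop(im,190,130,260,140,3,'t12.png')
```

```text
t 14.2 pos [0.4717 0.1387 0.2593] hd -91.7 q [  7.  10. -29. 107.   5.  65. -26.] F [ 0.1 -0.1  0. ] w 0.0549
units total [ 0.666 -0.016 -0.291] rows 3.6357238898907966
twist total units -0.0015
units after twist [ 0.665 -0.022 -0.293]
y [396.5  77.1]
o [315.4  98.4]
b [294.6   6.4]
g [208.8  30.5]
v [235.  116.5]
```

View pics/w12.png

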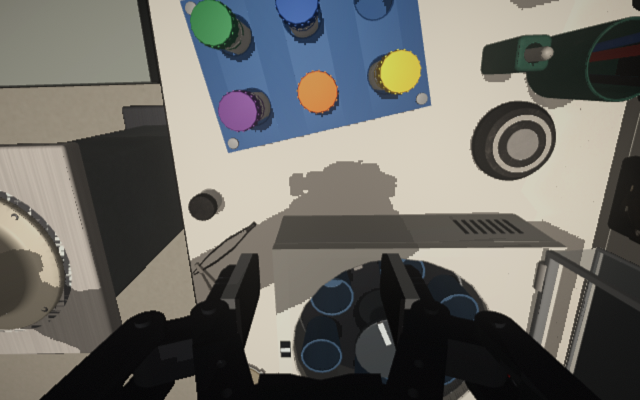

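```bash
cat >> h.py <<'E'
HUE=dict(y=(22,35),o=(8,18),b=(100,125),g=(45,85),v=(130,160))
def caps(save=None):
    "find caps in wrist picture; prints world xy at cap top"
    s=ctrl.get_state();im=ctrl.grab_frame('wrist');hsv=cv2.cvtColor(im,cv2.COLOR_BGR2HSV);out={}
    if save: cv2.imwrite('pics/'+save,im)
    for k,(a,b) in HUE.items():
        m=((hsv[...,0]>=a)&(hsv[...,0]<=b)&(hsv[...,1]>(150 if k!='v' else 90))&(hsv[...,2]>120)).astype(np.uint8)
        n,l,st,c=cv2.connectedComponentsWithStats(m)
        if n<2: continue
        for j in np.argsort(-st[1:,4])[:2]+1:
            if st[j,4]<300: continue
            x,y,w,h,A=st[j]; u,v=x+w/2-.5,y+h/2-.5
            p=atz('wrist',u,v,.123,s); print(k,(round(u),round(v)),(w,h,A),p.round(4)[:2])
E
python3 - <<'E'
from h import *
caps()
E
```

```text
y (398, 68) (np.int32(42), np.int32(44), np.int32(1273)) [0.5369 0.2317]
o (316, 88) (np.int32(40), np.int32(42), np.int32(1288)) [0.4697 0.2176]
v (236, 108) (np.int32(38), np.int32(42), np.int32(1180)) [0.4014 0.2036]
```

Request:
apply_moves(steps=[{"offset": [0.08,-0.005,-0.1],"twist": 0},{"offset": [0.08,-0.005,-0.1],"twist": 0},{"offset": [0.08,0,-0.1],"twist": 0},{"offset": [0.0,0,0],"twist": 0},{"offset": [0.0,0,0],"twist": 0}])

```text
time: 14.8
tool_pos: [0.4709, 0.2134, 0.1995]
tool_rot: [[-0.011, 0.999, -0.03], [0.003, -0.03, -1.0], [-1.0, -0.011, -0.003]]
wrist_force: [0.8, -0.5, -0.5]
grip_width: 0.0554
```

Run:
```python
from h import *
caps('w13.png')
s=ctrl.get_state()
print(wpix([.468,.212,.123],s))
go(0.469,0.214,0.093,-91.4)
```

```text
y (413, 174) (np.int32(49), np.int32(47), np.int32(1658)) [0.5369 0.233 ]
o (318, 195) (np.int32(46), np.int32(45), np.int32(1531)) [0.469  0.2191]
v (228, 216) (np.int32(42), np.int32(40), np.int32(1322)) [0.4011 0.2041]
[316.5 203.5]
t 14.85 pos [0.4715 0.213  0.2   ] hd -91.8 q [ -1.  17. -31. 108.   9.  58. -37.] F [-0.4 -1.3  0.2] w 0.0557
units total [ 0.428 -0.006 -0.003] rows 2.140814146917591
twist total units -0.0023
units after twist [ 0.428 -0.01  -0.004]
```

View pics/w13.png

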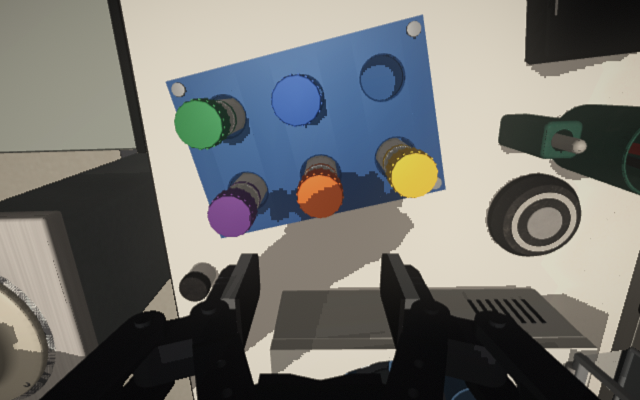

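Run:
```python
from h import *
a=cv2.imread('pics/top0.png');b=ctrl.grab_frame('top')
def P(im):
    hsv=cv2.cvtColor(im,cv2.COLOR_BGR2HSV)
    for k,(lo,hi) in HUE.items():
        m=((hsv[...,0]>=lo)&(hsv[...,0]<=hi)&(hsv[...,1]>(120 if k!='b' else 150))&(hsv[...,2]>90)).astype(np.uint8);m[:180]=0;m[260:]=0;m[:,:240]=0;m[:,310:]=0
        n,l,st,c=cv2.connectedComponentsWithStats(m)
        j=np.argmax(st[1:,4])+1 if n>1 else None
        if j: print(k,c[j].round(1),st[j,4],atz('top',*c[j],.123).round(4)[:2])
P(a);print();P(b)
crop(b,240,180,80,90,7,'t14.png')
```

```text
y [281.5 200.6] 72 [0.5359 0.2278]
o [285.1 219.7] 70 [0.4683 0.2134]
g [266.5 240.5] 2 [0.3941 0.2772]
```

View pics/t14.png

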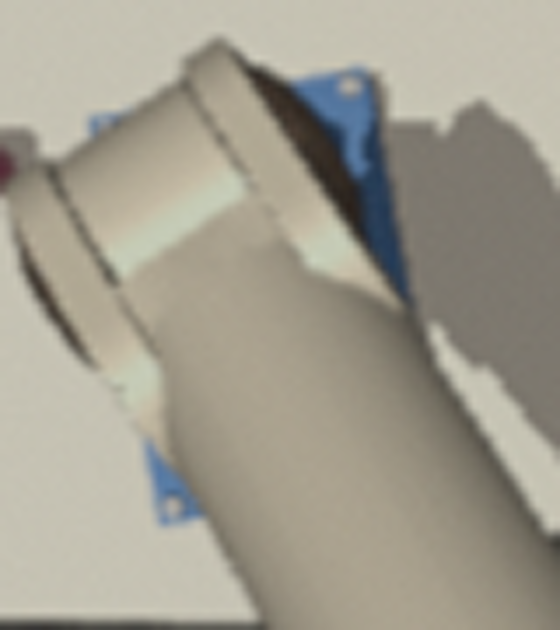

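Request:
apply_moves(steps=[{"offset": [0.11,-0.008,-0.008],"twist": 0},{"offset": [0.11,0,0],"twist": 0},{"offset": [0.0,0,0],"twist": 0},{"offset": [0.0,0,0],"twist": 0}])

```text
time: 15.3
tool_pos: [0.469, 0.216, 0.1455]
tool_rot: [[-0.009, 0.999, -0.031], [0.004, -0.031, -1.0], [-1.0, -0.01, -0.003]]
wrist_force: [0.4, -0.3, -0.3]
grip_width: 0.0551
```

Run:
```python
from h import *
caps('w14.png')
s=ctrl.get_state()
print(wpix([.468,.212,.123],s))
go(0.469,0.216,0.093,-91.4)
```

```text
y (440, 200) (np.int32(59), np.int32(58), np.int32(2462)) [0.5373 0.2334]
o (321, 228) (np.int32(55), np.int32(52), np.int32(2235)) [0.4693 0.2187]
b (291, 108) (np.int32(63), np.int32(66), np.int32(1091)) [0.4557 0.2865]
v (205, 252) (np.int32(45), np.int32(46), np.int32(1538)) [0.3992 0.205 ]
[318.  238.5]
t 15.35 pos [0.4697 0.2165 0.1462] hd -91.8 q [ -3.  21. -30. 111.  12.  52. -40.] F [-0.1 -0.   0. ] w 0.0551
units total [ 0.213 -0.001  0.003] rows 1.0636658932959775
twist total units -0.0021
units after twist [ 0.213 -0.003  0.002]
```

View pics/w14.png

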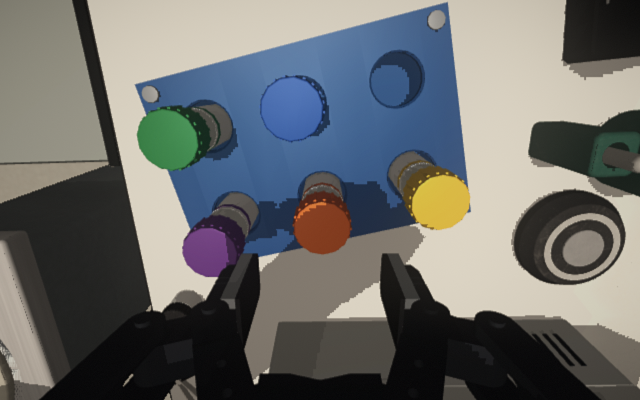

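Request:
apply_moves(steps=[{"offset": [0.08,0,0],"twist": 0},{"offset": [0.08,0,0],"twist": 0},{"offset": [0.053,0,0],"twist": 0},{"offset": [0.0,0,0],"twist": 0}])

```text
time: 15.75
tool_pos: [0.4676, 0.2166, 0.091]
tool_rot: [[-0.011, 0.999, -0.03], [0.003, -0.03, -1.0], [-1.0, -0.011, -0.003]]
wrist_force: [-1.0, -0.4, 0.2]
grip_width: 0.055
```

Request:
apply_moves(steps=[{"offset": [0,0,0],"twist": 0},{"offset": [0,0,0],"twist": 0},{"offset": [0,0,0],"twist": 0},{"offset": [0.0,0,0],"twist": 0}], hand=255)

```text
time: 16.15
tool_pos: [0.4692, 0.2178, 0.093]
tool_rot: [[-0.007, 1.0, -0.03], [0.005, -0.03, -1.0], [-1.0, -0.007, -0.005]]
wrist_force: [-0.1, -0.6, 6.9]
grip_width: 0.031
```

Run:
```python
from h import *
go(0.47,0.215,0.26,-91.4)
s=ctrl.get_state()
cv2.imwrite('pics/w15.png',ctrl.grab_frame('wrist'))
```

```text
t 16.15 pos [0.4692 0.2178 0.093 ] hd -91.7 q [ -4.  25. -28. 113.  16.  46. -43.] F [-0.1 -0.6  6.9] w 0.031
units total [-0.668 -0.001  0.008] rows 3.34147745965396
twist total units -0.0017
units after twist [-0.668  0.004  0.011]
```

View pics/w15.png

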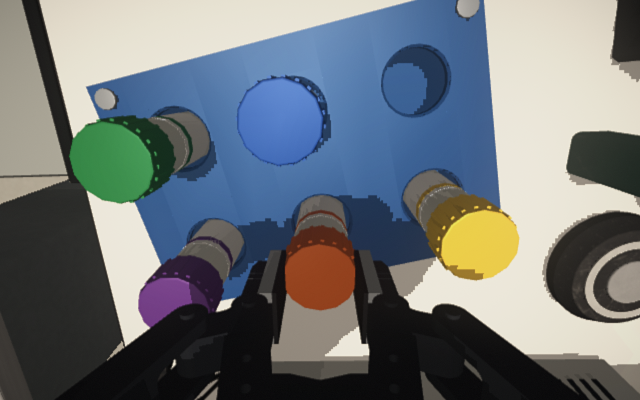

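Request:
apply_moves(steps=[{"offset": [0,0,0],"twist": 0}], hand=255)

```text
time: 16.3
tool_pos: [0.4692, 0.2178, 0.093]
tool_rot: [[-0.007, 1.0, -0.03], [0.005, -0.03, -1.0], [-1.0, -0.007, -0.005]]
wrist_force: [0.2, 0.0, 6.2]
grip_width: 0.0308
```

Request:
apply_moves(steps=[{"offset": [-0.04,0,0],"twist": 0},{"offset": [-0.08,0,0],"twist": 0},{"offset": [-0.12,0,0],"twist": 0},{"offset": [-0.12,0,0],"twist": 0},{"offset": [0,0,0],"twist": 0}])

```text
time: 16.8
tool_pos: [0.4715, 0.2184, 0.1861]
tool_rot: [[-0.002, 1.0, -0.03], [0.007, -0.03, -1.0], [-1.0, -0.003, -0.007]]
wrist_force: [0.6, 0.6, -0.8]
grip_width: 0.0306
```

Run:
```python
from h import *
go(*(AX+.085*np.array([np.cos(np.radians(80.8)),np.sin(np.radians(80.8))])),0.26,-91.4)
s=ctrl.get_state()
cv2.imwrite('pics/w16.png',ctrl.grab_frame('wrist'))
im=ctrl.grab_frame('scene');crop(im,200,100,240,200,3,'s16.png')
```

```text
t 16.8 pos [0.4715 0.2184 0.1861] hd -91.7 q [ -1.  18. -31. 109.  10.  56. -39.] F [ 0.6  0.6 -0.8] w 0.0306
units total [-0.302  0.371  0.785] rows 4.596684156461779
twist total units -0.0016
units after twist [-0.296  0.368  0.789]
```

View pics/w16.png

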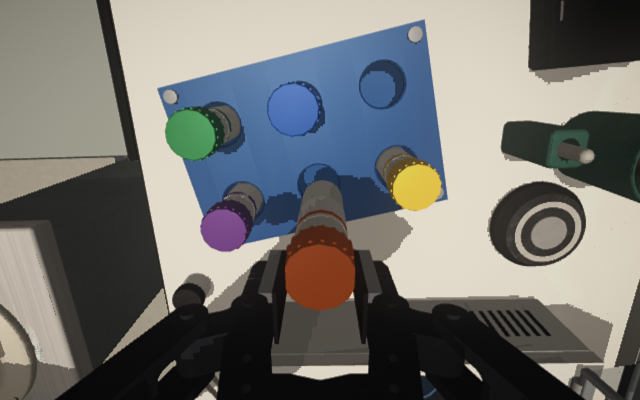

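View pics/s16.png

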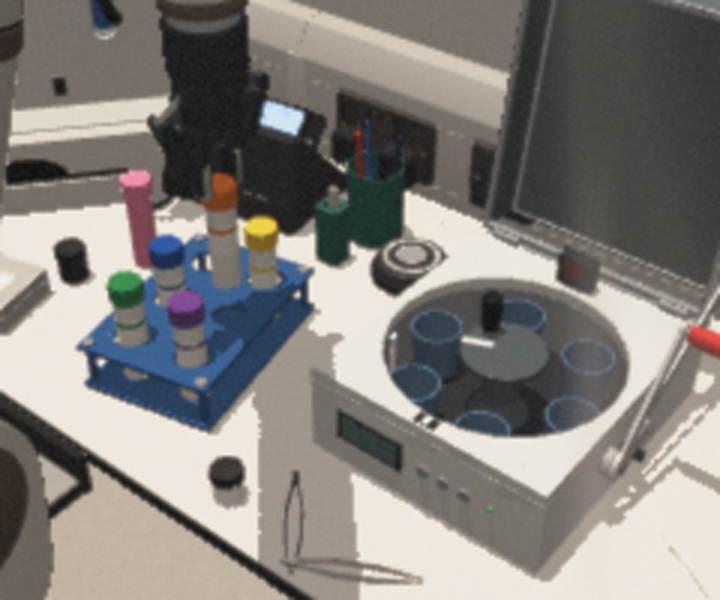

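```bash
cat >> h.py <<'E'
def held(u,v,h=.03):
    "offset of held cap top centre from TCP (world xy) seen at pixel"
    s=ctrl.get_state(); p=np.array(s['tool_pos']); print('held off mm',((atz('wrist',u,v,p[2]+h,s)-p)*1000).round(1))
def cup(deg,r=.085): return AX+r*np.array([np.cos(np.radians(deg)),np.sin(np.radians(deg))])
E
python3 - <<'E'
from h import *
for v in(272,275,278): held(320,v)
E
```

```text
held off mm [ 0.2  3.7 30. ]
held off mm [ 0.2  2.2 30. ]
held off mm [ 0.1  0.7 30. ]
```

Request:
apply_moves(steps=[{"offset": [-0.15,0,0],"twist": 0},{"offset": [-0.14,0,0],"twist": 0},{"offset": [0,0.062,0.131],"twist": 0},{"offset": [0,0.062,0.131],"twist": 0},{"offset": [0,0.062,0.131],"twist": 0},{"offset": [0,0.062,0.131],"twist": 0},{"offset": [0,0.062,0.131],"twist": 0},{"offset": [0,0.062,0.131],"twist": 0},{"offset": [0,0,0],"twist": 0},{"offset": [0,0,0],"twist": 0}])

```text
time: 17.9
tool_pos: [0.5558, 0.0162, 0.2506]
tool_rot: [[-0.013, 0.999, -0.032], [0.004, -0.032, -0.999], [-1.0, -0.013, -0.004]]
wrist_force: [-0.9, 0.6, -0.1]
grip_width: 0.0313
```

Run:
```python
from h import *
s=ctrl.get_state();im=ctrl.grab_frame('wrist')
for a in(20.8,80.8,140.8,-159.2,-99.2,-39.2):
    c=cup(a)
    pts=np.array([wpix([*(c+.0225*np.array([np.cos(t),np.sin(t)])),.083],s) for t in np.linspace(0,6.28,40)])
    cv2.polylines(im,[pts.astype(np.int32)],True,(0,255,255),1)
pts=np.array([wpix([*(AX+.113*np.array([np.cos(t),np.sin(t)])),.105],s) for t in np.linspace(0,6.28,60)])
cv2.polylines(im,[pts.astype(np.int32)],True,(0,0,255),1)
pts=np.array([wpix([*(AX+.041*np.array([np.cos(t),np.sin(t)])),.109],s) for t in np.linspace(0,6.28,60)])
cv2.polylines(im,[pts.astype(np.int32)],True,(0,255,0),1)
cv2.imwrite('pics/w17.png',im)
go(*cup(80.8),.26,-91.4)
```

```text
t 17.95 pos [0.5556 0.0178 0.251 ] hd -91.7 q [ 16.  17. -24.  99.   7.  66. -13.] F [ 0.4  0.3 -1.2] w 0.0307
units total [-0.036  0.011 -0.005] rows 0.19046140398523345
twist total units -0.0017
units after twist [-0.036  0.012 -0.005]
```

View pics/w17.png

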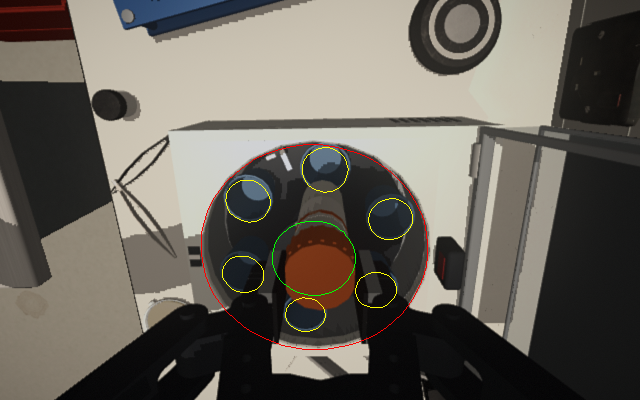

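Run:
```python
from h import *
im=cv2.imread('pics/w17.png');crop(im,190,130,250,120,3,'w17z.png')
```

```text
(no output)
```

View pics/w17z.png

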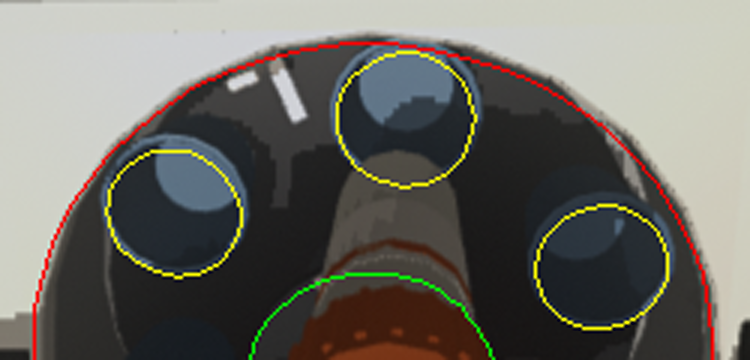

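Request:
apply_moves(steps=[{"offset": [0.1,0.012,-0.006],"twist": 0},{"offset": [0.15,0,0],"twist": 0},{"offset": [0.12,0,0],"twist": 0},{"offset": [0.08,0,0],"twist": 0},{"offset": [0.04,0,0],"twist": 0},{"offset": [0,0,0],"twist": 0},{"offset": [0,0,0],"twist": 0}])

```text
time: 18.65
tool_pos: [0.5589, 0.0201, 0.1306]
tool_rot: [[-0.009, 1.0, -0.029], [0.004, -0.029, -1.0], [-1.0, -0.009, -0.004]]
wrist_force: [-0.1, -0.2, -0.7]
grip_width: 0.0307
```

Run:
```python
from h import *
go(*cup(80.8),.119,-91.4)
cv2.imwrite('pics/w18.png',ctrl.grab_frame('wrist'))
```

```text
t 18.65 pos [0.5589 0.0201 0.1306] hd -91.6 q [ 14.  25. -23. 106.  12.  52. -16.] F [-0.1 -0.2 -0.7] w 0.0307
units total [ 0.046 -0.001  0.005] rows 0.233122518566641
twist total units -0.0013
units after twist [ 0.046 -0.001  0.005]
```

View pics/w18.png

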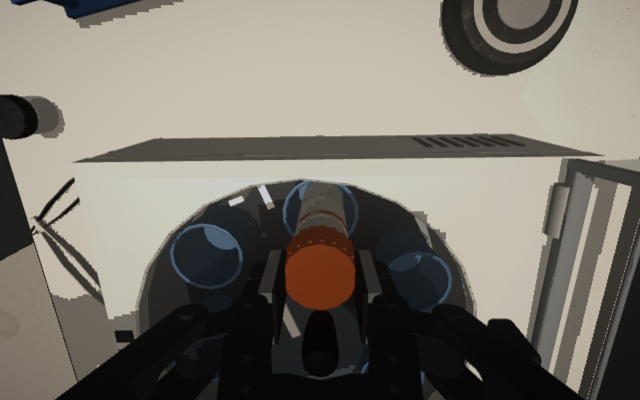

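Request:
apply_moves(steps=[{"offset": [0.024,0,0],"twist": 0},{"offset": [0.016,0,0],"twist": 0},{"offset": [0.006,0,0],"twist": 0},{"offset": [0,0,0],"twist": 0}])

```text
time: 19.1
tool_pos: [0.5591, 0.0193, 0.119]
tool_rot: [[-0.008, 1.0, -0.03], [0.004, -0.03, -1.0], [-1.0, -0.008, -0.004]]
wrist_force: [0.7, 0.1, 3.5]
grip_width: 0.0308
```

Request:
apply_moves(steps=[{"offset": [0,0,0],"twist": 0},{"offset": [0,0,0],"twist": 0},{"offset": [0,0,0],"twist": 0},{"offset": [-0.1,0,0],"twist": 0},{"offset": [-0.15,0,0],"twist": 0},{"offset": [-0.15,0,0],"twist": 0},{"offset": [-0.1,0,0],"twist": 0},{"offset": [0,0,0],"twist": 0}], hand=90)

```text
time: 19.9
tool_pos: [0.5623, 0.0191, 0.2476]
tool_rot: [[-0.002, 1.0, -0.03], [0.004, -0.03, -1.0], [-1.0, -0.002, -0.004]]
wrist_force: [0.1, -0.9, -0.3]
grip_width: 0.0553
```

Run:
```python
from h import *
go(0.5355,.230,.245,-91.4)
cv2.imwrite('pics/w19.png',ctrl.grab_frame('wrist'))
```

```text
t 19.9 pos [0.5623 0.0191 0.2476] hd -91.7 q [ 15.  18. -24.  99.   8.  65. -13.] F [ 0.1 -0.9 -0.3] w 0.0553
units total [ 0.014 -0.132 -0.84 ] rows 4.251948912050055
twist total units -0.0017
units after twist [ 0.01  -0.128 -0.841]
```

View pics/w19.png

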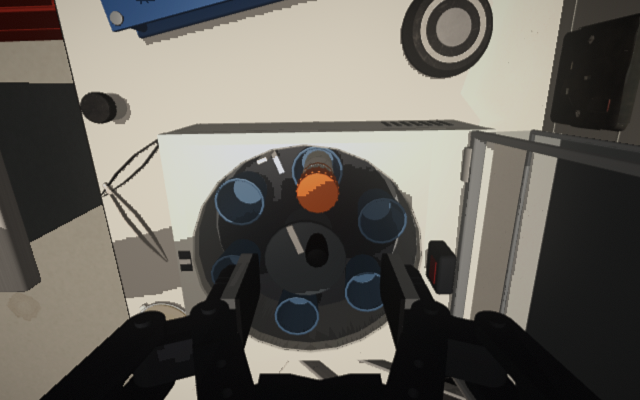

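Request:
apply_moves(steps=[{"offset": [0,-0.02,-0.14],"twist": 0},{"offset": [0,-0.02,-0.14],"twist": 0},{"offset": [0,-0.02,-0.14],"twist": 0},{"offset": [0,-0.02,-0.14],"twist": 0},{"offset": [0.1,-0.02,-0.14],"twist": 0},{"offset": [0.1,-0.02,-0.14],"twist": 0},{"offset": [0,0,0],"twist": 0},{"offset": [0,0,0],"twist": 0}])

```text
time: 20.75
tool_pos: [0.5335, 0.2302, 0.1921]
tool_rot: [[-0.014, 1.0, -0.027], [0.003, -0.027, -1.0], [-1.0, -0.014, -0.002]]
wrist_force: [0.0, -1.0, 0.5]
grip_width: 0.0553
```

Run:
```python
from h import *
caps('w20.png')
go(0.537,.231,.093,-91.4)
```

```text
y (323, 191) (np.int32(37), np.int32(25), np.int32(352)) [0.5348 0.2411]
b (204, 129) (np.int32(48), np.int32(51), np.int32(1806)) [0.4558 0.2863]
b (141, 190) (np.int32(33), np.int32(50), np.int32(715)) [0.4054 0.2444]
v (146, 242) (np.int32(42), np.int32(36), np.int32(1053)) [0.402  0.2047]
t 20.8 pos [0.5348 0.229  0.1931] hd -91.7 q [ -3.  24. -29.  99.  12.  61. -38.] F [-0.3 -1.4  0.5] w 0.0549
units total [ 0.4    0.013 -0.007] rows 2.002801811701088
twist total units -0.0016
units after twist [ 0.4    0.009 -0.008]
```

View pics/w20.png

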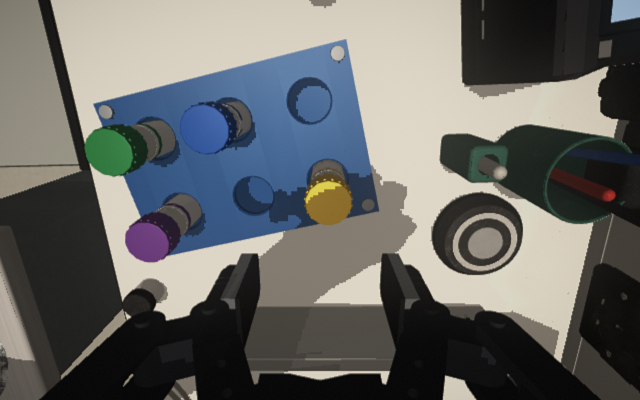

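Request:
apply_moves(steps=[{"offset": [0.12,0.01,-0.009],"twist": 0},{"offset": [0.12,0,0],"twist": 0},{"offset": [0.1,0,0],"twist": 0},{"offset": [0.06,0,0],"twist": 0},{"offset": [0,0,0],"twist": 0},{"offset": [0,0,0],"twist": 0}])

```text
time: 21.4
tool_pos: [0.5378, 0.2319, 0.0951]
tool_rot: [[-0.009, 0.999, -0.031], [0.004, -0.031, -1.0], [-1.0, -0.009, -0.004]]
wrist_force: [0.7, 0.4, 0.3]
grip_width: 0.0553
```

Request:
apply_moves(steps=[{"offset": [0,0,0],"twist": 0},{"offset": [0,0,0],"twist": 0},{"offset": [0,0,0],"twist": 0},{"offset": [0,0,0],"twist": 0},{"offset": [0,0,0],"twist": 0}], hand=255)

```text
time: 21.9
tool_pos: [0.5386, 0.233, 0.0964]
tool_rot: [[-0.006, 1.0, -0.03], [0.005, -0.03, -1.0], [-1.0, -0.006, -0.005]]
wrist_force: [-0.1, -0.7, 6.3]
grip_width: 0.0304
```

Run:
```python
from h import *
go(0.537,.231,.093,-91.4)
cv2.imwrite('pics/w21.png',ctrl.grab_frame('wrist'))
```

```text
t 21.9 pos [0.5386 0.233  0.0964] hd -91.7 q [ -6.  31. -26. 103.  17.  50. -41.] F [-0.1 -0.7  6.3] w 0.0304
units total [ 0.014 -0.006  0.008] rows 0.08517734980728617
twist total units -0.0017
units after twist [ 0.014 -0.006  0.008]
```

View pics/w21.png

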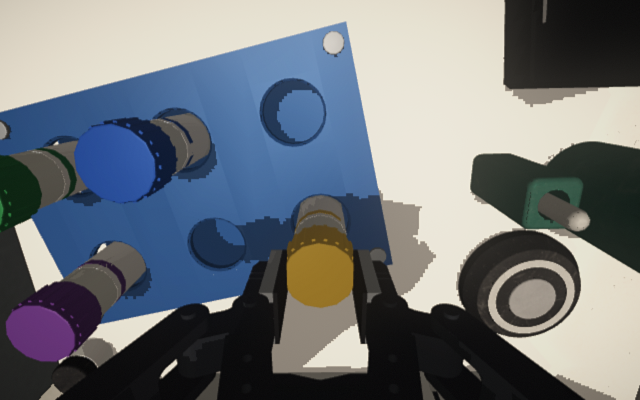

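Run:
```python
from h import *
go(*(cup(140.8)+[0,-.0005]),.255,-91.4)
```

```text
t 21.95 pos [0.5385 0.233  0.0964] hd -91.7 q [ -6.  31. -26. 103.  17.  50. -41.] F [-0.5 -1.1  6.2] w 0.0301
units total [-0.638 -0.213  0.983] rows 5.953279821109506
twist total units -0.0017
units after twist [-0.634 -0.214  0.985]
```

Request:
apply_moves(steps=[{"offset": [-0.08,0,0],"twist": 0},{"offset": [-0.18,0,0],"twist": 0},{"offset": [-0.18,0,0],"twist": 0},{"offset": [-0.18,0,0],"twist": 0},{"offset": [-0.01,-0.03,0.14],"twist": 0},{"offset": [0,-0.031,0.14],"twist": 0},{"offset": [0,-0.031,0.141],"twist": 0},{"offset": [0,-0.031,0.141],"twist": 0},{"offset": [0,-0.031,0.141],"twist": 0},{"offset": [0,-0.031,0.141],"twist": 0},{"offset": [0,-0.031,0.141],"twist": 0},{"offset": [0,0,0],"twist": 0}])

```text
time: 23.15
tool_pos: [0.476, -0.0187, 0.2519]
tool_rot: [[-0.01, 0.999, -0.038], [0.001, -0.038, -0.999], [-1.0, -0.01, -0.0]]
wrist_force: [-0.2, -0.0, -0.7]
grip_width: 0.0302
```

Run:
```python
from h import *
go(*(cup(140.8)+[0,-.0005]),.1224,-91.4)
cv2.imwrite('pics/w22.png',ctrl.grab_frame('wrist'))
```

```text
t 23.15 pos [ 0.476  -0.0187  0.2519] hd -92.2 q [ 20.   8. -23. 110.   3.  64.  -6.] F [-0.2 -0.  -0.7] w 0.0302
units total [ 0.518  0.017 -0.028] rows 2.5935849201012027
twist total units -0.0042
units after twist [ 0.518  0.012 -0.028]
```

View pics/w22.png

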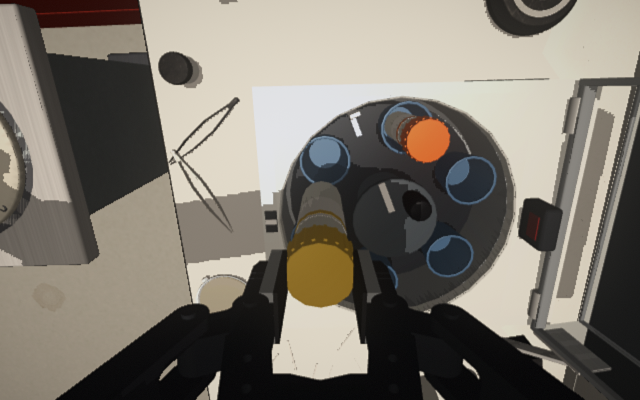

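Request:
apply_moves(steps=[{"offset": [0.03,0.015,-0.028],"twist": 0},{"offset": [0.12,0,0],"twist": 0},{"offset": [0.15,0,0],"twist": 0},{"offset": [0.1,0,0],"twist": 0},{"offset": [0.06,0,0],"twist": 0},{"offset": [0,0,0],"twist": 0}])

```text
time: 23.8
tool_pos: [0.4783, -0.0029, 0.134]
tool_rot: [[-0.015, 1.0, -0.026], [0.005, -0.026, -1.0], [-1.0, -0.015, -0.005]]
wrist_force: [-0.0, 0.0, -0.3]
grip_width: 0.0302
```

Run:
```python
from h import *
go(*(cup(140.8)+[0,-.0005]),.1224,-91.4)
cv2.imwrite('pics/w23.png',ctrl.grab_frame('wrist'))
```

```text
t 23.8 pos [ 0.4783 -0.0029  0.134 ] hd -91.5 q [ 17.  17. -23. 116.   8.  49. -12.] F [-0.   0.  -0.3] w 0.0302
units total [0.046 0.005 0.036] rows 0.29268019860073796
twist total units -0.0006
units after twist [0.047 0.004 0.035]
```

View pics/w23.png

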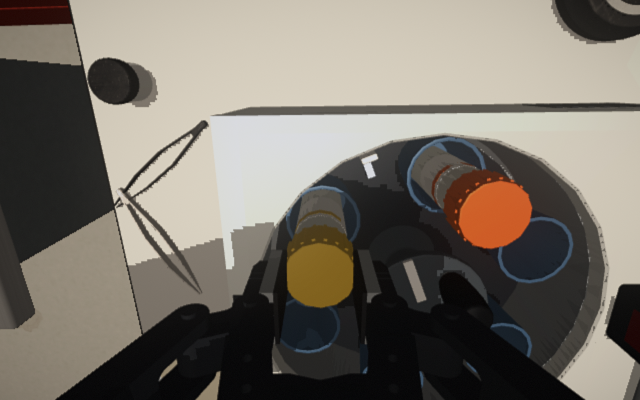

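Request:
apply_moves(steps=[{"offset": [0,0.004,0.035],"twist": 0},{"offset": [0,0,0],"twist": 0},{"offset": [0,0,0],"twist": 0}])

```text
time: 24.15
tool_pos: [0.4817, -0.0144, 0.1374]
tool_rot: [[-0.008, 1.0, -0.03], [0.004, -0.03, -1.0], [-1.0, -0.008, -0.004]]
wrist_force: [-0.2, 0.6, -0.3]
grip_width: 0.0301
```

Run:
```python
from h import *
go(*(cup(140.8)+[0,-.0005]),.1224,-91.4)
s=ctrl.get_state();im=ctrl.grab_frame('wrist')
for a in(20.8,80.8,140.8,-159.2,-99.2,-39.2):
    c=cup(a)
    pts=np.array([wpix([*(c+.0225*np.array([np.cos(t),np.sin(t)])),.083],s) for t in np.linspace(0,6.28,40)])
    cv2.polylines(im,[pts.astype(np.int32)],True,(0,255,255),1)
cv2.imwrite('pics/w24.png',im)
```

```text
t 24.15 pos [ 0.4817 -0.0144  0.1374] hd -91.7 q [ 18.  17. -23. 116.   8.  49. -11.] F [-0.2  0.6 -0.3] w 0.0301
units total [ 0.06 -0.01 -0.01] rows 0.30806443045590076
twist total units -0.0019
units after twist [ 0.06 -0.01 -0.01]
```

View pics/w24.png

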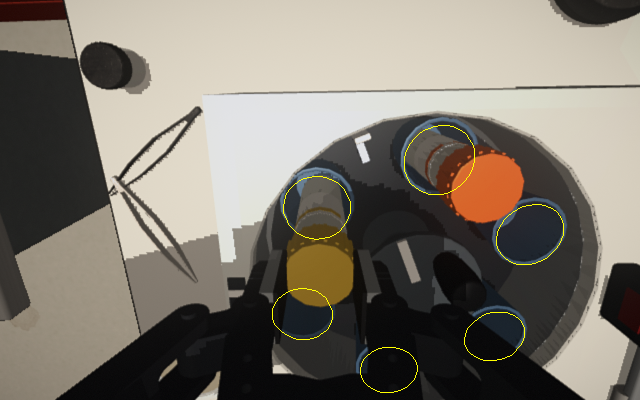

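Request:
apply_moves(steps=[{"offset": [0,-0.008,-0.017],"twist": 0},{"offset": [0.03,0,0],"twist": 0},{"offset": [0.02,0,0],"twist": 0},{"offset": [0.01,0,0],"twist": 0},{"offset": [0,0,0],"twist": 0}])

```text
time: 24.7
tool_pos: [0.4795, -0.0095, 0.1223]
tool_rot: [[-0.009, 1.0, -0.03], [0.004, -0.03, -1.0], [-1.0, -0.009, -0.004]]
wrist_force: [-2.2, 0.9, 11.1]
grip_width: 0.0298
```

```bash
sed -i 's/^AX=np.array(\[0.545,-0.065\])/AX=np.array([0.545,-0.063])/' h.py
python3 - <<'E'
from h import *
go(*(cup(140.8)+[0,-.0005]),.1224,-91.4)
E
```

```text
t 24.7 pos [ 0.4795 -0.0095  0.1223] hd -91.7 q [ 17.  18. -22. 117.   9.  47. -12.] F [-2.2  0.9 11.1] w 0.0298
units total [-0.    -0.001  0.001] rows 0.009203647814431167
twist total units -0.0016
units after twist [-0.    -0.001  0.001]
```

Request:
apply_moves(steps=[{"offset": [0,0,0],"twist": 0},{"offset": [0,0,0],"twist": 0},{"offset": [0,0,0],"twist": 0},{"offset": [-0.06,0,0],"twist": 0},{"offset": [-0.15,0,0],"twist": 0},{"offset": [-0.15,0,0],"twist": 0},{"offset": [-0.15,0,0],"twist": 0},{"offset": [0,0,0],"twist": 0}], hand=90)

```text
time: 25.5
tool_pos: [0.4835, -0.0103, 0.2539]
tool_rot: [[-0.001, 1.0, -0.03], [0.003, -0.03, -1.0], [-1.0, -0.001, -0.003]]
wrist_force: [0.8, 0.5, -0.6]
grip_width: 0.0555
```

Run:
```python
from h import *
go(.401,.203,.20,-91.4)
cv2.imwrite('pics/w25.png',ctrl.grab_frame('wrist'))
```

```text
t 25.5 pos [ 0.4835 -0.0103  0.2539] hd -91.7 q [ 20.   8. -24. 109.   4.  63.  -7.] F [ 0.8  0.5 -0.6] w 0.0555
units total [ 0.218 -0.355 -0.842] rows 4.700137273830569
twist total units -0.0017
units after twist [ 0.216 -0.351 -0.845]
```

View pics/w25.png

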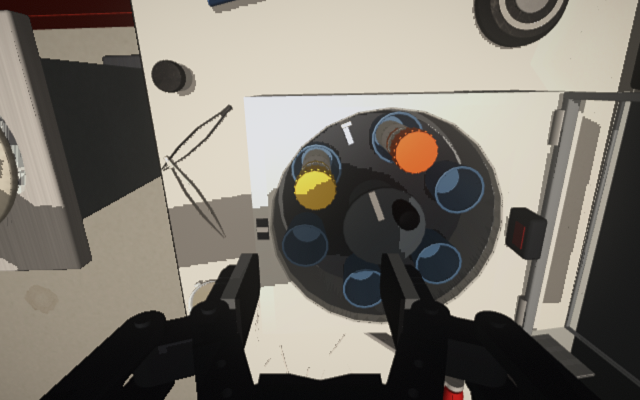

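Request:
apply_moves(steps=[{"offset": [0,-0.051,-0.12],"twist": 0},{"offset": [0,-0.051,-0.12],"twist": 0},{"offset": [0,-0.051,-0.12],"twist": 0},{"offset": [0,-0.051,-0.12],"twist": 0},{"offset": [0.05,-0.051,-0.12],"twist": 0},{"offset": [0.08,-0.051,-0.12],"twist": 0},{"offset": [0.08,-0.049,-0.12],"twist": 0},{"offset": [0,0,0],"twist": 0},{"offset": [0,0,0],"twist": 0}])

```text
time: 26.45
tool_pos: [0.3956, 0.2023, 0.1967]
tool_rot: [[-0.013, 1.0, -0.027], [0.003, -0.027, -1.0], [-1.0, -0.013, -0.003]]
wrist_force: [0.4, -0.2, 0.3]
grip_width: 0.0552
```

Run:
```python
from h import *
caps('w26.png')
go(0.401,.203,.093,-91.4)
```

```text
b (459, 124) (np.int32(85), np.int32(84), np.int32(3254)) [0.4896 0.2564]
b (410, 80) (np.int32(52), np.int32(56), np.int32(1952)) [0.4555 0.286 ]
t 26.5 pos [0.3966 0.2016 0.1973] hd -91.7 q [  3.   9. -35. 117.   6.  56. -38.] F [ 0.2 -1.2  0.2] w 0.055
units total [ 0.417  0.022 -0.005] rows 2.0871077663302686
twist total units -0.0016
units after twist [ 0.417  0.017 -0.006]
```

View pics/w26.png

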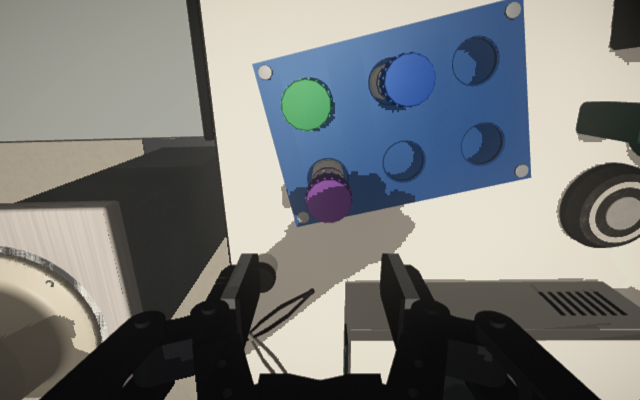

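Request:
apply_moves(steps=[{"offset": [0.12,0.014,-0.011],"twist": 0},{"offset": [0.12,0,0],"twist": 0},{"offset": [0.11,0,0],"twist": 0},{"offset": [0.06,0,0],"twist": 0},{"offset": [0,0,0],"twist": 0},{"offset": [0,0,0],"twist": 0}])

```text
time: 27.1
tool_pos: [0.4003, 0.2047, 0.0959]
tool_rot: [[-0.01, 0.999, -0.031], [0.004, -0.031, -0.999], [-1.0, -0.01, -0.003]]
wrist_force: [1.1, 0.4, 0.5]
grip_width: 0.0555
```

Request:
apply_moves(steps=[{"offset": [0,0,0],"twist": 0},{"offset": [0,0,0],"twist": 0},{"offset": [0,0,0],"twist": 0},{"offset": [0,0,0],"twist": 0},{"offset": [0,0,0],"twist": 0}], hand=255)

```text
time: 27.6
tool_pos: [0.4011, 0.2058, 0.0972]
tool_rot: [[-0.006, 1.0, -0.03], [0.005, -0.03, -1.0], [-1.0, -0.007, -0.004]]
wrist_force: [-0.8, -0.4, 6.0]
grip_width: 0.0299
```

Run:
```python
from h import *
go(*cup(-159.2),.255,-91.4)
cv2.imwrite('pics/w27.png',ctrl.grab_frame('wrist'))
```

```text
t 27.6 pos [0.4011 0.2058 0.0972] hd -91.7 q [ -2.  19. -33. 122.  15.  43. -45.] F [-0.8 -0.4  6. ] w 0.0299
units total [-0.638  0.289  1.185] rows 6.883220084757289
twist total units -0.0018
units after twist [-0.631  0.287  1.189]
```

View pics/w27.png

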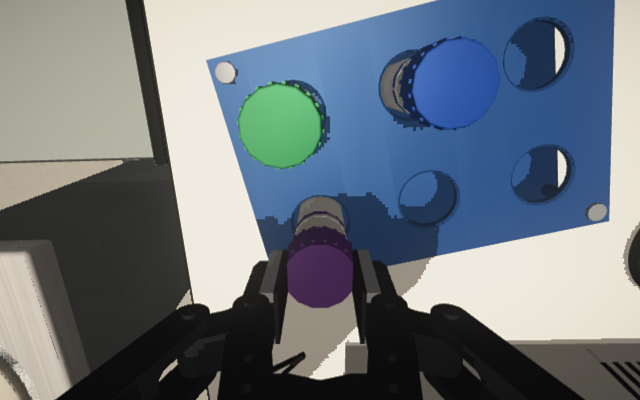

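Request:
apply_moves(steps=[{"offset": [-0.08,0,0],"twist": 0},{"offset": [-0.18,0,0],"twist": 0},{"offset": [-0.18,0,0],"twist": 0},{"offset": [-0.18,0.018,0.05],"twist": 0},{"offset": [-0.01,0.04,0.16],"twist": 0},{"offset": [0,0.04,0.16],"twist": 0},{"offset": [0,0.04,0.16],"twist": 0},{"offset": [0,0.04,0.16],"twist": 0},{"offset": [0,0.04,0.16],"twist": 0},{"offset": [0,0.035,0.16],"twist": 0},{"offset": [0,0.035,0.14],"twist": 0},{"offset": [0,0,0],"twist": 0}])

```text
time: 28.85
tool_pos: [0.465, -0.0908, 0.252]
tool_rot: [[-0.008, 0.999, -0.038], [0.002, -0.038, -0.999], [-1.0, -0.008, -0.001]]
wrist_force: [0.4, -0.1, -1.6]
grip_width: 0.0298
```

Request:
apply_moves(steps=[{"offset": [0,0,0.01],"twist": 0},{"offset": [0,0,0],"twist": 0},{"offset": [0,0,0],"twist": 0}])

```text
time: 29.15
tool_pos: [0.4644, -0.0859, 0.2516]
tool_rot: [[-0.009, 1.0, -0.028], [0.004, -0.028, -1.0], [-1.0, -0.01, -0.004]]
wrist_force: [-0.0, 0.1, -1.6]
grip_width: 0.03
```

Run:
```python
from h import *
go(*(cup(-159.2)),.1232,-91.4)
cv2.imwrite('pics/w28.png',ctrl.grab_frame('wrist'))
```

```text
t 29.15 pos [ 0.4644 -0.0859  0.2516] hd -91.6 q [ 26.   7. -20. 110.   3.  63.   3.] F [-0.   0.1 -1.6] w 0.03
units total [0.514 0.01  0.031] rows 2.57272174851336
twist total units -0.001
units after twist [0.514 0.005 0.029]
```

View pics/w28.png

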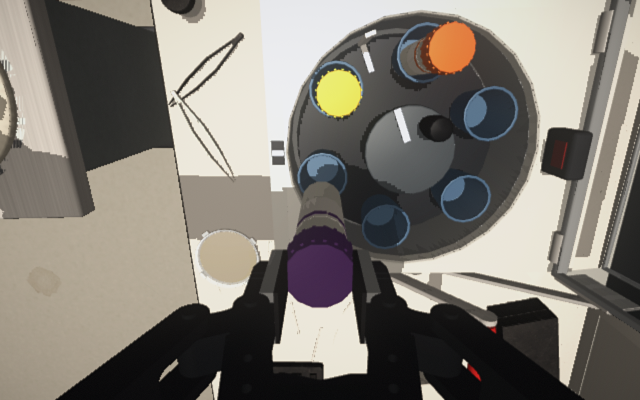

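Request:
apply_moves(steps=[{"offset": [0.05,0.008,0.029],"twist": 0},{"offset": [0.12,0,0],"twist": 0},{"offset": [0.12,0,0],"twist": 0},{"offset": [0.1,0,0],"twist": 0},{"offset": [0.06,0,0],"twist": 0},{"offset": [0,0,0],"twist": 0},{"offset": [0,0,0],"twist": 0}])

```text
time: 29.9
tool_pos: [0.465, -0.0939, 0.1385]
tool_rot: [[-0.011, 1.0, -0.029], [0.004, -0.029, -1.0], [-1.0, -0.011, -0.004]]
wrist_force: [0.7, 1.2, -0.5]
grip_width: 0.0298
```

Run:
```python
from h import *
go(*(cup(-159.2)),.1232,-91.4)
cv2.imwrite('pics/w29.png',ctrl.grab_frame('wrist'))
```

```text
t 29.9 pos [ 0.465  -0.0939  0.1385] hd -91.7 q [ 25.  16. -19. 117.   7.  49.   0.] F [ 0.7  1.2 -0.5] w 0.0298
units total [ 0.061  0.003 -0.003] rows 0.30585113017439003
twist total units -0.0015
units after twist [ 0.061  0.002 -0.003]
```

View pics/w29.png

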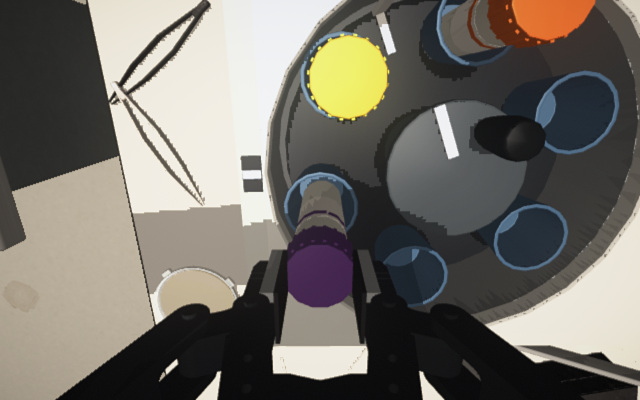

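Request:
apply_moves(steps=[{"offset": [0.03,0.001,-0.002],"twist": 0},{"offset": [0.02,0,0],"twist": 0},{"offset": [0.012,0,0],"twist": 0},{"offset": [0,0,0],"twist": 0},{"offset": [0,0,0],"twist": 0}])

```text
time: 30.45
tool_pos: [0.4656, -0.0936, 0.1234]
tool_rot: [[-0.009, 1.0, -0.03], [0.004, -0.03, -1.0], [-1.0, -0.009, -0.003]]
wrist_force: [-0.3, 0.0, -0.1]
grip_width: 0.0298
```

Request:
apply_moves(steps=[{"offset": [0,0,0],"twist": 0},{"offset": [0,0,0],"twist": 0},{"offset": [0,0,0],"twist": 0},{"offset": [-0.06,0,0],"twist": 0},{"offset": [-0.15,0,0],"twist": 0},{"offset": [-0.15,0,0],"twist": 0},{"offset": [-0.15,0,0],"twist": 0},{"offset": [0,0,0],"twist": 0}], hand=90)

```text
time: 31.25
tool_pos: [0.4701, -0.0946, 0.2561]
tool_rot: [[-0.0, 1.0, -0.03], [0.001, -0.03, -1.0], [-1.0, -0.0, -0.001]]
wrist_force: [0.2, 0.4, 0.5]
grip_width: 0.0552
```

Run:
```python
from h import *
go(.457,.284,.20,-91.4)
cv2.imwrite('pics/w30.png',ctrl.grab_frame('wrist'))
```

```text
t 31.25 pos [ 0.4701 -0.0946  0.2561] hd -91.7 q [ 27.   8. -20. 110.   3.  63.   4.] F [0.2 0.4 0.5] w 0.0552
units total [ 0.226 -0.098 -1.512] rows 7.658815437173164
twist total units -0.0017
units after twist [ 0.224 -0.09  -1.513]
```

View pics/w30.png

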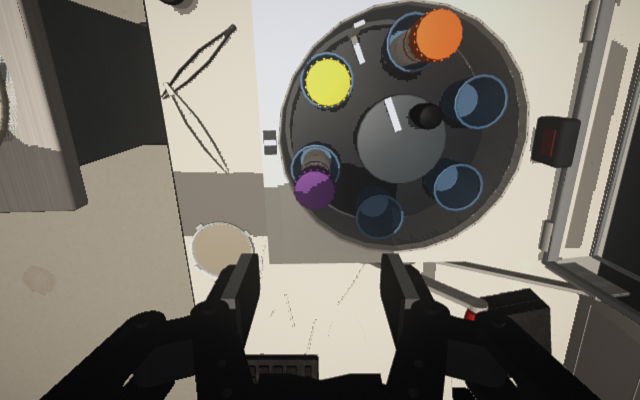

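Violet is in. Now blue.

Request:
apply_moves(steps=[{"offset": [0,-0.01,-0.16],"twist": 0},{"offset": [0,-0.01,-0.16],"twist": 0},{"offset": [0,-0.01,-0.16],"twist": 0},{"offset": [0,-0.01,-0.16],"twist": 0},{"offset": [0,-0.01,-0.16],"twist": 0},{"offset": [0,-0.01,-0.16],"twist": 0},{"offset": [0.05,-0.01,-0.15],"twist": 0},{"offset": [0.08,-0.01,-0.15],"twist": 0},{"offset": [0.08,-0.01,-0.15],"twist": 0},{"offset": [0,0,-0.1],"twist": 0},{"offset": [0,0,0],"twist": 0},{"offset": [0,0,0],"twist": 0}])

```text
time: 32.5
tool_pos: [0.4538, 0.284, 0.1986]
tool_rot: [[-0.012, 1.0, -0.028], [0.003, -0.028, -1.0], [-1.0, -0.012, -0.002]]
wrist_force: [0.6, -0.1, -0.3]
grip_width: 0.0555
```

Run:
```python
from h import *
caps('w31.png')
go(0.456,.284,.093,-91.4)
```

```text
b (320, 190) (np.int32(37), np.int32(24), np.int32(383)) [0.453  0.2934]
t 32.55 pos [0.4544 0.283  0.1989] hd -91.7 q [ -6.  19. -35. 105.  12.  59. -47.] F [-0.1 -0.7 -0.6] w 0.0556
units total [ 0.423  0.011 -0.003] rows 2.118060943262008
twist total units -0.0018
units after twist [ 0.424  0.006 -0.004]
```

View pics/w31.png

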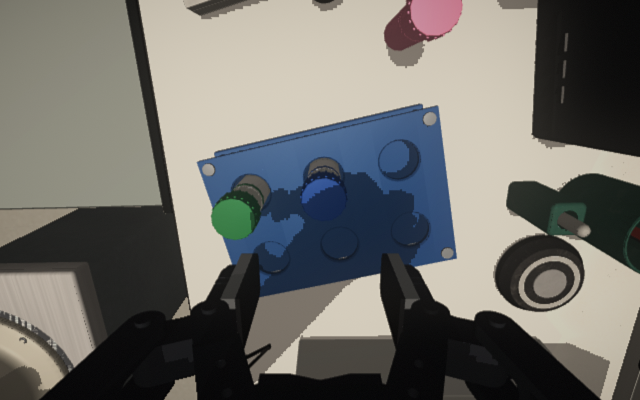

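Run:
```python
from h import *
s=ctrl.get_state();print(atz('wrist',324,199,.123,s),atz('wrist',235,217,.123,s))
```

```text
[0.45637063 0.28573241 0.123     ] [0.38953729 0.27332922 0.123     ]
```

Request:
apply_moves(steps=[{"offset": [0.12,0.008,-0.012],"twist": 0},{"offset": [0.12,0,0],"twist": 0},{"offset": [0.11,0,0],"twist": 0},{"offset": [0.065,0,0],"twist": 0},{"offset": [0,0,0],"twist": 0},{"offset": [0,0,0],"twist": 0}])

```text
time: 33.15
tool_pos: [0.4563, 0.2864, 0.0964]
tool_rot: [[-0.01, 0.999, -0.031], [0.003, -0.031, -1.0], [-1.0, -0.01, -0.003]]
wrist_force: [0.3, -0.0, 0.4]
grip_width: 0.0554
```

Request:
apply_moves(steps=[{"offset": [0,0,0],"twist": 0},{"offset": [0,0,0],"twist": 0},{"offset": [0,0,0],"twist": 0},{"offset": [0,0,0],"twist": 0},{"offset": [0,0,0],"twist": 0}], hand=255)

```text
time: 33.65
tool_pos: [0.457, 0.2883, 0.098]
tool_rot: [[-0.007, 1.0, -0.03], [0.005, -0.03, -1.0], [-1.0, -0.007, -0.005]]
wrist_force: [-1.5, -0.4, 4.8]
grip_width: 0.0297
```

Run:
```python
from h import *
go(*cup(-99.2),.255,-91.4)
cv2.imwrite('pics/w32.png',ctrl.grab_frame('wrist'))
```

```text
t 33.65 pos [0.457  0.2883 0.098 ] hd -91.7 q [ -9.  27. -32. 110.  18.  48. -52.] F [-1.5 -0.4  4.8] w 0.0297
units total [-0.639  0.345  1.728] rows 9.371518622658629
twist total units -0.0017
units after twist [-0.628  0.34   1.733]
```

View pics/w32.png

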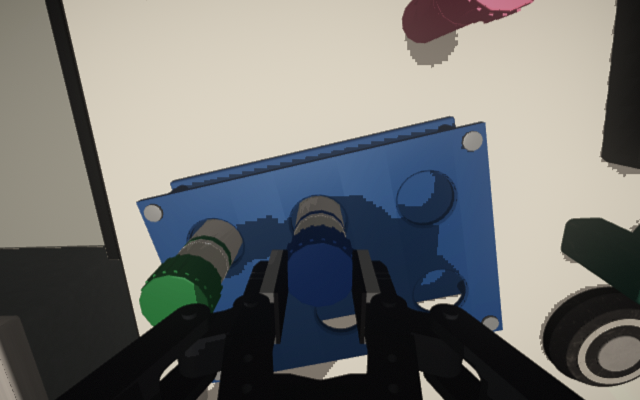

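Request:
apply_moves(steps=[{"offset": [-0.08,0,0],"twist": 0},{"offset": [-0.18,0,0],"twist": 0},{"offset": [-0.18,0,0],"twist": 0},{"offset": [-0.18,0,0.05],"twist": 0},{"offset": [-0.1,0.032,0.12],"twist": 0},{"offset": [0,0.032,0.16],"twist": 0},{"offset": [0,0.032,0.16],"twist": 0},{"offset": [0,0.032,0.16],"twist": 0},{"offset": [0,0.032,0.16],"twist": 0},{"offset": [0,0.032,0.16],"twist": 0},{"offset": [0,0.032,0.16],"twist": 0},{"offset": [0,0.032,0.16],"twist": 0}])

```text
time: 34.9
tool_pos: [0.5122, -0.0391, 0.2755]
tool_rot: [[-0.008, 1.0, -0.03], [0.003, -0.03, -1.0], [-1.0, -0.008, -0.003]]
wrist_force: [0.8, 0.3, -0.4]
grip_width: 0.0293
```

Request:
apply_moves(steps=[{"offset": [0,0.032,0.16],"twist": 0},{"offset": [0,0.032,0.16],"twist": 0},{"offset": [0,0.032,0.12],"twist": 0},{"offset": [0,0,0.06],"twist": 0},{"offset": [0,0,0],"twist": 0},{"offset": [0,0,0],"twist": 0},{"offset": [0,0,0],"twist": 0}])

```text
time: 35.6
tool_pos: [0.5324, -0.1605, 0.274]
tool_rot: [[-0.009, 1.0, -0.026], [0.005, -0.026, -1.0], [-1.0, -0.01, -0.004]]
wrist_force: [0.2, -0.5, -0.6]
grip_width: 0.0294
```

Run:
```python
from h import *
go(*(cup(-99.2)),.124,-91.4)
cv2.imwrite('pics/w33.png',ctrl.grab_frame('wrist'))
```

```text
t 35.6 pos [ 0.5324 -0.1605  0.274 ] hd -91.5 q [ 31.  15. -20.  98.   6.  68.   8.] F [ 0.2 -0.5 -0.6] w 0.0294
units total [ 0.6    0.    -0.051] rows 3.0114827811880933
twist total units -0.0006
units after twist [ 0.6   -0.005 -0.054]
```

View pics/w33.png

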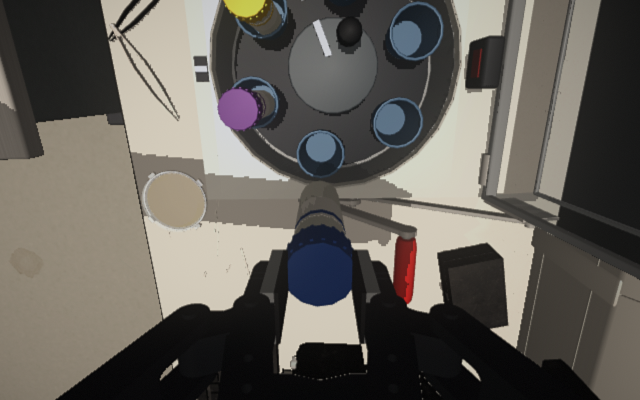

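Request:
apply_moves(steps=[{"offset": [0.04,0,-0.052],"twist": 0},{"offset": [0.12,0,0],"twist": 0},{"offset": [0.14,0,0],"twist": 0},{"offset": [0.12,0,0],"twist": 0},{"offset": [0.08,0,0],"twist": 0},{"offset": [0.04,0,0],"twist": 0},{"offset": [0,0,0],"twist": 0},{"offset": [0,0,0],"twist": 0}])

```text
time: 36.45
tool_pos: [0.5319, -0.1488, 0.1393]
tool_rot: [[-0.009, 1.0, -0.029], [0.004, -0.029, -1.0], [-1.0, -0.009, -0.004]]
wrist_force: [0.3, -0.1, -1.1]
grip_width: 0.0294
```

Run:
```python
from h import *
go(*(cup(-99.2)),.124,-91.4)
cv2.imwrite('pics/w34.png',ctrl.grab_frame('wrist'))
```

```text
t 36.45 pos [ 0.5319 -0.1488  0.1393] hd -91.6 q [ 29.  23. -19. 106.   9.  53.   3.] F [ 0.3 -0.1 -1.1] w 0.0294
units total [ 0.061 -0.002 -0.007] rows 0.308980894689217
twist total units -0.0014
units after twist [ 0.061 -0.002 -0.008]
```

View pics/w34.png

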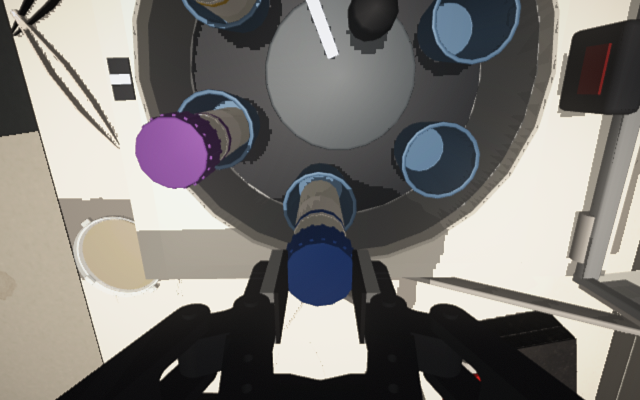

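Request:
apply_moves(steps=[{"offset": [0.03,-0.001,-0.006],"twist": 0},{"offset": [0.02,0,0],"twist": 0},{"offset": [0.014,0,0],"twist": 0},{"offset": [0,0,0],"twist": 0},{"offset": [0,0,0],"twist": 0}])

```text
time: 37.0
tool_pos: [0.5326, -0.1481, 0.124]
tool_rot: [[-0.006, 1.0, -0.03], [0.003, -0.03, -1.0], [-1.0, -0.007, -0.003]]
wrist_force: [0.2, 0.9, 5.8]
grip_width: 0.0296
```

Request:
apply_moves(steps=[{"offset": [0,0,0],"twist": 0},{"offset": [0,0,0],"twist": 0},{"offset": [0,0,0],"twist": 0},{"offset": [-0.06,0,0],"twist": 0},{"offset": [-0.15,0,0],"twist": 0},{"offset": [-0.15,0,0],"twist": 0},{"offset": [-0.18,0,0],"twist": 0},{"offset": [0,0,0],"twist": 0}], hand=90)

```text
time: 37.8
tool_pos: [0.5367, -0.1492, 0.2656]
tool_rot: [[0.002, 1.0, -0.03], [0.0, -0.03, -1.0], [-1.0, 0.002, -0.0]]
wrist_force: [0.9, -0.2, -0.4]
grip_width: 0.055
```

Run:
```python
from h import *
go(.388,.271,.20,-91.4)
cv2.imwrite('pics/w35.png',ctrl.grab_frame('wrist'))
```

```text
t 37.8 pos [ 0.5367 -0.1492  0.2656] hd -91.7 q [ 30.  15. -21.  99.   6.  67.   6.] F [ 0.9 -0.2 -0.4] w 0.055
units total [ 0.261 -0.645 -1.662] rows 9.010097249932139
twist total units -0.0016
units after twist [ 0.262 -0.636 -1.666]
```

View pics/w35.png

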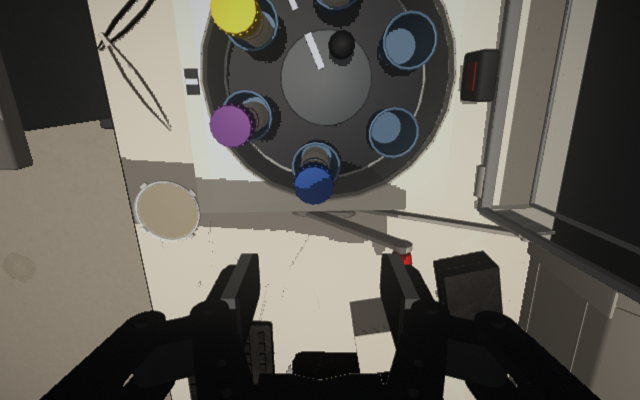

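Request:
apply_moves(steps=[{"offset": [0,-0.058,-0.152],"twist": 0},{"offset": [0,-0.058,-0.152],"twist": 0},{"offset": [0,-0.058,-0.152],"twist": 0},{"offset": [0,-0.058,-0.152],"twist": 0},{"offset": [0,-0.058,-0.152],"twist": 0},{"offset": [0,-0.058,-0.152],"twist": 0},{"offset": [0,-0.058,-0.152],"twist": 0},{"offset": [0.05,-0.058,-0.152],"twist": 0},{"offset": [0.07,-0.058,-0.152],"twist": 0},{"offset": [0.07,-0.058,-0.152],"twist": 0},{"offset": [0.07,-0.058,-0.14],"twist": 0},{"offset": [0,0,0],"twist": 0}])

```text
time: 39.05
tool_pos: [0.3798, 0.2754, 0.1937]
tool_rot: [[-0.015, 1.0, -0.021], [0.005, -0.021, -1.0], [-1.0, -0.015, -0.004]]
wrist_force: [-0.4, 0.5, -0.5]
grip_width: 0.0551
```

Request:
apply_moves(steps=[{"offset": [0,0,0],"twist": 0},{"offset": [0,0,0],"twist": 0}])

```text
time: 39.25
tool_pos: [0.3849, 0.2702, 0.1957]
tool_rot: [[-0.01, 0.999, -0.031], [0.003, -0.031, -1.0], [-1.0, -0.01, -0.003]]
wrist_force: [-0.2, 0.1, -0.7]
grip_width: 0.0552
```

Run:
```python
from h import *
caps('w36.png')
go(0.388,.271,.095,-91.4)
```

```text
b (445, 204) (np.int32(127), np.int32(125), np.int32(6899)) [0.4743 0.2678]
t 39.3 pos [0.3853 0.27   0.1959] hd -91.8 q [ -3.  13. -40. 114.   9.  57. -49.] F [0.3 0.1 0.3] w 0.0552
units total [ 0.403  0.014 -0.003] rows 2.018474646188208
twist total units -0.0024
units after twist [ 0.404  0.011 -0.004]
```

View pics/w36.png

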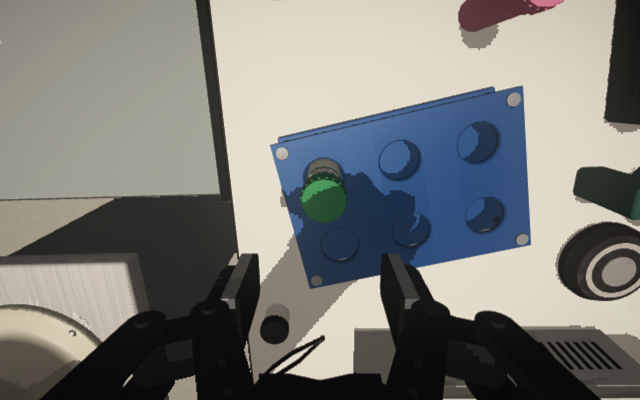

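Request:
apply_moves(steps=[{"offset": [0.12,0.009,-0.011],"twist": 0},{"offset": [0.12,0,0],"twist": 0},{"offset": [0.11,0,0],"twist": 0},{"offset": [0.055,0,0],"twist": 0},{"offset": [0,0,0],"twist": 0},{"offset": [0,0,0],"twist": 0}])

```text
time: 39.9
tool_pos: [0.3867, 0.2744, 0.0953]
tool_rot: [[-0.009, 0.999, -0.031], [0.004, -0.031, -1.0], [-1.0, -0.009, -0.004]]
wrist_force: [-0.4, 0.0, 0.4]
grip_width: 0.0552
```

Request:
apply_moves(steps=[{"offset": [0,0,0],"twist": 0},{"offset": [0,0,0],"twist": 0},{"offset": [0,0,0],"twist": 0},{"offset": [0,0,0],"twist": 0},{"offset": [0,0,0],"twist": 0}], hand=255)

```text
time: 40.4
tool_pos: [0.3873, 0.2753, 0.0963]
tool_rot: [[-0.006, 1.0, -0.03], [0.005, -0.03, -1.0], [-1.0, -0.007, -0.005]]
wrist_force: [-1.3, -1.0, 6.7]
grip_width: 0.0301
```

Run:
```python
from h import *
print(cup(-39.2),cup(20.8))
go(*cup(-39.2),.272,-91.4)
cv2.imwrite('pics/w37.png',ctrl.grab_frame('wrist'))
```

```text
[ 0.61087028 -0.11672249] [ 0.62446018 -0.03281591]
t 40.4 pos [0.3873 0.2753 0.0963] hd -91.7 q [ -8.  22. -36. 119.  18.  45. -56.] F [-1.3 -1.   6.7] w 0.0301
units total [-0.717  0.936  1.537] rows 9.685228996575225
twist total units -0.0017
units after twist [-0.703  0.932  1.546]
```

View pics/w37.png

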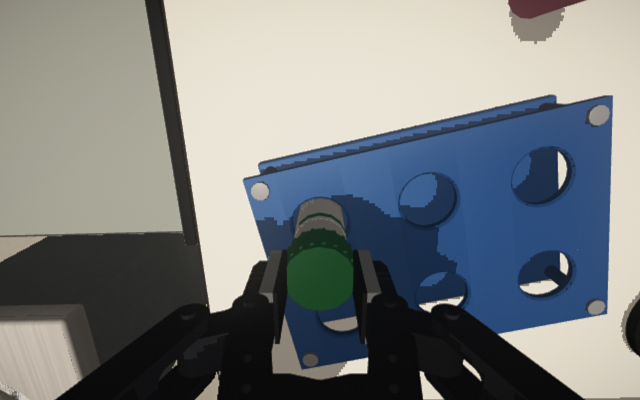

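Request:
apply_moves(steps=[{"offset": [-0.08,0,0],"twist": 0},{"offset": [-0.18,0,0],"twist": 0},{"offset": [-0.18,0,0],"twist": 0},{"offset": [-0.17,0,0.05],"twist": 0},{"offset": [-0.12,0.06,0.1],"twist": 0},{"offset": [0,0.085,0.14],"twist": 0},{"offset": [0,0.085,0.14],"twist": 0},{"offset": [0,0.085,0.14],"twist": 0},{"offset": [0,0.085,0.14],"twist": 0},{"offset": [0,0.085,0.14],"twist": 0},{"offset": [0,0.085,0.14],"twist": 0},{"offset": [0,0.085,0.14],"twist": 0}])

```text
time: 41.65
tool_pos: [0.5437, -0.0151, 0.2753]
tool_rot: [[-0.008, 1.0, -0.03], [0.003, -0.03, -1.0], [-1.0, -0.008, -0.003]]
wrist_force: [0.9, 0.1, -1.5]
grip_width: 0.0302
```

Request:
apply_moves(steps=[{"offset": [0,0.085,0.14],"twist": 0},{"offset": [0,0.085,0.14],"twist": 0},{"offset": [0,0.06,0.09],"twist": 0},{"offset": [0,0.03,0.04],"twist": 0},{"offset": [0,0,0],"twist": 0},{"offset": [0,0,0],"twist": 0},{"offset": [0,0,0],"twist": 0}])

```text
time: 42.35
tool_pos: [0.6045, -0.1154, 0.2738]
tool_rot: [[-0.01, 1.0, -0.027], [0.005, -0.027, -1.0], [-1.0, -0.01, -0.004]]
wrist_force: [0.2, -0.1, -1.0]
grip_width: 0.03
```

Run:
```python
from h import *
go(*(cup(-39.2)),.1223,-91.4)
cv2.imwrite('pics/w38.png',ctrl.grab_frame('wrist'))
```

```text
t 42.35 pos [ 0.6045 -0.1154  0.2738] hd -91.5 q [ 26.  22. -24.  89.   9.  71.  -1.] F [ 0.2 -0.1 -1. ] w 0.03
units total [0.606 0.032 0.007] rows 3.031881308295797
twist total units -0.0007
units after twist [0.606 0.026 0.005]
```

View pics/w38.png

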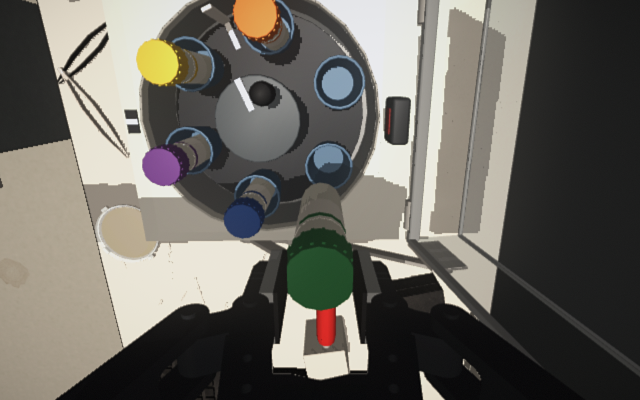

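Request:
apply_moves(steps=[{"offset": [0.04,0.028,0.005],"twist": 0},{"offset": [0.12,0,0],"twist": 0},{"offset": [0.14,0,0],"twist": 0},{"offset": [0.12,0,0],"twist": 0},{"offset": [0.08,0,0],"twist": 0},{"offset": [0.04,0,0],"twist": 0},{"offset": [0,0,0],"twist": 0},{"offset": [0,0,0],"twist": 0}])

```text
time: 43.2
tool_pos: [0.6111, -0.1187, 0.1389]
tool_rot: [[-0.009, 1.0, -0.029], [0.004, -0.029, -1.0], [-1.0, -0.009, -0.004]]
wrist_force: [1.0, 0.0, -1.0]
grip_width: 0.0303
```

Run:
```python
from h import *
go(*(cup(-39.2)),.1223,-91.4)
cv2.imwrite('pics/w39.png',ctrl.grab_frame('wrist'))
```

```text
t 43.2 pos [ 0.6111 -0.1187  0.1389] hd -91.7 q [ 25.  30. -22.  96.  13.  57.  -3.] F [ 1.  0. -1.] w 0.0303
units total [ 0.066 -0.    -0.008] rows 0.33401020472273846
twist total units -0.0016
units after twist [ 0.066 -0.001 -0.008]
```

View pics/w39.png

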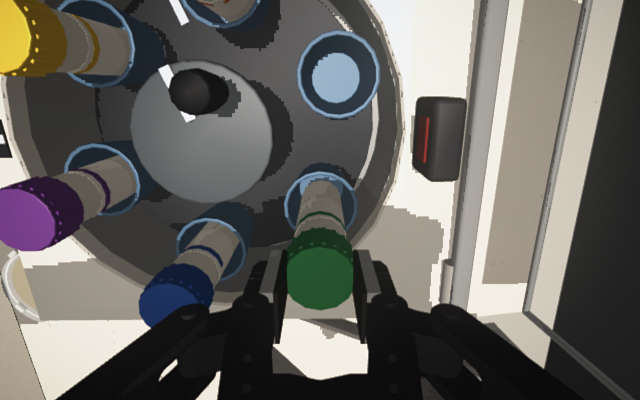

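Request:
apply_moves(steps=[{"offset": [0.03,0,-0.006],"twist": 0},{"offset": [0.02,0,0],"twist": 0},{"offset": [0.016,0,0],"twist": 0},{"offset": [0,0,0],"twist": 0},{"offset": [0,0,0],"twist": 0}])

```text
time: 43.75
tool_pos: [0.6111, -0.1172, 0.1226]
tool_rot: [[-0.008, 1.0, -0.03], [0.004, -0.029, -1.0], [-1.0, -0.009, -0.003]]
wrist_force: [-1.4, 1.7, 4.9]
grip_width: 0.03
```

Request:
apply_moves(steps=[{"offset": [0,0,0],"twist": 0},{"offset": [0,0,0],"twist": 0},{"offset": [0,0,0],"twist": 0},{"offset": [-0.06,0,0],"twist": 0},{"offset": [-0.15,0,0],"twist": 0},{"offset": [-0.15,0,0],"twist": 0},{"offset": [-0.18,0,0],"twist": 0},{"offset": [0,0,0],"twist": 0}], hand=90)

```text
time: 44.55
tool_pos: [0.6162, -0.118, 0.2655]
tool_rot: [[0.003, 1.0, -0.03], [0.001, -0.03, -1.0], [-1.0, 0.003, -0.002]]
wrist_force: [1.1, 0.5, 0.5]
grip_width: 0.0555
```

Run:
```python
from h import *
go(.45,-.13,.27,-91.4)
cv2.imwrite('pics/w40.png',ctrl.grab_frame('wrist'))
im=ctrl.grab_frame('scene');crop(im,200,60,260,240,2.5,'s40.png')
```

```text
t 44.55 pos [ 0.6162 -0.118   0.2655] hd -91.7 q [ 26.  23. -24.  89.  10.  70.  -1.] F [1.1 0.5 0.5] w 0.0555
units total [-0.02  -0.663  0.068] rows 3.3346436908908776
twist total units -0.0017
units after twist [-0.018 -0.664  0.064]
```

View pics/w40.png

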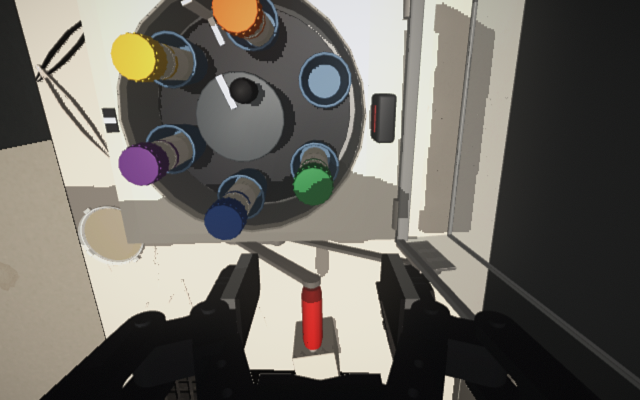

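View pics/s40.png

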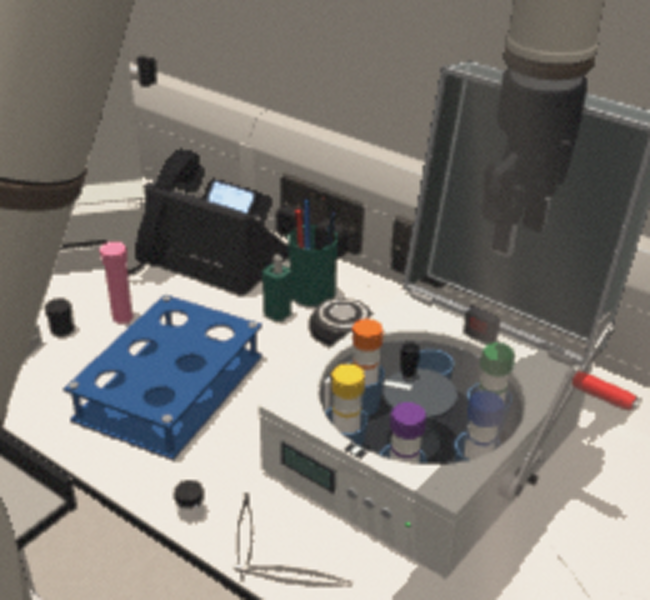

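Run:
```python
from h import *
go(.5545,-.0385,.225,-91.4)
```

```text
t 44.65 pos [ 0.6128 -0.118   0.2594] hd -91.7 q [ 26.  24. -24.  89.  10.  69.  -1.] F [-1.3  0.5 -0.3] w 0.055
units total [ 0.14  -0.242 -0.311] rows 2.0883514060233708
twist total units -0.0017
units after twist [ 0.137 -0.241 -0.312]
```

Request:
apply_moves(steps=[{"offset": [0,-0.06,-0.078],"twist": 0},{"offset": [0,-0.06,-0.078],"twist": 0},{"offset": [0,-0.06,-0.078],"twist": 0},{"offset": [0,-0.06,-0.078],"twist": 0},{"offset": [0.06,0,0],"twist": 0},{"offset": [0.06,0,0],"twist": 0},{"offset": [0,0,0],"twist": 0},{"offset": [0,0,0],"twist": 0}], hand=150)

```text
time: 45.45
tool_pos: [0.553, -0.0381, 0.2269]
tool_rot: [[-0.012, 0.999, -0.03], [0.004, -0.03, -1.0], [-1.0, -0.012, -0.004]]
wrist_force: [-0.0, -1.0, 0.2]
grip_width: 0.0351
```

Run:
```python
from h import *
go(.5545,-.0385,.17,-91.4)
s=ctrl.get_state()
cv2.imwrite('pics/w41.png',ctrl.grab_frame('wrist'))
for y in(-.0385,-.036): print(wpix([.5545,y,.151],s))
```

```text
t 45.45 pos [ 0.553  -0.0381  0.2269] hd -91.7 q [ 23.  18. -26. 101.   9.  63.  -8.] F [-0.  -1.   0.2] w 0.0351
units total [0.227 0.009 0.002] rows 1.1381157413913154
twist total units -0.0018
units after twist [0.228 0.006 0.001]
[323.6 203.1]
[323.5 199.9]
```

View pics/w41.png

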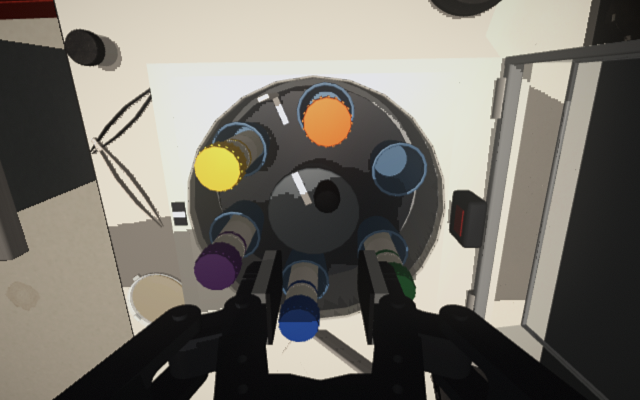

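Run:
```python
from h import *
im=cv2.imread('pics/w41.png')
crop(im,255,155,120,110,6,'w41z.png')
```

```text
(no output)
```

View pics/w41z.png

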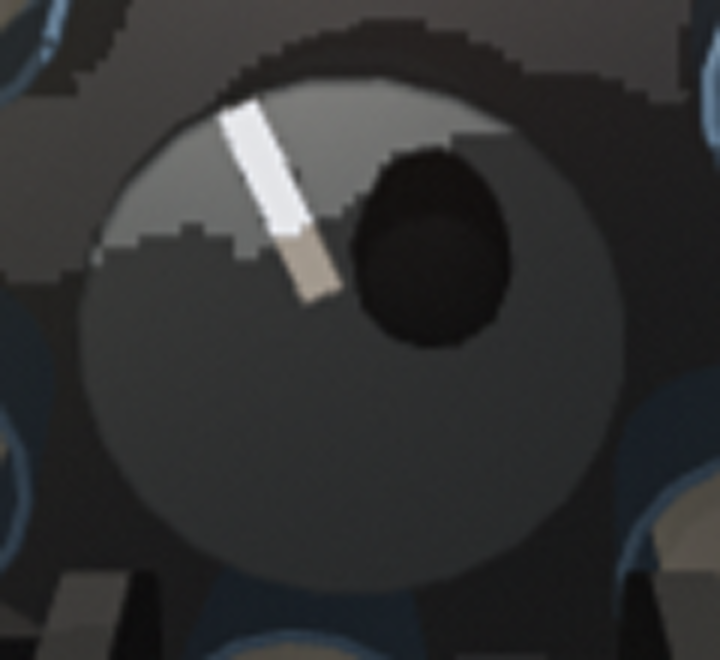

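Run:
```python
from h import *
s=ctrl.get_state()
h=atz('wrist',313.7,210.8,.109,s);k=atz('wrist',327.2,199.7,.151,s);a=atz('wrist',294.7,173.3,.110,s);b=atz('wrist',308.7,203.7,.110,s)
f=atz('wrist',282,112,.1,s)
ang=lambda v:np.degrees(np.arctan2(v[1],v[0])).round(1)
print('hub',h,'knob',k,'r',np.hypot(*(k-h)[:2]),ang(k-h),'mark',ang(a-b),ang(a-h),ang(f-h))
p=atz('wrist',180,213,.105,s);print('pointer',p,ang(p-h))
```

```text
hub [ 0.54604456 -0.05978657  0.109     ] knob [ 0.55800127 -0.03613571  0.151     ] r 0.026501438499383155 63.2 mark 111.4 113.3 105.6
pointer [ 0.42667764 -0.06023529  0.105     ] -179.8
```

Request:
apply_moves(steps=[{"offset": [0.1,0.014,0],"twist": 0},{"offset": [0.12,0,0],"twist": 0},{"offset": [0.11,0,0],"twist": 0},{"offset": [0.07,0,0],"twist": 0},{"offset": [0,0,0],"twist": 0},{"offset": [0,0,0],"twist": 0}])

```text
time: 46.1
tool_pos: [0.5569, -0.0377, 0.1283]
tool_rot: [[-0.009, 1.0, -0.03], [0.004, -0.03, -1.0], [-1.0, -0.009, -0.004]]
wrist_force: [0.8, 0.6, 1.0]
grip_width: 0.0352
```

Run:
```python
from h import *
go(.557,-.0375,.122,-91.4)
cv2.imwrite('pics/w42.png',ctrl.grab_frame('wrist'))
```

```text
t 46.1 pos [ 0.5569 -0.0377  0.1283] hd -91.7 q [ 21.  25. -24. 106.  13.  52. -11.] F [0.8 0.6 1. ] w 0.0352
units total [ 0.025  0.001 -0.001] rows 0.12611797263170982
twist total units -0.0017
units after twist [ 0.025  0.001 -0.001]
```

View pics/w42.png

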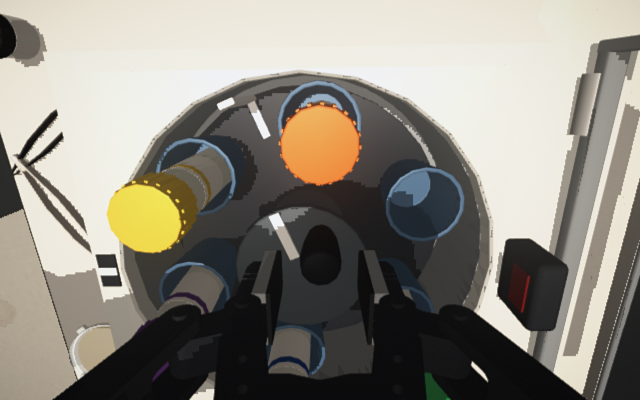

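Request:
apply_moves(steps=[{"offset": [0.022,0,0],"twist": 0},{"offset": [0,0,0],"twist": 0},{"offset": [0,0,0],"twist": 0},{"offset": [0,0,0],"twist": 0}], hand=190)

```text
time: 46.55
tool_pos: [0.5565, -0.0378, 0.1225]
tool_rot: [[-0.009, 1.0, -0.03], [0.004, -0.03, -1.0], [-1.0, -0.009, -0.003]]
wrist_force: [-0.7, -0.4, -0.7]
grip_width: 0.0216
```

Request:
apply_moves(steps=[{"offset": [0,0,0],"twist": 0},{"offset": [0,0,0],"twist": 0},{"offset": [0,0,0],"twist": 0}], hand=203)

```text
time: 46.85
tool_pos: [0.5569, -0.0377, 0.1226]
tool_rot: [[-0.008, 1.0, -0.03], [0.004, -0.03, -1.0], [-1.0, -0.009, -0.004]]
wrist_force: [1.9, 0.3, 2.3]
grip_width: 0.0175
```

```bash
cat >> h.py <<'E'
AK=np.array([.5455,-.062])
def circ(n,step=10,ax=None,r=.027):
    ax=AK if ax is None else ax
    s=ctrl.get_state();R=np.array(s['tool_rot']);p=np.array(s['tool_pos'])
    d=p[:2]-ax;ph=np.arctan2(d[1],d[0]);print('t',s['time'],'p',p.round(4),'phi',np.degrees(ph).round(1),'r',np.hypot(*d).round(4),'F',np.round(s['wrist_force'],1),'w',round(s['grip_width'],4))
    q=p.copy()
    for i in range(1,n+1):
        a=ph+np.radians(step*i);t=np.array([*(ax+r*np.array([np.cos(a),np.sin(a)])),p[2]])
        print(np.degrees(a).round(0),(R.T@(t-q)/.25).round(3)[1:]); q=t
E
python3 - <<'E'
from h import *
circ(36)
E
```

```text
t 46.85 p [ 0.5569 -0.0377  0.1226] phi 64.9 r 0.0269 F [1.9 0.3 2.3] w 0.0175
75.0 [-0.018 -0.006]
85.0 [-0.019 -0.003]
95.0 [-0.019  0.001]
105.0 [-0.018  0.004]
115.0 [-0.018  0.007]
125.0 [-0.016  0.01 ]
135.0 [-0.014  0.012]
145.0 [-0.012  0.015]
155.0 [-0.009  0.017]
165.0 [-0.006  0.018]
175.0 [-0.003  0.019]
185.0 [0.001 0.019]
195.0 [0.004 0.018]
205.0 [0.007 0.018]
215.0 [0.01  0.016]
225.0 [0.012 0.014]
235.0 [0.015 0.012]
245.0 [0.017 0.009]
255.0 [0.018 0.006]
265.0 [0.019 0.003]
275.0 [ 0.019 -0.001]
285.0 [ 0.018 -0.004]
295.0 [ 0.018 -0.007]
305.0 [ 0.016 -0.01 ]
315.0 [ 0.014 -0.012]
325.0 [ 0.012 -0.015]
335.0 [ 0.009 -0.017]
345.0 [ 0.006 -0.018]
355.0 [ 0.003 -0.019]
365.0 [-0.001 -0.019]
375.0 [-0.004 -0.018]
385.0 [-0.007 -0.018]
395.0 [-0.01  -0.016]
405.0 [-0.012 -0.014]
415.0 [-0.015 -0.012]
425.0 [-0.017 -0.009]
```

Request:
apply_moves(steps=[{"offset": [0,-0.018,-0.006],"twist": 0},{"offset": [0,-0.019,-0.003],"twist": 0},{"offset": [0,-0.019,0.001],"twist": 0},{"offset": [0,-0.018,0.004],"twist": 0},{"offset": [0,-0.018,0.007],"twist": 0},{"offset": [0,-0.016,0.01],"twist": 0},{"offset": [0,0,0],"twist": 0}])

```text
time: 47.55
tool_pos: [0.5272, -0.0414, 0.1224]
tool_rot: [[-0.013, 0.999, -0.031], [0.002, -0.031, -1.0], [-1.0, -0.013, -0.002]]
wrist_force: [-2.1, -0.1, 7.2]
grip_width: 0.0177
```

Run:
```python
from h import *
circ(12)
cv2.imwrite('pics/w43.png',ctrl.grab_frame('wrist'))
```

```text
t 47.55 p [ 0.5272 -0.0414  0.1224] phi 131.6 r 0.0275 F [-2.1 -0.1  7.2] w 0.0177
142.0 [-0.011  0.016]
152.0 [-0.01   0.016]
162.0 [-0.007  0.018]
172.0 [-0.004  0.018]
182.0 [-0.001  0.019]
192.0 [0.003 0.019]
202.0 [0.006 0.018]
212.0 [0.009 0.017]
222.0 [0.012 0.015]
232.0 [0.014 0.012]
242.0 [0.016 0.01 ]
252.0 [0.018 0.007]
```

View pics/w43.png

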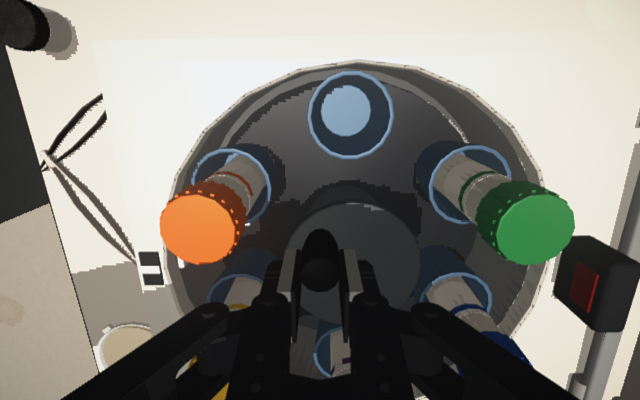

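Request:
apply_moves(steps=[{"offset": [0,-0.011,0.016],"twist": 0},{"offset": [0,-0.01,0.016],"twist": 0},{"offset": [0,-0.007,0.018],"twist": 0},{"offset": [0,-0.004,0.018],"twist": 0},{"offset": [0,-0.001,0.019],"twist": 0},{"offset": [0,0.003,0.019],"twist": 0},{"offset": [0,0.006,0.018],"twist": 0},{"offset": [0,0.009,0.017],"twist": 0},{"offset": [0,0.012,0.015],"twist": 0}])

```text
time: 48.5
tool_pos: [0.5247, -0.0797, 0.1223]
tool_rot: [[-0.015, 0.999, -0.03], [0.003, -0.03, -1.0], [-1.0, -0.015, -0.003]]
wrist_force: [-4.0, 0.6, 10.5]
grip_width: 0.0179
```

Run:
```python
from h import *
circ(12)
cv2.imwrite('pics/w44.png',ctrl.grab_frame('wrist'))
```

```text
t 48.5 p [ 0.5247 -0.0797  0.1223] phi -139.6 r 0.0274 F [-4.   0.6 10.5] w 0.0179
-130.0 [0.015 0.012]
-120.0 [0.016 0.01 ]
-110.0 [0.017 0.007]
-100.0 [0.018 0.004]
-90.0 [0.019 0.001]
-80.0 [ 0.019 -0.002]
-70.0 [ 0.018 -0.006]
-60.0 [ 0.017 -0.009]
-50.0 [ 0.015 -0.011]
-40.0 [ 0.013 -0.014]
-30.0 [ 0.01  -0.016]
-20.0 [ 0.007 -0.017]
```

View pics/w44.png

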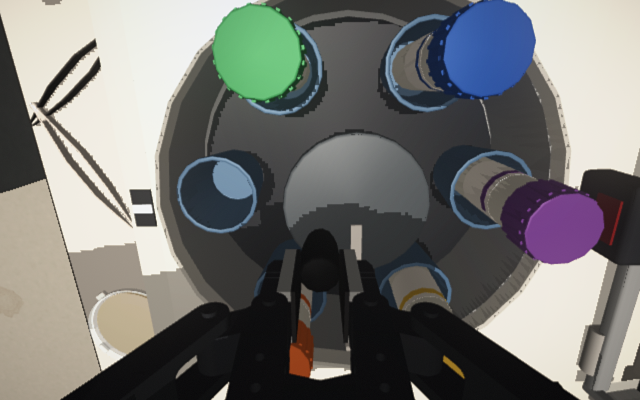

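Request:
apply_moves(steps=[{"offset": [-0.002,0.015,0.012],"twist": 0},{"offset": [-0.002,0.016,0.01],"twist": 0},{"offset": [0,0.017,0.007],"twist": 0},{"offset": [0,0.018,0.004],"twist": 0},{"offset": [0,0.019,0.001],"twist": 0},{"offset": [0,0.019,-0.002],"twist": 0},{"offset": [0,0.018,-0.006],"twist": 0},{"offset": [0,0.017,-0.009],"twist": 0},{"offset": [0,0.015,-0.011],"twist": 0},{"offset": [0,0.013,-0.014],"twist": 0},{"offset": [0,0.01,-0.016],"twist": 0}])

```text
time: 49.65
tool_pos: [0.5698, -0.0733, 0.1225]
tool_rot: [[-0.014, 0.999, -0.029], [0.004, -0.029, -1.0], [-1.0, -0.015, -0.004]]
wrist_force: [-10.3, 2.5, 8.6]
grip_width: 0.0176
```

Run:
```python
from h import *
circ(12)
cv2.imwrite('pics/w45.png',ctrl.grab_frame('wrist'))
```

```text
t 49.65 p [ 0.5698 -0.0733  0.1225] phi -25.1 r 0.0268 F [-10.3   2.5   8.6] w 0.0176
-15.0 [ 0.007 -0.018]
-5.0 [ 0.003 -0.019]
5.0 [-0.001 -0.019]
15.0 [-0.004 -0.018]
25.0 [-0.007 -0.018]
35.0 [-0.01  -0.016]
45.0 [-0.012 -0.014]
55.0 [-0.015 -0.012]
65.0 [-0.017 -0.009]
75.0 [-0.018 -0.006]
85.0 [-0.019 -0.003]
95.0 [-0.019  0.001]
```

View pics/w45.png

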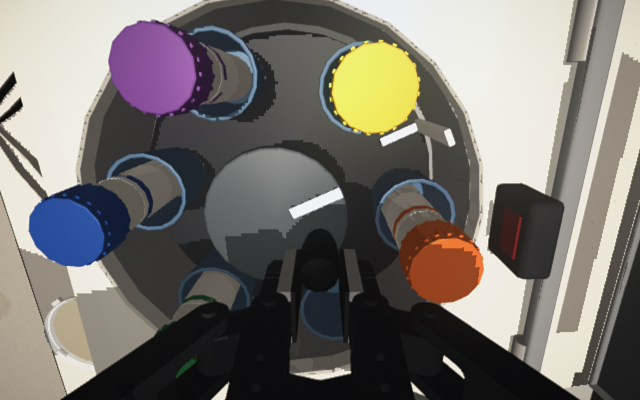

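Request:
apply_moves(steps=[{"offset": [-0.002,0.004,-0.018],"twist": 0},{"offset": [-0.002,0.001,-0.019],"twist": 0},{"offset": [0,-0.001,-0.019],"twist": 0},{"offset": [0,-0.004,-0.018],"twist": 0},{"offset": [0,-0.007,-0.018],"twist": 0},{"offset": [0,-0.01,-0.016],"twist": 0},{"offset": [0,-0.012,-0.014],"twist": 0},{"offset": [0,-0.015,-0.012],"twist": 0},{"offset": [0,-0.017,-0.009],"twist": 0},{"offset": [0,-0.018,-0.006],"twist": 0}])

```text
time: 50.7
tool_pos: [0.5525, -0.0357, 0.1237]
tool_rot: [[-0.01, 1.0, -0.029], [0.005, -0.029, -1.0], [-1.0, -0.01, -0.004]]
wrist_force: [2.0, -1.9, -12.0]
grip_width: 0.0177
```

```bash
sed -i 's/^AK=.*/AK=np.array([.5450,-.062])/' h.py
python3 - <<'E'
from h import *
circ(14)
cv2.imwrite('pics/w46.png',ctrl.grab_frame('wrist'))
E
```

```text
t 50.7 p [ 0.5525 -0.0357  0.1237] phi 74.1 r 0.0274 F [  2.   -1.9 -12. ] w 0.0177
84.0 [-0.019 -0.002]
94.0 [-0.019  0.   ]
104.0 [-0.018  0.004]
114.0 [-0.018  0.007]
124.0 [-0.016  0.01 ]
134.0 [-0.014  0.012]
144.0 [-0.012  0.015]
154.0 [-0.009  0.016]
164.0 [-0.006  0.018]
174.0 [-0.003  0.019]
184.0 [0.    0.019]
194.0 [0.004 0.018]
204.0 [0.007 0.018]
214.0 [0.01  0.016]
```

View pics/w46.png

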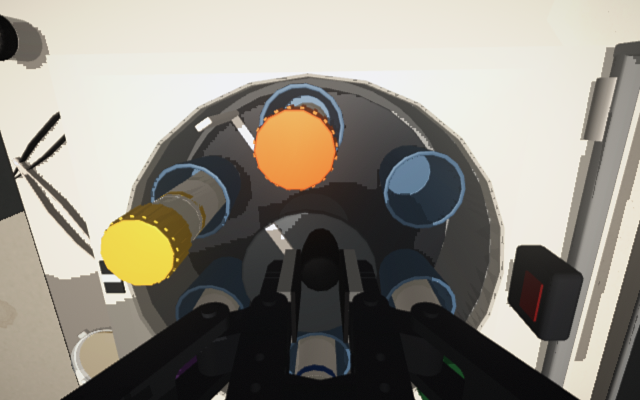

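Request:
apply_moves(steps=[{"offset": [0.002,-0.019,-0.002],"twist": 0},{"offset": [0.001,-0.019,0],"twist": 0},{"offset": [0,-0.018,0.004],"twist": 0},{"offset": [0,-0.018,0.007],"twist": 0},{"offset": [0,-0.016,0.01],"twist": 0},{"offset": [0,0,0],"twist": 0},{"offset": [0,0,0],"twist": 0}])

```text
time: 51.45
tool_pos: [0.5281, -0.0407, 0.1238]
tool_rot: [[-0.014, 0.999, -0.03], [0.003, -0.03, -1.0], [-1.0, -0.014, -0.003]]
wrist_force: [-4.7, 2.5, -4.6]
grip_width: 0.0183
```

Run:
```python
from h import *
circ(4,5)
cv2.imwrite('pics/w47.png',ctrl.grab_frame('wrist'))
crop(ctrl.grab_frame('top'),310,140,110,110,6,'t47.png')
```

```text
t 51.45 p [ 0.5281 -0.0407  0.1238] phi 128.4 r 0.0271 F [-4.7  2.5 -4.6] w 0.0183
133.0 [-0.007  0.007]
138.0 [-0.006  0.007]
143.0 [-0.006  0.007]
148.0 [-0.005  0.008]
```

View pics/w47.png

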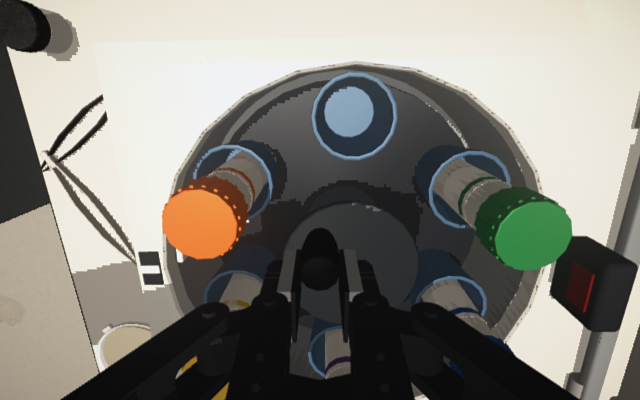

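View pics/t47.png

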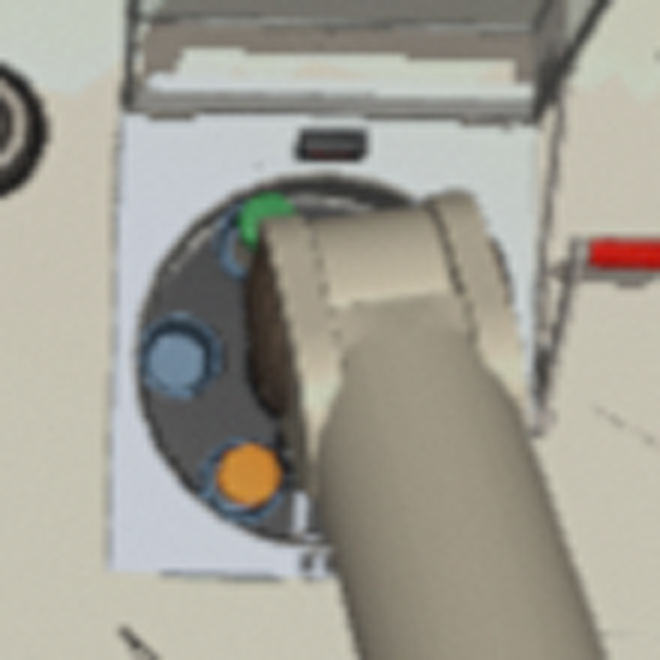

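Run:
```python
from h import *
A=np.array([.545,-.065]) # top-camera axis
ang=lambda v:np.degrees(np.arctan2(v[1],v[0])).round(1)
for n,q,z in [('flag',(298,512),.1),('empty',(178,358),.083),('ptr',(315,562),.105)]:
    p=atz('top',310+(q[0]+.5)/6-.5,140+(q[1]+.5)/6-.5,z)[:2]; print(n,p,ang(p-A),np.hypot(*(p-A)))
s=ctrl.get_state()
h=np.array([.546,-.0598])
for n,q,z in [('flag',(179,256),.1),('empty',(355,115),.083),('ptr',(150,270),.105),('hubl',(372,207),.11)]:
    p=atz('wrist',*q,z,s)[:2];print(n,p,ang(p-h),np.hypot(*(p-h)))
```

```text
flag [ 0.45478993 -0.05078142] 171.0 0.09132373269271463
empty [0.54729741 0.02119588] 88.5 0.08622649507846251
ptr [ 0.42522878 -0.06063613] 177.9 0.11985068889116456
flag [ 0.44142971 -0.05514418] 177.5 0.1046738869185845
empty [0.54974154 0.02415328] 87.4 0.0840366111300524
ptr [ 0.42480852 -0.06154918] -179.2 0.12120410326695857
hubl [ 0.55682417 -0.02284511] 73.7 0.038507482137420744
```

Request:
apply_moves(steps=[{"offset": [0,0,0],"twist": 0},{"offset": [0,0,0],"twist": 0},{"offset": [0,0,0],"twist": 0},{"offset": [-0.08,0,0],"twist": 0},{"offset": [-0.12,0,0],"twist": 0},{"offset": [-0.15,0,0],"twist": 0},{"offset": [-0.05,0,0.1],"twist": 0},{"offset": [0,0,0.18],"twist": 0},{"offset": [0,0,0],"twist": 0},{"offset": [0,0,0],"twist": 0}], hand=155)

```text
time: 52.55
tool_pos: [0.5295, -0.1131, 0.224]
tool_rot: [[-0.009, 0.999, -0.033], [0.003, -0.033, -0.999], [-1.0, -0.009, -0.003]]
wrist_force: [0.5, -0.1, -0.3]
grip_width: 0.0332
```

Run:
```python
from h import *
go(.527,-.041,.17,-91.4)
cv2.imwrite('pics/w48.png',ctrl.grab_frame('wrist'))
```

```text
t 52.55 pos [ 0.5295 -0.1131  0.224 ] hd -91.9 q [ 29.  17. -24. 103.   8.  62.   1.] F [ 0.5 -0.1 -0.3] w 0.0332
units total [ 0.217 -0.018 -0.287] rows 1.8018580291258912
twist total units -0.0029
units after twist [ 0.216 -0.017 -0.288]
```

View pics/w48.png

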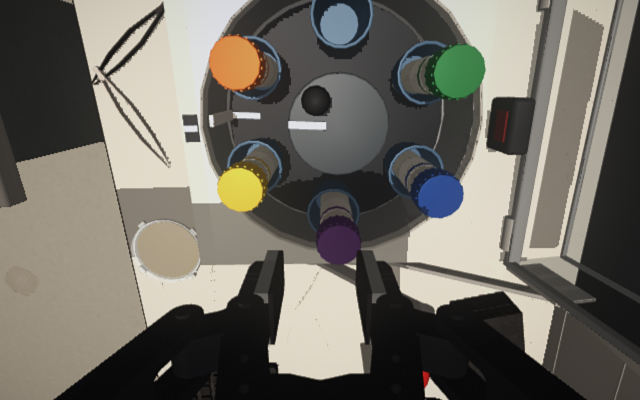

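Run:
```python
from h import *
im=cv2.imread('pics/w48.png');crop(im,170,60,230,130,3.4,'w48z.png')
```

```text
(no output)
```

View pics/w48z.png

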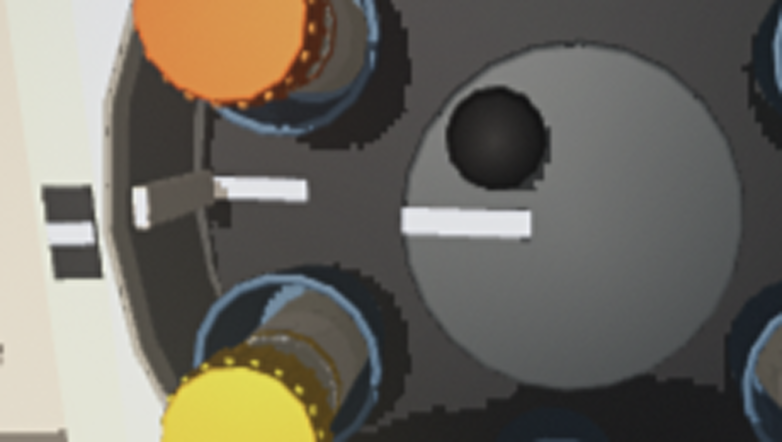

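Run:
```python
from h import *
s=ctrl.get_state()
def W(x,y,z): return atz('wrist',170+(x+.5)/3.4-.5,60+(y+.5)/3.4-.5,z,s)[:2]
ang=lambda v:np.degrees(np.arctan2(v[1],v[0])).round(1)
# hub ellipse fit by sampled boundary
H=np.mean([W(405,215,.109),W(741,215,.109),W(573,42,.109),W(573,388,.109)],0)
H2=(W(573,42,.109)+W(573,388,.109))/2
print('hub',H,H2,np.linalg.norm(W(405,215,.109)-W(741,215,.109)),np.linalg.norm(W(573,42,.109)-W(573,388,.109)))
a,b=W(402,222,.109),W(531,224,.109);print('line',a,b,ang(a-b),ang(a-H))
p=W(70,234,.105);print('ptr',p,ang(p-H),ang(p-H2))
f=W(141,207,.1);print('flag',f,ang(f-H),np.hypot(*(f-H)))
k=W(497,138,.151);print('knob',k,ang(k-H),np.hypot(*(k-H)))
a,b=W(70,186,.105),W(75,278,.105);print('ptr bars perp',ang(a-b)+90)
```

```text
hub [ 0.54438801 -0.05895718] [ 0.54440381 -0.0598484 ] 0.07835213398475081 0.07936777727882507
line [ 0.50441657 -0.05846266] [ 0.53458362 -0.05983572] 177.4 179.3
ptr [ 0.42447373 -0.0592744 ] -179.8 179.7
flag [ 0.44068257 -0.05390244] 177.2 0.10382856066181907
knob [ 0.52823216 -0.03880629] 128.7 0.025827697458929006
ptr bars perp 174.7
```

Request:
apply_moves(steps=[{"offset": [-0.1,-0.04,0.15],"twist": 0},{"offset": [-0.05,-0.06,0.15],"twist": 0},{"offset": [0,-0.08,0.15],"twist": 0},{"offset": [0,-0.08,0.15],"twist": 0},{"offset": [0,-0.08,0.15],"twist": 0},{"offset": [0,-0.08,0.1],"twist": 0},{"offset": [0,0,0],"twist": 0},{"offset": [0,0,0],"twist": 0}], hand=90)

```text
time: 53.4
tool_pos: [0.4188, -0.3198, 0.2612]
tool_rot: [[-0.009, 1.0, -0.03], [0.004, -0.03, -1.0], [-1.0, -0.01, -0.004]]
wrist_force: [0.3, 0.7, 0.7]
grip_width: 0.0549
```

Run:
```python
from h import *
go(.527,-.041,.17,88.6)
im=ctrl.grab_frame('top');cv2.imwrite('pics/t49f.png',im);crop(im,315,150,100,95,7,'t49.png')
```

```text
t 53.4 pos [ 0.4188 -0.3198  0.2612] hd -91.7 q [ 49.  13. -17. 103.   4.  66.  29.] F [0.3 0.7 0.7] w 0.0549
units total [ 0.365  0.403 -1.126] rows 6.252991153626405
twist total units 0.9983
units after twist [ 0.365 -0.405  1.125]
```

View pics/t49.png

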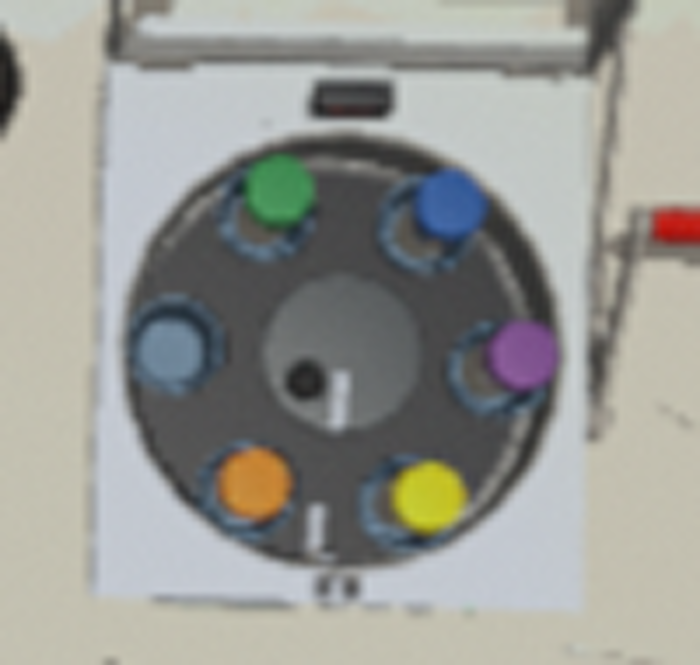

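Run:
```python
from h import *
def W(x,y,z): return atz('top',315+(x+.5)/7-.5,150+(y+.5)/7-.5,z)[:2]
ang=lambda v:np.degrees(np.arctan2(v[1],v[0])).round(1)
H=W(342,353,.109);O=W(342,350,.105)
p=W(337,586,.105);print('hub',H,'open',O,'ptr',p,ang(p-H),ang(p-O))
a,b=W(338,428,.109),W(342,372,.109);print('line',ang(a-b),ang(a-H))
f=W(331,553,.1);print('flag',ang(f-H),np.hypot(*(f-H)))
for z in(.03,.05,.083):
  l=W(317,528,z);print(z,ang(l-H),np.hypot(*(l-H)))
C=[W(*q,.083) for q in [(172,345),(248,485),(408,500),(493,368),(428,228),(265,212)]]
C=np.array(C);c=C.mean(0);print('cups',c,[(ang(q-c)) for q in C])
T=[W(*q,.149) for q in [(256,484),(430,497),(525,355),(450,204),(280,190)]]
for q in T: print('tube',ang(q-np.array([.545,-.065])),np.hypot(*(q-np.array([.545,-.065]))).round(4),ang(q-H))
```

```text
hub [ 0.54381071 -0.06395561] open [ 0.54568307 -0.06438456] ptr [ 0.42514063 -0.06288114] 179.5 179.3
line 176.4 177.5
flag 177.9 0.10199404673422839
0.03 177.5 0.08822492813913958
0.05 176.2 0.08866351063565786
0.083 174.1 0.0894861843619259
cups [ 0.54434013 -0.06351571] [np.float64(87.0), np.float64(146.6), np.float64(-152.8), np.float64(-93.5), np.float64(-35.1), np.float64(26.6)]
tube 146.0 0.0846 146.1
tube -152.9 0.0843 -151.9
tube -92.7 0.085 -91.9
tube -33.9 0.0851 -34.0
tube 25.8 0.0848 24.8
```

Request:
apply_moves(steps=[{"offset": [0,0.05,-0.14],"twist": 0},{"offset": [0,0.05,-0.14],"twist": 0},{"offset": [0,0.05,-0.14],"twist": 0},{"offset": [0,0.05,-0.14],"twist": 0},{"offset": [0,0.05,-0.14],"twist": 0},{"offset": [0,0.05,-0.14],"twist": 0},{"offset": [0.05,0.05,-0.14],"twist": 0},{"offset": [0.1,0.05,-0.14],"twist": 0},{"offset": [0,0,0],"twist": 0},{"offset": [0,0,0],"twist": 0}], hand=150)

```text
time: 54.45
tool_pos: [0.5261, -0.04, 0.2231]
tool_rot: [[-0.011, 1.0, -0.023], [0.005, -0.023, -1.0], [-1.0, -0.011, -0.005]]
wrist_force: [-0.7, 0.1, 0.1]
grip_width: 0.0347
```

Run:
```python
from h import *
go(.528,-.041,.1238,-91.7)
```

```text
t 54.45 pos [ 0.5261 -0.04    0.2231] hd -91.3 q [ 25.  16. -28. 105.   8.  62.  -7.] F [-0.7  0.1  0.1] w 0.0347
units total [0.397 0.012 0.006] rows 1.9866499256844607
twist total units 0.002
units after twist [0.397 0.008 0.004]
```

Request:
apply_moves(steps=[{"offset": [0.05,0.01,0.006],"twist": 0.002},{"offset": [0.12,0,0],"twist": 0},{"offset": [0.12,0,0],"twist": 0},{"offset": [0.08,0,0],"twist": 0},{"offset": [0.02,0,0],"twist": 0},{"offset": [0,0,0],"twist": 0},{"offset": [0,0,0],"twist": 0}])

```text
time: 55.15
tool_pos: [0.5288, -0.0451, 0.1271]
tool_rot: [[-0.008, 0.999, -0.037], [0.004, -0.037, -0.999], [-1.0, -0.008, -0.003]]
wrist_force: [-0.2, -0.1, -0.7]
grip_width: 0.035
```

Run:
```python
from h import *
go(.528,-.041,.1238,-91.7)
cv2.imwrite('pics/w50.png',ctrl.grab_frame('wrist'))
```

```text
t 55.15 pos [ 0.5288 -0.0451  0.1271] hd -92.1 q [ 23.  23. -26. 110.  13.  50. -11.] F [-0.2 -0.1 -0.7] w 0.035
units total [ 0.013 -0.004 -0.016] rows 0.10726286266336538
twist total units -0.0023
units after twist [ 0.013 -0.004 -0.016]
```

View pics/w50.png

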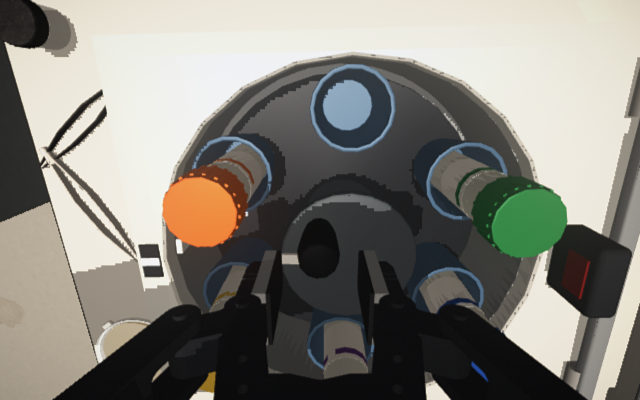

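Request:
apply_moves(steps=[{"offset": [0.012,0,-0.014],"twist": 0},{"offset": [0,0,0],"twist": 0},{"offset": [0,0,0],"twist": 0},{"offset": [0,0,0],"twist": 0}], hand=190)

```text
time: 55.6
tool_pos: [0.528, -0.0411, 0.1233]
tool_rot: [[-0.009, 0.999, -0.036], [0.004, -0.036, -0.999], [-1.0, -0.01, -0.003]]
wrist_force: [-0.3, -0.6, 0.3]
grip_width: 0.0221
```

Request:
apply_moves(steps=[{"offset": [0,0,0],"twist": 0},{"offset": [0,0,0],"twist": 0},{"offset": [0,0,0],"twist": 0}], hand=203)

```text
time: 55.9
tool_pos: [0.5281, -0.0412, 0.1234]
tool_rot: [[-0.009, 0.999, -0.036], [0.004, -0.036, -0.999], [-1.0, -0.009, -0.003]]
wrist_force: [0.6, 0.1, 1.9]
grip_width: 0.0177
```

Gripped unstrained at x=0.5281. Nudge by about 2.4° (−0.9 mm x, −0.7 mm y).

Request:
apply_moves(steps=[{"offset": [0,-0.004,0.003],"twist": 0},{"offset": [0,0,0],"twist": 0},{"offset": [0,0,0],"twist": 0},{"offset": [0,0,0],"twist": 0}])

```text
time: 56.3
tool_pos: [0.5273, -0.0417, 0.1234]
tool_rot: [[-0.009, 0.999, -0.036], [0.004, -0.036, -0.999], [-1.0, -0.009, -0.004]]
wrist_force: [2.4, 1.1, 2.8]
grip_width: 0.0176
```

Request:
apply_moves(steps=[{"offset": [0,-0.002,0.001],"twist": 0},{"offset": [0,0,0],"twist": 0},{"offset": [0,0,0],"twist": 0}])

```text
time: 56.6
tool_pos: [0.5266, -0.0423, 0.1233]
tool_rot: [[-0.009, 0.999, -0.036], [0.004, -0.036, -0.999], [-1.0, -0.009, -0.003]]
wrist_force: [2.3, 0.1, 2.9]
grip_width: 0.0176
```

Request:
apply_moves(steps=[{"offset": [0,0,0],"twist": 0},{"offset": [0,0,0],"twist": 0},{"offset": [0,0,0],"twist": 0},{"offset": [-0.08,0,0],"twist": 0},{"offset": [-0.12,0,0],"twist": 0},{"offset": [-0.15,0,0],"twist": 0},{"offset": [-0.15,-0.05,0.1],"twist": 0},{"offset": [-0.05,-0.08,0.15],"twist": 0},{"offset": [0,-0.08,0.15],"twist": 0},{"offset": [0,-0.08,0.15],"twist": 0},{"offset": [0,-0.08,0.15],"twist": 0},{"offset": [0,-0.05,0.15],"twist": 0}], hand=155)

```text
time: 57.8
tool_pos: [0.4129, -0.2524, 0.2608]
tool_rot: [[-0.011, 0.999, -0.037], [0.004, -0.037, -0.999], [-1.0, -0.011, -0.003]]
wrist_force: [0.9, -1.1, -0.4]
grip_width: 0.0331
```

Request:
apply_moves(steps=[{"offset": [0,-0.05,0.15],"twist": 0},{"offset": [0,0,0.1],"twist": 0},{"offset": [0,0,0],"twist": 0},{"offset": [0,0,0],"twist": 0}], hand=90)

```text
time: 58.2
tool_pos: [0.3999, -0.313, 0.2603]
tool_rot: [[-0.011, 0.999, -0.037], [0.005, -0.037, -0.999], [-1.0, -0.011, -0.005]]
wrist_force: [-0.6, 0.4, 0.3]
grip_width: 0.0551
```

Run:
```python
from h import *
go(.527,-.041,.17,88.6)
im=ctrl.grab_frame('top');cv2.imwrite('pics/t51f.png',im);crop(im,315,150,100,95,7,'t51.png')
```

```text
t 58.2 pos [ 0.3999 -0.313   0.2603] hd -92.1 q [ 49.  11. -16. 105.   3.  65.  30.] F [-0.6  0.4  0.3] w 0.0551
units total [ 0.361  0.471 -1.104] rows 6.269474795005287
twist total units 0.9959
units after twist [ 0.361 -0.482  1.1  ]
```

View pics/t51.png

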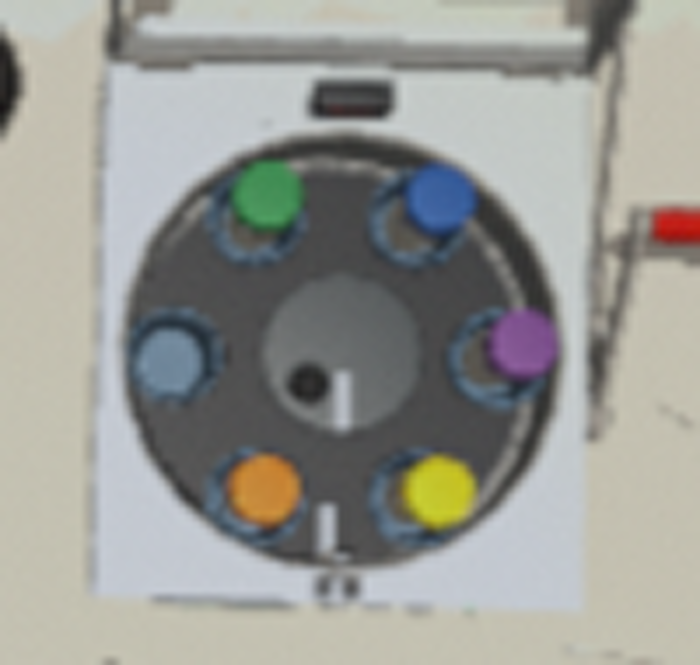

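Run:
```python
from h import *
def W(x,y,z): return atz('top',315+(x+.5)/7-.5,150+(y+.5)/7-.5,z)[:2]
ang=lambda v:np.degrees(np.arctan2(v[1],v[0])).round(1)
H=W(342,353,.109)
p=W(337,586,.105);print('ptr',ang(p-H))
a,b=W(342,430,.109),W(343,372,.109);print('line',ang(a-b),ang(a-H))
f=W(341,553,.1);print('flag',ang(f-H))
A=np.array([.545,-.065])
for q in [(266,489),(440,490),(525,343),(442,198),(268,195)]: 
  t=W(*q,.149);print('tube',ang(t-A),np.hypot(*(t-A)).round(4))
C=np.array([W(*q,.083) for q in [(172,357),(256,495),(415,497),(493,358),(418,222),(255,218)]]);c=C.mean(0)
print([ang(q-c) for q in C])
```

```text
ptr 179.5
line 179.5 -179.5
flag -179.2
tube 149.7 0.0839
tube -148.8 0.0836
tube -88.7 0.0849
tube -30.6 0.0855
tube 30.2 0.0853
[np.float64(90.7), np.float64(150.9), np.float64(-149.6), np.float64(-89.3), np.float64(-30.8), np.float64(30.2)]
```

Request:
apply_moves(steps=[{"offset": [0,0,0],"twist": 0.045},{"offset": [0,0,0],"twist": 0.045},{"offset": [0,0,0],"twist": 0.045},{"offset": [0,0,0],"twist": 0.045},{"offset": [0,0,0],"twist": 0.045},{"offset": [0,0,0],"twist": 0.045},{"offset": [0,0,0],"twist": 0.045},{"offset": [0,0,0],"twist": 0.045},{"offset": [0,0,0],"twist": 0.045},{"offset": [0,0,0],"twist": 0.045},{"offset": [0,0,0],"twist": 0.045},{"offset": [0,0,0],"twist": 0.045}])

```text
time: 59.45
tool_pos: [0.401, -0.3113, 0.2608]
tool_rot: [[-0.01, -0.164, -0.986], [0.005, -0.987, 0.164], [-1.0, -0.003, 0.011]]
wrist_force: [-0.5, 0.4, -0.0]
grip_width: 0.0553
```

Request:
apply_moves(steps=[{"offset": [0,0,0],"twist": 0.045},{"offset": [0,0,0],"twist": 0.045},{"offset": [0,0,0],"twist": 0.045},{"offset": [0,0,0],"twist": 0.045},{"offset": [0,0,0],"twist": 0.045},{"offset": [0,0,0],"twist": 0.045},{"offset": [0,0,0],"twist": 0.045},{"offset": [0,0,0],"twist": 0},{"offset": [0,0,0],"twist": 0}])

```text
time: 60.35
tool_pos: [0.4009, -0.3119, 0.2608]
tool_rot: [[-0.01, -0.911, -0.413], [0.004, -0.413, 0.911], [-1.0, 0.007, 0.008]]
wrist_force: [0.7, 0.3, 0.3]
grip_width: 0.0551
```

```bash
sed -i 's/^PIV=.*/PIV=np.array([.5165,-.2424])/' h.py
python3 - <<'E'
from h import *
print(PIV)
go(.607,-.2525,.26,111)
E
```

```text
[ 0.5165 -0.2424]
t 60.35 pos [ 0.4009 -0.3119  0.2608] hd 114.4 q [  36.   10.   -1.  106.    0.   65. -121.] F [0.7 0.3 0.3] w 0.0551
units total [-0.004 -0.849 -0.124] rows 4.290878207318552
twist total units 0.0187
units after twist [ 0.003 -0.855 -0.074]
```

Request:
apply_moves(steps=[{"offset": [0,-0.14,-0.02],"twist": 0},{"offset": [0,-0.14,-0.02],"twist": 0},{"offset": [0,-0.14,-0.02],"twist": 0},{"offset": [0,-0.14,-0.02],"twist": 0},{"offset": [0,-0.14,-0.02],"twist": 0},{"offset": [0,-0.14,-0.02],"twist": 0},{"offset": [0,0,0],"twist": 0},{"offset": [0,0,0],"twist": 0}])

```text
time: 61.15
tool_pos: [0.6047, -0.2537, 0.2582]
tool_rot: [[-0.011, -0.911, -0.412], [0.005, -0.412, 0.911], [-1.0, 0.008, 0.009]]
wrist_force: [-0.2, -0.1, -0.7]
grip_width: 0.0552
```

Run:
```python
from h import *
go(.605,-.2525,.1368,111)
s=ctrl.get_state();cv2.imwrite('pics/w52.png',ctrl.grab_frame('wrist'))
g=PIV+XC*.0887
print(wpix([*(g-.032*YC),.16],s),wpix([*(g+.032*YC),.16],s))
```

```text
t 61.15 pos [ 0.6047 -0.2537  0.2582] hd 114.3 q [  24.   26.   -5.   85.    2.   70. -137.] F [-0.2 -0.1 -0.7] w 0.0552
units total [ 0.486 -0.007 -0.   ] rows 2.4278651867023515
twist total units 0.0183
units after twist [ 0.486 -0.003  0.004]
[331.2 163.9] [296.9 232.3]
```

View pics/w52.png

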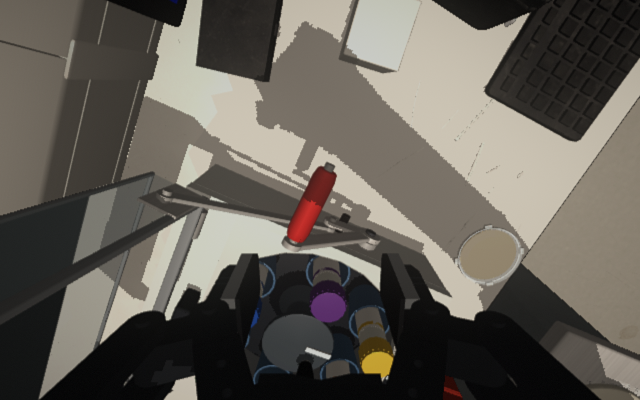

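Request:
apply_moves(steps=[{"offset": [0.1,0,0],"twist": 0.018},{"offset": [0.15,0,0],"twist": 0},{"offset": [0.12,0,0],"twist": 0},{"offset": [0.07,0,0],"twist": 0},{"offset": [0,0,0],"twist": 0},{"offset": [0,0,0],"twist": 0}])

```text
time: 61.8
tool_pos: [0.6027, -0.2556, 0.1498]
tool_rot: [[-0.01, -0.935, -0.354], [0.003, -0.354, 0.935], [-1.0, 0.008, 0.007]]
wrist_force: [-0.4, -0.7, 0.8]
grip_width: 0.0553
```

Run:
```python
from h import *
go(.605,-.2525,.138,111)
cv2.imwrite('pics/w53.png',ctrl.grab_frame('wrist'))
```

```text
t 61.8 pos [ 0.6027 -0.2556  0.1498] hd 110.8 q [  23.   31.   -4.   91.    2.   59. -140.] F [-0.4 -0.7  0.8] w 0.0553
units total [ 0.047 -0.014  0.008] rows 0.24929348320480155
twist total units -0.0014
units after twist [ 0.047 -0.013  0.008]
```

View pics/w53.png

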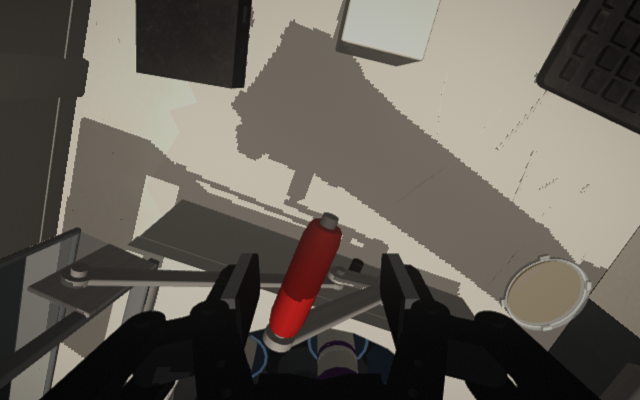

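Request:
apply_moves(steps=[{"offset": [0.025,-0.013,0.006],"twist": 0},{"offset": [0.018,0,0],"twist": 0},{"offset": [0,0,0],"twist": 0},{"offset": [0,0,0],"twist": 0}])

```text
time: 62.25
tool_pos: [0.6057, -0.2519, 0.1383]
tool_rot: [[-0.01, -0.935, -0.355], [0.004, -0.355, 0.935], [-1.0, 0.008, 0.007]]
wrist_force: [0.3, 0.6, 0.3]
grip_width: 0.055
```

Request:
apply_moves(steps=[{"offset": [0,0,0],"twist": 0},{"offset": [0,0,0],"twist": 0},{"offset": [0,0,0],"twist": 0},{"offset": [0,0,0],"twist": 0}], hand=195)

```text
time: 62.65
tool_pos: [0.6058, -0.2523, 0.1386]
tool_rot: [[-0.009, -0.935, -0.354], [0.004, -0.354, 0.935], [-1.0, 0.007, 0.007]]
wrist_force: [-0.3, -0.4, 1.3]
grip_width: 0.0213
```

Request:
apply_moves(steps=[{"offset": [0,0,0],"twist": 0},{"offset": [0,0,0],"twist": 0},{"offset": [0,0,0],"twist": 0}], hand=212)

```text
time: 62.95
tool_pos: [0.6059, -0.2522, 0.1385]
tool_rot: [[-0.009, -0.935, -0.355], [0.004, -0.355, 0.935], [-1.0, 0.007, 0.007]]
wrist_force: [-0.8, 0.3, 3.3]
grip_width: 0.0202
```

Run:
```python
from h import *
lev()
cv2.imwrite('pics/w54.png',ctrl.grab_frame('wrist'))
```

```text
t 62.95 p [ 0.6059 -0.2522  0.1385] lev approx 137.1 r 0.1289 lat -0.0077 w 0.0202 F [-0.8  0.3  3.3] q7 -140.9 hd 110.8
```

View pics/w54.png

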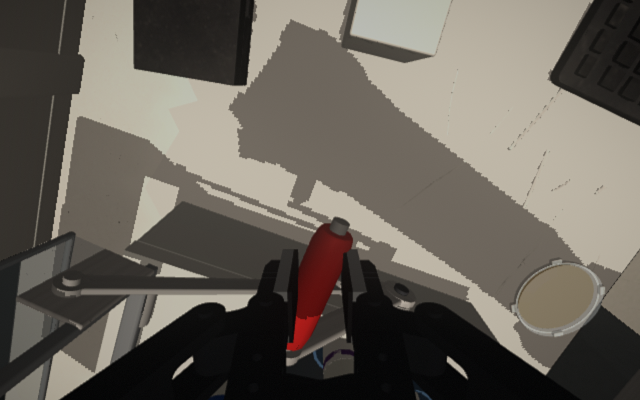

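Run:
```python
from h import *
def arcb(dths,r=.1289,lat=.0077,twist=0.0):
    R,th,p=lev();g0=p-R[:,0]*.019
    a0=np.radians(th); q=np.array([*(PIV-XC*r*np.cos(a0)),.065+r*np.sin(a0)])
    for d in dths:
        a1=np.radians(d-3);t=np.array([*(PIV-XC*r*np.cos(a1)),.065+r*np.sin(a1)])
        print(d,(R.T@(t-q)/.25).round(3)); q=t
arcb(range(129,-1,-8))
```

```text
t 63.0 p [ 0.6059 -0.2523  0.1386] lev approx 137.1 r 0.129 lat -0.0077 w 0.0201 F [ 0.2 -1.6  3.1] q7 -140.9 hd 110.8
129 [-0.047  0.052  0.021]
121 [-0.038  0.057  0.023]
113 [-0.029  0.061  0.025]
105 [-0.019  0.064  0.026]
97 [-0.009  0.066  0.027]
89 [0.001 0.067 0.027]
81 [0.011 0.066 0.027]
73 [0.02  0.064 0.026]
65 [0.03  0.061 0.025]
57 [0.039 0.056 0.023]
49 [0.047 0.051 0.02 ]
41 [0.054 0.044 0.018]
33 [0.06  0.037 0.015]
25 [0.065 0.029 0.011]
17 [0.069 0.02  0.008]
9 [0.071 0.011 0.004]
1 [0.072 0.002 0.   ]
```

Request:
apply_moves(steps=[{"offset": [-0.024,0.025,0.01],"twist": 0},{"offset": [-0.023,0.027,0.011],"twist": 0},{"offset": [-0.038,0.057,0.023],"twist": 0},{"offset": [-0.029,0.061,0.025],"twist": 0},{"offset": [-0.019,0.064,0.026],"twist": 0}], hand=225)

```text
time: 63.5
tool_pos: [0.5399, -0.2512, 0.1717]
tool_rot: [[-0.013, -0.935, -0.354], [0.004, -0.354, 0.935], [-1.0, 0.011, 0.008]]
wrist_force: [-1.7, -2.9, -7.4]
grip_width: 0.0201
```

```bash
cat >> h.py <<'E'
def arcb(dths,r=.1289):
    R,th,p=lev();a0=np.radians(th); q=p-R[:,0]*.019; lat=(q[:2]-PIV)@YC
    for d in dths:
        a1=np.radians(d-3);t=np.array([*(PIV-XC*r*np.cos(a1)+YC*lat),.065+r*np.sin(a1)])
        print(d,(R.T@(t-q)/.25).round(3)); q=t
E
python3 - <<'E'
from h import *
arcb(range(97,-1,-8))
crop(ctrl.grab_frame('scene'),280,60,200,220,3,'s55.png')
E
```

```text
t 63.5 p [ 0.5399 -0.2512  0.1717] lev approx 103.8 r 0.128 lat -0.0083 w 0.0201 F [-1.7 -2.9 -7.4] q7 -138.6 hd 110.7
97 [-0.011  0.055  0.023]
89 [0.001 0.067 0.027]
81 [0.011 0.066 0.027]
73 [0.021 0.064 0.026]
65 [0.03  0.061 0.025]
57 [0.039 0.056 0.023]
49 [0.047 0.051 0.02 ]
41 [0.054 0.044 0.018]
33 [0.06  0.037 0.015]
25 [0.065 0.028 0.011]
17 [0.069 0.02  0.008]
9 [0.071 0.011 0.004]
1 [0.072 0.002 0.   ]
```

View pics/s55.png

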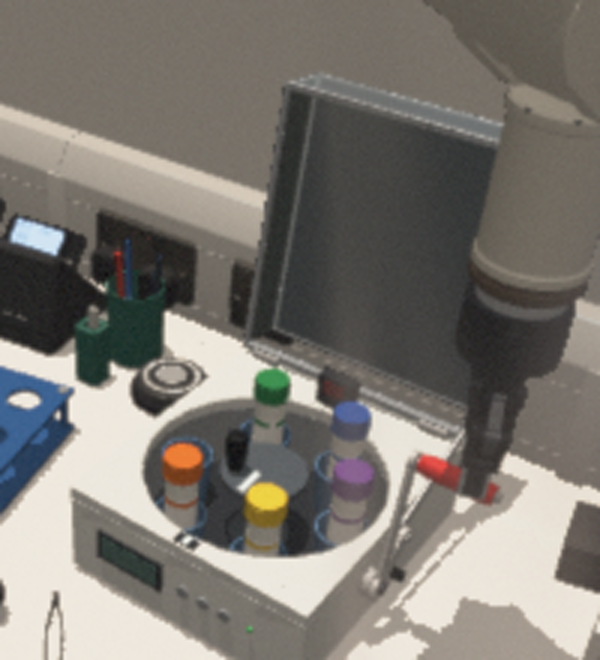

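Request:
apply_moves(steps=[{"offset": [-0.011,0.055,0.022],"twist": 0},{"offset": [0.001,0.067,0.026],"twist": 0},{"offset": [0.011,0.066,0.026],"twist": 0},{"offset": [0.021,0.064,0.025],"twist": 0},{"offset": [0.03,0.061,0.024],"twist": 0}])

```text
time: 64.05
tool_pos: [0.4569, -0.2524, 0.1598]
tool_rot: [[-0.009, -0.937, -0.349], [0.002, -0.349, 0.937], [-1.0, 0.008, 0.005]]
wrist_force: [3.8, -7.0, -9.3]
grip_width: 0.0176
```

Run:
```python
from h import *
arcb(range(57,-1,-8))
crop(ctrl.grab_frame('scene'),280,60,200,220,3,'s56.png')
```

```text
t 64.05 p [ 0.4569 -0.2524  0.1598] lev approx 65.5 r 0.1282 lat -0.0114 w 0.0176 F [ 3.8 -7.  -9.3] q7 -135.0 hd 110.4
57 [0.039 0.061 0.024]
49 [0.047 0.051 0.02 ]
41 [0.054 0.044 0.018]
33 [0.06  0.037 0.015]
25 [0.065 0.029 0.011]
17 [0.069 0.02  0.008]
9 [0.071 0.011 0.004]
1 [0.072 0.002 0.001]
```

View pics/s56.png

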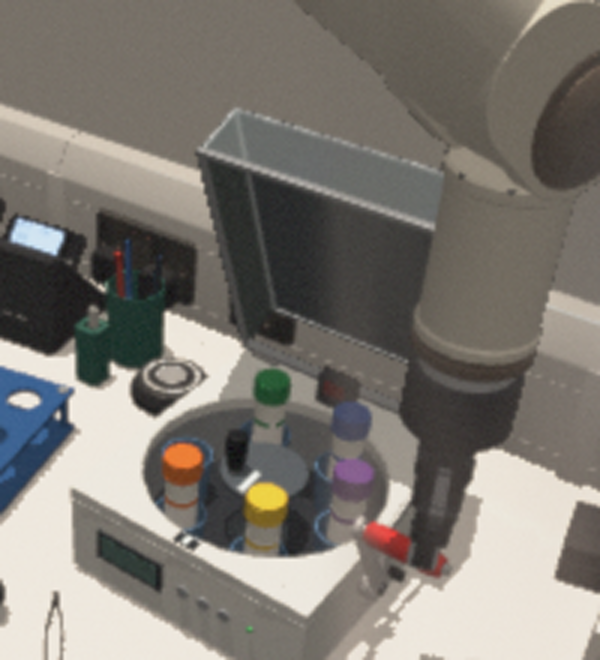

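Request:
apply_moves(steps=[{"offset": [0.039,0.06,0.026],"twist": 0.004},{"offset": [0.047,0.051,0.024],"twist": 0.004},{"offset": [0.054,0.044,0.02],"twist": 0.004},{"offset": [0.06,0.037,0.016],"twist": 0.004}])

```text
time: 64.5
tool_pos: [0.4064, -0.2514, 0.1117]
tool_rot: [[-0.004, -0.954, -0.301], [-0.003, -0.301, 0.954], [-1.0, 0.005, -0.002]]
wrist_force: [4.1, -15.3, -5.1]
grip_width: 0.0178
```

Run:
```python
from h import *
arcb([25,17,9,0,-4])
crop(ctrl.grab_frame('scene'),280,60,200,220,3,'s57.png')
```

```text
t 64.5 p [ 0.4064 -0.2514  0.1117] lev approx 33.9 r 0.1279 lat -0.0116 w 0.0178 F [  4.1 -15.3  -5.1] q7 -135.4 hd 107.5
25 [0.07  0.037 0.013]
17 [0.068 0.021 0.007]
9 [0.071 0.011 0.004]
0 [0.081 0.002 0.001]
-4 [ 0.036 -0.003 -0.001]
```

View pics/s57.png

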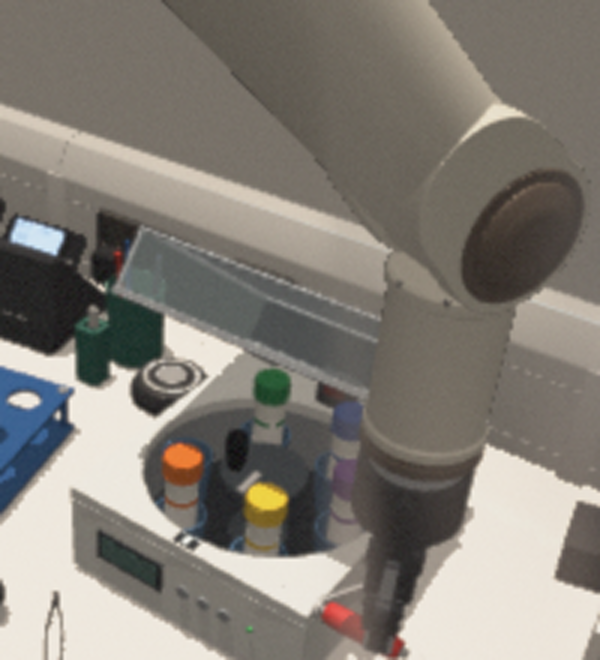

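Request:
apply_moves(steps=[{"offset": [0.035,0.018,0.002],"twist": 0},{"offset": [0.035,0.018,0.002],"twist": 0},{"offset": [0.034,0.011,0.001],"twist": 0},{"offset": [0.034,0.01,0.002],"twist": 0}])

```text
time: 64.95
tool_pos: [0.392, -0.2516, 0.0769]
tool_rot: [[-0.006, -0.953, -0.302], [0.0, -0.302, 0.953], [-1.0, 0.005, 0.002]]
wrist_force: [2.1, -7.1, -3.9]
grip_width: 0.0174
```

Run:
```python
from h import *
arcb([9,4,0,-4])
```

```text
t 64.95 p [ 0.392  -0.2516  0.0769] lev approx 17.0 r 0.1279 lat -0.0122 w 0.0174 F [ 2.1 -7.1 -3.9] q7 -134.4 hd 107.6
9 [0.07  0.015 0.005]
4 [0.045 0.002 0.001]
0 [ 0.036 -0.001 -0.   ]
-4 [ 0.036 -0.003 -0.001]
```

Request:
apply_moves(steps=[{"offset": [0.035,0.008,0.002],"twist": 0},{"offset": [0.035,0.006,0.002],"twist": 0},{"offset": [0.045,0.002,0],"twist": 0},{"offset": [0.03,-0.001,0],"twist": 0},{"offset": [0.006,0,0],"twist": 0},{"offset": [0,0,0],"twist": 0}])

```text
time: 65.55
tool_pos: [0.3881, -0.2515, 0.039]
tool_rot: [[-0.006, -0.953, -0.302], [0.0, -0.302, 0.953], [-1.0, 0.006, 0.002]]
wrist_force: [2.4, -8.6, -6.0]
grip_width: 0.0172
```

Run:
```python
from h import *
lev()
crop(ctrl.grab_frame('scene'),280,100,200,220,3,'s58.png')
```

```text
t 65.55 p [ 0.3881 -0.2515  0.039 ] lev approx -0.10000000000000009 r 0.1283 lat -0.0122 w 0.0172 F [ 2.4 -8.6 -6. ] q7 -134.5 hd 107.6
```

View pics/s58.png

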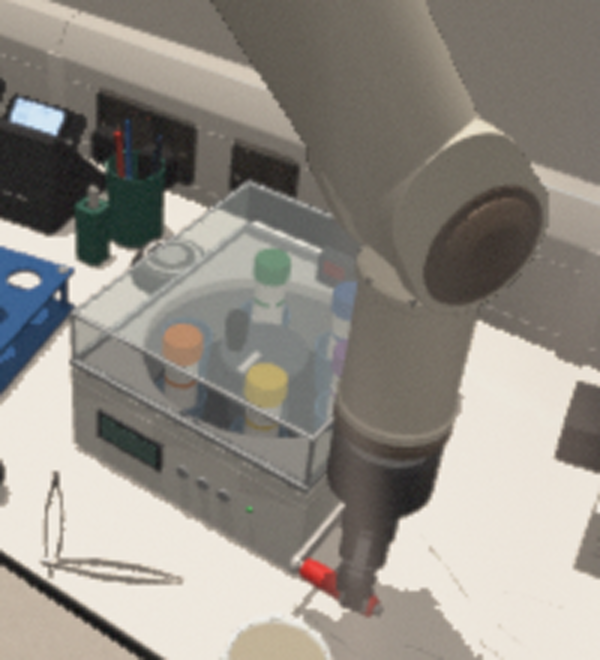

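Request:
apply_moves(steps=[{"offset": [0.012,0,0],"twist": 0},{"offset": [0.012,0,0],"twist": 0},{"offset": [0,0,0],"twist": 0}])

```text
time: 65.9
tool_pos: [0.3887, -0.2516, 0.0344]
tool_rot: [[-0.005, -0.953, -0.302], [-0.0, -0.302, 0.953], [-1.0, 0.005, 0.002]]
wrist_force: [0.1, -5.0, 7.7]
grip_width: 0.0173
```

Request:
apply_moves(steps=[{"offset": [0,0,0],"twist": 0},{"offset": [0,0,0],"twist": 0},{"offset": [0,0,0],"twist": 0},{"offset": [-0.05,0,0],"twist": 0},{"offset": [-0.1,0,0],"twist": 0},{"offset": [-0.15,0,0],"twist": 0},{"offset": [-0.18,0,0],"twist": 0},{"offset": [-0.18,0,-0.05],"twist": 0},{"offset": [-0.1,0,-0.18],"twist": 0},{"offset": [0,0,-0.18],"twist": 0},{"offset": [0,0,-0.15],"twist": 0},{"offset": [0,0,0],"twist": 0}], hand=90)

```text
time: 67.1
tool_pos: [0.4314, -0.386, 0.2216]
tool_rot: [[-0.009, -0.953, -0.303], [0.001, -0.303, 0.953], [-1.0, 0.008, 0.003]]
wrist_force: [-0.0, 0.7, -0.3]
grip_width: 0.0554
```

Run:
```python
from h import *
lev()
im=ctrl.grab_frame('scene');cv2.imwrite('pics/s59.png',im);crop(im,200,120,250,200,3,'s59z.png')
im=ctrl.grab_frame('top');crop(im,190,140,250,130,3,'t59.png')
crop(im,310,140,110,110,6,'t59z.png')
```

```text
t 67.1 p [ 0.4314 -0.386   0.2216] lev approx 68.1 r 0.1935 lat -0.1457 w 0.0554 F [-0.   0.7 -0.3] q7 -123.1 hd 107.7
```

View pics/s59z.png

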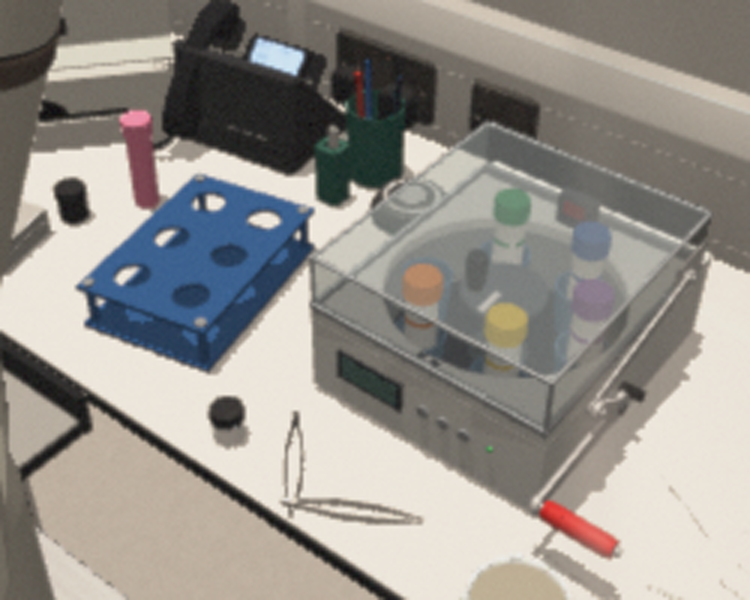

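View pics/t59.png

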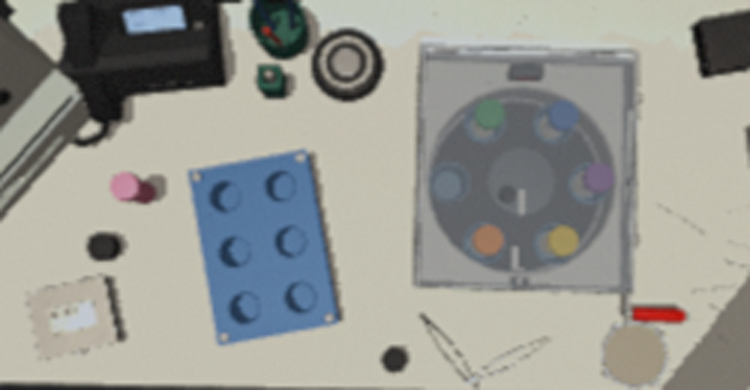

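View pics/t59z.png

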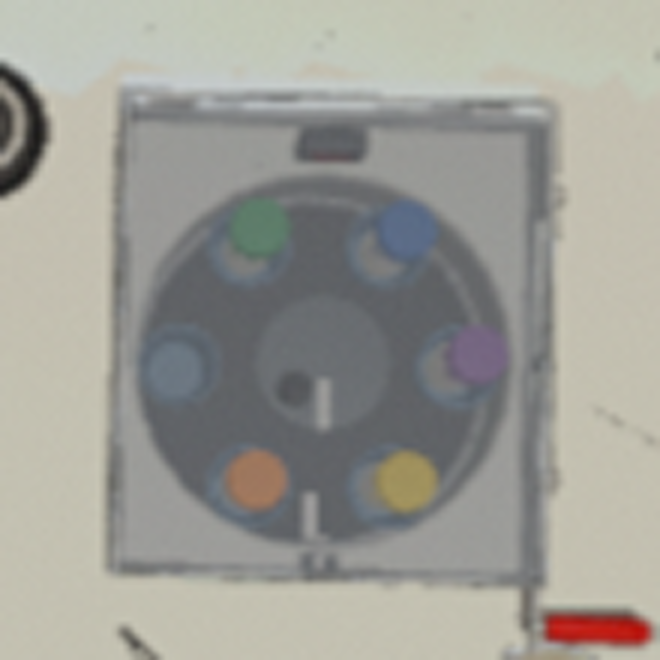

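Run:
```python
from h import *
def red(im):
    hsv=cv2.cvtColor(im,cv2.COLOR_BGR2HSV);m=((hsv[...,0]<8)|(hsv[...,0]>172))&(hsv[...,1]>150)&(hsv[...,2]>80);return m
a=cv2.imread('pics/scene0.png');b=cv2.imread('pics/s59.png')
for im in(a,b):
    m=red(im);m[:270]=0;m[:,:360]=0;m[320:]=0;m[:,430:]=0;ys,xs=np.nonzero(m);print(len(xs),xs.mean(),ys.mean())
d=cv2.absdiff(a,b)[150:300,300:440].max(2);print((d>60).sum())
ctrl.job_done()
print(ctrl.get_state()['time'])
```

```text
101 388.2079207920792 292.970297029703
103 388.6796116504854 293.252427184466
251
the job is handed in; nothing more can be done
the job is handed in; nothing more can be done
```

The job is done and handed in at about 67 s of the 210 s, with the gripper open and clear of everything.

- **Lever opened:** I swung it onto its stop, felt about 20 N there, and let go. The cover stayed open by itself.
- **Tubes:** all five (orange, yellow, violet, blue, green) stand upright, each in its own cup. Four set down with contact force at the height expected for fully down. Violet reached that height but showed no contact force before I released it. In the pictures its cap sits at the same radius as the others (84–86 mm from the axis).
- **Carousel:** I turned it anticlockwise by the knob until the mark reached the pointer, then one whole turn more. It stopped about 2° short, so I gripped the knob again and moved it on. The last top view put the mark at about 180° and the pointer at 179.5°, so within about 1°.
- **Lever back:** I pressed it to its front stop (about 8 N) and let go. The cover is closed over the tubes. In the scene picture the grip is within half a pixel of where it started.

**Checks that disagreed or failed:**
- The top and wrist cameras differed by up to about 6 mm in y, so I placed the tubes between the two readings.
- The first grasp of the lever slipped off; the second, with a gentler close, held.
- The wrist joint reached its limit, so the lever was gripped 10–22° askew.

As far as the pictures show, the rack, slide box, tub, pink tube and other bench items did not move.

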